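Bring the under-shelf track lamp over the carton

TASK

Bring the track lamp that hangs under the wire shelf over the middle of the open carton. First take the one mailing tube that stands in the lamp's way and stand it upright in the free part of the shallow grey tray, leaving the other tube and everything else as they are. Then slacken the lamp's clamp knob under the shelf before you move the lamp, slide the lamp along its rail, and turn the knob fully tight again.

Things in the scene. Friction and masses are not known exactly. Their poses are not given: they have to be found in the camera images.
- shelf: Wire shelf on end frames standing on the bench. Origin: on the bench, straight below the lamp's rail, midway along it; x points from its front edge to its back, y along the rail. Deck of steel slats 980 mm long, x = -10 to +202 mm, underside 375 mm above the bench; end frames at y = +-482 mm. A rail 30 mm wide, 16 mm high runs under the front slat, y = -400 to +400 mm.
- lamp (a joint): The lamp's position along the rail, m: 0 at the middle of the shelf, growing along the shelf's +y, range -0.34 to 0.34. When the clamp is slack the lamp slides with about 2 N plus 6 N s/m; fully tight, the clamp holds it against some 30 N. It can be slid by the knob held in the fingers.
- lamp_lens (a point): Centre of the underside of the lamp head, 142 mm above the bench. The head is an upright white bell 72 mm in diameter and 95 mm high on a 12 mm rod from the carriage; it hangs 65 mm behind the knob (shelf +x). It would hit the standing tubes, but passes over both cartons.
- knob_grip (a point): Middle of the clamp knob: black, fluted, round, upright axis, 46 mm in diameter, 40 mm high, on a 10 mm stud (14 mm sleeve at its top) under the lamp's carriage. It lies on the rail line 235 mm above the bench, 140 mm under the deck, 10 mm behind its front edge; the carriage starts 103 mm above it. It keeps its height as it turns. Come from the shelf's front, tilted 30 to 45 degrees from vertical, to pass the edge.
- clamp_knob (a joint): Turn of the clamp knob, rad: 0 = fully tight (stop), growing as it is slackened, to 2.6 (stop). Right-hand thread: seen from above it slackens clockwise (from below, anticlockwise). It is nipped tight in the last 0.5 rad before 0; beyond about 0.6 the lamp is free. Takes 0.2 to 0.3 N m and stays where it is left.
- carton: Open brown carton under the shelf, 160 mm (its x) by 140 mm by 85 mm high, too heavy to shift, goods inside, two flaps rising to 125 mm at its x ends. Origin: centre of its underside. Left or right of the lamp, 235 to 275 mm from the shelf's middle, its middle within 5 mm of the lamp head's line (65 mm behind the rail).
- closed_carton: Taped-shut carton 170 x 140 x 75 mm high on the other side, too heavy to shift. Origin: centre of its underside.
- tube_a: Thicker cardboard mailing tube with a white end cap, upright on the bench under the lamp head's line, 62 mm in diameter, 200 mm high, 0.15 to 0.31 kg. Origin: centre of its lower end. One tube stands each side of the lamp, about 134 mm from the shelf's middle; the one between the lamp and the open carton is in the way.
- tube_b: Thinner mailing tube, standing likewise on the other side of the lamp, 52 mm in diameter, 185 mm high, 0.15 to 0.31 kg. Origin: centre of its lower end.
- tray: Shallow grey plastic tray lying on the bench in front of the shelf, left or right, fixed, 240 mm (its x) by 170 mm (its y), rim 25 mm high, floor 4 mm thick, walls 4 mm; folded rims stand out to 91 mm each side in y. Origin: centre of its underside. Its +x half is free.
- parcel: Small parcel 80 x 120 x 45 mm high lying in the tray's -x half; leave it. Origin: centre of its underside.
- tape_dispenser: Heavy desk tape dispenser, 200 mm (x) by 75 mm, 128 mm high, fixed, on the side of the bench where the tray is not. Origin: centre of its underside.
- spray: White plastic bottle standing in front of the shelf near its middle, 60 mm in diameter, 175 mm high; leave it. Origin: centre of its underside.
- tape_roll: Roll of brown tape lying flat, 100 mm in diameter, 48 mm high; leave it. Origin: centre of its underside.
- box_knife: Closed box knife lying flat, 30 x 150 mm (its y), 20 mm high; leave it. Origin: centre of its underside.
- label_stack: Stack of paper labels 60 x 110 x 30 mm nearest the robot; leave it. Origin: centre of its underside.
Not all that is in view belongs to the job. Leave any yellow look-alike of the tube_b alone. Leave any red look-alike of the tube_a alone.

How it is judged:
On the way, in this order (a step that is already met when the one before it is completed fails the run):
1. one tube stands upright in the tray, let go, the other still in its place ((((x of tube_a in the frame of tray between -0.1 and 0.1 m and y of tube_a in the frame of tray between -0.07 and 0.07 m and z of tube_a in the frame of tray below 0.012 m and angle between tube_a's own z axis and vertical below 0.1 rad and linear speed of tube_a below 0.03 m/s and contact force between the fingers and tube_a below 0.2 N) and distance of tube_b from where it was at the start of the episode below 0.02 m and angle between tube_b's own z axis and vertical below 0.1 rad) or ((x of tube_b in the frame of tray between -0.1 and 0.1 m and y of tube_b in the frame of tray between -0.07 and 0.07 m and z of tube_b in the frame of tray below 0.012 m and angle between tube_b's own z axis and vertical below 0.1 rad and linear speed of tube_b below 0.03 m/s and contact force between the fingers and tube_b below 0.2 N) and distance of tube_a from where it was at the start of the episode below 0.02 m and angle between tube_a's own z axis and vertical below 0.1 rad))), for 0.2 s.
2. the clamp knob is slackened (past 0.6 rad) before the lamp has moved 20 mm (value of joint clamp_knob above 0.6 rad and distance of lamp_lens from where it was at the start of the episode below 0.02 m), for 0.1 s.
At the end, for the whole second after the job is handed in: The lamp head's middle is within 25 mm (level) of the carton's middle and at rest, the clamp knob is tight (below 0.2 rad), the tube that was in the way stands upright (within 0.1 rad) on the tray's floor and released, and the other tube is within 20 mm of where it stood (horizontal distance between lamp_lens and carton below 0.025 m and value of joint clamp_knob below 0.2 rad and velocity of joint lamp between -0.01 and 0.01 m/s and (((x of tube_a in the frame of tray between -0.1 and 0.1 m and y of tube_a in the frame of tray between -0.07 and 0.07 m and z of tube_a in the frame of tray below 0.012 m and angle between tube_a's own z axis and vertical below 0.1 rad and linear speed of tube_a below 0.03 m/s and contact force between the fingers and tube_a below 0.2 N) and distance of tube_b from where it was at the start of the episode below 0.02 m and angle between tube_b's own z axis and vertical below 0.1 rad) or ((x of tube_b in the frame of tray between -0.1 and 0.1 m and y of tube_b in the frame of tray between -0.07 and 0.07 m and z of tube_b in the frame of tray below 0.012 m and angle between tube_b's own z axis and vertical below 0.1 rad and linear speed of tube_b below 0.03 m/s and contact force between the fingers and tube_b below 0.2 N) and distance of tube_a from where it was at the start of the episode below 0.02 m and angle between tube_a's own z axis and vertical below 0.1 rad))); the robot touches nothing.
It fails at once if a tube is knocked over ((angle between tube_a's own z axis and vertical above 1 rad and height (world z) of tube_a below 0.06 m) or (angle between tube_b's own z axis and vertical above 1 rad and height (world z) of tube_b below 0.06 m)).
It fails at once if the lamp is pushed against a tube (contact force between lamp and tube_a above 3 N or contact force between lamp and tube_b above 3 N).
It fails at once if one of the things to be left alone is moved by more than 30 mm (distance of any of parcel, spray, tape_roll, box_knife, label_stack from where it was at the start of the episode above 0.03 m).
It also fails if it takes over 64 s, if anything falls off the work surface, if the arm or the gripper's body presses on something with over 40 N, if the wrist force passes 120 N, or if a joint passes its speed limit or range.

ROBOT

A 7-joint arm with a two-finger parallel gripper is mounted at the origin on the work surface. World frame = base frame: x ahead of the robot, y to its left, z up, the work surface at z = 0. Lengths are in m, angles in rad, forces in N, time in s.
With the tool pointing down it reaches from about 0.4 to 0.875 m from the base axis. Payload 6.5 kg.
Tool frame: the origin (TCP) lies at the very end of the fingers, on their centre line; the grasp point (between the pads) lies 19 mm behind it; z points along the fingers, y is the line along which they close (so a half turn about z gives the same grasp; the last joint's range is limited). The gripper opens to 88 mm and grips with 3 to 60 N. Pads are 18 mm wide; open, the fingers measure 123 mm over their backs; the gripper's body (75 mm by 187 mm) begins 45 mm behind the grasp point.
Start: joints at [1.216, 0.536, -0.004, 1.538, 0.003, 1.067, -0.071], TCP at [0.185, -0.623, 0.239] pointing down, gripper open.
Joint ranges: [-2.7, 2.7], [-0.37, 2.16], [-1.27, 1.26], [0.24, 2.4], [-1.31, 4.45], [0.19, 1.91], [-2.76, 2.76]. Speed limits (rad/s): [2.39, 2.39, 3.14, 3.14, 3.14, 3.14, 3.14].

INTERFACE

Orientations are given as a unit quaternion [x, y, z, w].
In Python, from station import sense, capture, close_job, trace gives the robot as it stands.
- The arm moves only by the tool apply_moves, never from a script. Its argument "increments" is a list of rows, each an object with "translation": the shift along the tool's x, y, z in cm, a list of three; "twist": the turn, a rotation vector about the tool's x, y, z in rad, a list of three; "jaw": the closure, from 0 (fully open) to 1 (shut). A call has 1 to 20 rows; each row shifts and turns the commanded pose from where the row before left it, along the tool's axes as they then stand; what a row does not reach is not made up. A row lasts 1/10 s, in which the tool goes at most 50 mm and 8.59 degrees, less where a joint would pass 70% of its speed; a pose out of reach is approached as far as the arm can. A call with a gripper value outside its range is refused whole. The fingers move at their own pace and stop on an object; "grip_force" is the grip in N (left out, the last holds). Time passes only in rows, so rows that do not move let the fingers close. It gives the time, the measured TCP pose, the force, the opening and the grip force at its end, in the units of the state.
- sense(): the state, without advancing time (a new reading comes with each control period).
- capture(name): name is "side" or "top"; returns a dict with "img" (400x640x3 uint8, blue, green, red), "range_z" (400x640 float32, m along the optical axis (not along the pixel's ray), 0 where there is no reading), "fx", "fy", "cx", "cy" (pixels), "k1" (the pictures are not rectified: a ray, as slopes to the right and down, at radius r is drawn at 1 + k1 r^2 times it, then the intrinsics apply), "R" (3x3) and "t" (3): a world point X has camera coordinates R X + t. Camera axes: x right, y down, z forward; pixel columns grow to the right and rows downward; lengths in m; the calibration is good to about 2 mm. A picture is of the moment at which its call begins.
- close_job(): hands the job in; it is judged then, once.
Trained networks look in the newest picture that a camera, given by its name, has taken for a name from the list of things; names that differ only in an ending like _2 or _b are one class to them, and where a whole thing is asked for, a point or a joint stands for the part that bears it (a point fixed in the world has none). Each returns a list of dicts, best first, with "conf" (0 to 1); they miss things now and then, are a little off and sometimes report something else, mostly with a low value. They report only what shows in the picture. A call takes as long as a camera call. They do not tell look-alikes from the thing itself.
- trace(camera, name): "mask" (400x640 bool, what is visible of it) and "xy" ([column, row] in pixels, amid what is visible of it).
The state is a dict: "time_s": time; "joint_pos": joint angles; "dq": joint speeds; "joint_torque": joint torques, N m; "tcp_pos": TCP position; "eef_rot": TCP orientation; "force": force on the tool from outside, world axes, zero at the start; "torque": the same for the moment, N m; "grip_width": opening from 0.0 (shut) to 1.0 (fully open); "gripper_force": force on a finger pad.
Only numpy, scipy, OpenCV 4.12 (cv2) and the standard library are available. Lean on these libraries where they do the work, as an engineer would, in place of code of your own. Each camera call takes 0.05 s, during which the arm holds its last target. There are 200 camera calls.

## Working session

There is one attempt and no reset: what is moved stays moved. The work goes in short steps, Python scripts to look and compute and a tool call to move; the robot and the scene stay as the last step left them, time stands still between calls to the robot, and variables do not carry over. Pictures are saved under pics/ and viewed, at most 10 in all, crops included, and the job is handed in when it is done.

Besides the shell and the picture viewer there is one more tool, called after "Call:" by a JSON object that holds its "method" and its "body", one argument or row to a line. apply_moves: Moves the arm, as the interface text tells. Its arguments: {"type":"object","properties":{"increments":{"type":"array"},"grip_force":{"type":"number"}},"required":["increments"]}

```bash
mkdir -p pics; ls; cat > h.py <<'E'
import numpy as np, cv2
from station import sense, capture, close_job, trace
def cloud(c):
    v,u=np.mgrid[0:400,0:640]
    K=np.array([[c['fx'],0,c['cx']],[0,c['fy'],c['cy']],[0,0,1.]])
    p=cv2.undistortPoints(np.stack([u.ravel(),v.ravel()],1).astype(np.float64)[:,None],K,np.array([c['k1'],0,0,0,0.]))[:,0]
    z=c['range_z'].ravel().astype(float)
    P=np.c_[p*z[:,None],z]
    X=(P-np.ravel(c['t']))@np.array(c['R'])
    X[z==0]=np.nan
    return X.reshape(400,640,3)
E
python3 - <<'E'
from h import *
ims=[]
for n in('side','top'):
    c=capture(n); X=cloud(c); np.save(n+'.npy',X); cv2.imwrite(f'pics/{n}0.png',c['img'])
    R=np.array(c['R']);print(n,'cam at',(-R.T@np.ravel(c['t'])).round(2),'fwd',R[2].round(2))
    for k in 'lamp lamp_lens knob_grip carton closed_carton tube_a tube_b tray parcel spray tape_dispenser shelf'.split():
        for d in trace(n,k)[:3]:
            if d['conf']<.2: continue
            Q=X[d['mask']];Q=Q[~np.isnan(Q[:,0])]
            print(k,round(d['conf'],2),np.round(d['xy']),len(Q),np.percentile(Q,[3,50,97],axis=0).round(3).tolist() if len(Q) else '')
print(sense())
E
```

```text
pics
side cam at [0.26 0.73 0.98] fwd [ 0.2  -0.65 -0.73]
lamp 0.6 [271. 191.] 1198 [[0.534, 0.039, 0.148], [0.593, 0.067, 0.229], [0.642, 0.084, 0.359]]
knob_grip 0.82 [273. 190.] 1191 [[0.534, 0.04, 0.151], [0.592, 0.067, 0.23], [0.639, 0.084, 0.36]]
carton 0.61 [316. 169.] 1360 [[0.506, -0.308, 0.007], [0.56, -0.242, 0.058], [0.667, -0.161, 0.109]]
closed_carton 0.87 [231. 285.] 3777 [[0.55, 0.217, 0.012], [0.625, 0.3, 0.074], [0.718, 0.359, 0.078]]
closed_carton 0.62 [273. 190.] 1279 [[0.535, 0.035, 0.147], [0.594, 0.066, 0.231], [0.643, 0.085, 0.36]]
closed_carton 0.26 [251. 237.] 839 [[0.61, 0.142, 0.016], [0.624, 0.174, 0.126], [0.649, 0.183, 0.188]]
tube_a 0.95 [250. 239.] 871 [[0.61, 0.139, 0.016], [0.624, 0.174, 0.129], [0.65, 0.183, 0.188]]
tube_a 0.71 [310. 234.] 918 [[0.444, 0.074, 0.004], [0.465, 0.112, 0.129], [0.491, 0.119, 0.188]]
tube_a 0.63 [391. 186.] 1041 [[0.259, -0.196, 0.007], [0.287, -0.157, 0.132], [0.316, -0.149, 0.203]]
tube_b 0.95 [250. 239.] 871 [[0.61, 0.139, 0.016], [0.624, 0.174, 0.129], [0.65, 0.183, 0.188]]
tube_b 0.71 [310. 234.] 918 [[0.444, 0.074
[... 2421 characters left out ...]
'joint_pos': array([ 1.2158484 ,  0.53635284, -0.00441712,  1.53787653,  0.00259942,
        1.06729577, -0.07121465]), 'dq': array([-0.00020857,  0.00165311,  0.00073869, -0.00043872, -0.00016152,
        0.00026075, -0.00017817]), 'joint_torque': array([-8.75228807e-05, -5.70889449e+01,  9.90060791e-01, -2.51915359e+01,
       -5.62041183e-02,  1.09152644e-02,  1.84320135e-05]), 'tcp_pos': array([ 0.18510405, -0.623098  ,  0.23875548]), 'eef_rot': array([ 9.89593561e-01,  1.43890873e-01, -1.81970400e-06,  3.78659771e-05]), 'force': array([-0.15652425,  0.70487728, -0.97231495]), 'torque': array([ 0.02256725, -0.02400228,  0.04523106]), 'gripper_force': 0.0, 'grip_width': 0.998727363643262}
```

View pics/side0.png

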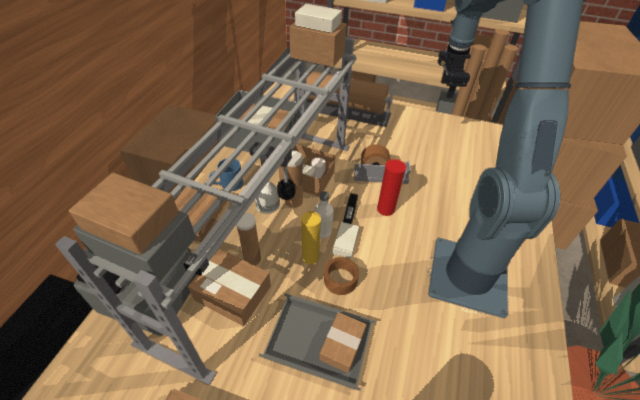

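View pics/top0.png

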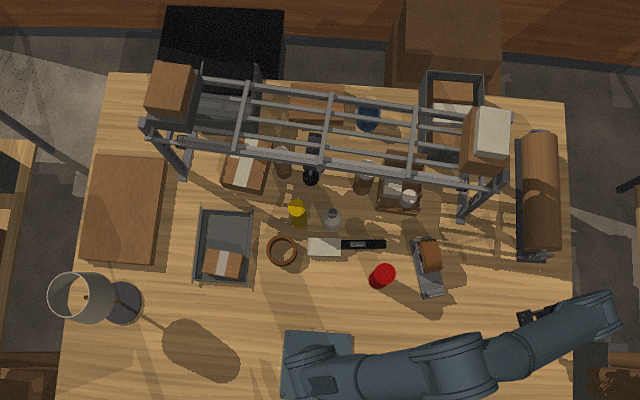

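Side view: the open carton is at about (315,165), with the tube in the way at (363,183) in the top view. The other tube is at (250,239), the yellow one at (310,234), the red one at (391,186) and the tray at (310,343). The arm lies off to the right. Next I'll work out exact poses.

```bash
python3 - <<'E'
from h import *
from scipy.optimize import least_squares
S,T=np.load('side.npy'),np.load('top.npy'); A=np.r_[S.reshape(-1,3),T.reshape(-1,3)]; A=A[~np.isnan(A[:,0])]
def box(x0,x1,y0,y1,z0,z1,P=A): return P[(P[:,0]>x0)&(P[:,0]<x1)&(P[:,1]>y0)&(P[:,1]<y1)&(P[:,2]>z0)&(P[:,2]<z1)]
def circ(P,r=None):
    f=lambda p:np.hypot(P[:,0]-p[0],P[:,1]-p[1])-(r or p[2])
    s=least_squares(f,[*P[:,:2].mean(0)+[.02,-.0],.03],loss='soft_l1',f_scale=.003);return s.x.round(4),len(P)
print('tube way',circ(box(.55,.66,-.15,-.06,.06,.19)),circ(box(.55,.66,-.15,-.06,.06,.19),.031),box(.55,.66,-.15,-.06,.1,.25)[:,2].max())
t=box(.55,.66,-.15,-.06,.194,.215);print('top',len(t),t[:,:2].mean(0) if len(t) else '', t.min(0),t.max(0))
print('tube other',circ(box(.57,.68,.12,.2,.09,.18)))
print('knob',circ(box(.5,.57,.02,.1,.22,.252)),circ(box(.5,.57,.02,.1,.22,.252),.023))
print('head',circ(box(.565,.66,.01,.12,.15,.23)),circ(box(.565,.66,.01,.12,.15,.23),.036))
# shelf front edge: min x of deck per y bin
e=[]
for y in np.arange(-.4,.45,.02):
    P=box(.48,.6,y,y+.02,.372,.40)
    if len(P)>8:e.append((y+.01,np.percentile(P[:,0],4)))
e=np.array(e);f=np.polyfit(e[:,0],e[:,1],1);print('edge',f,np.std(e[:,1]-np.polyval(f,e[:,0])))
# end frames
for s in(-1,1):
    P=box(.5,.8,*sorted((s*.38,s*.6)),.1,.36); print('frame',np.median(P,0).round(3),np.percentile(P,[5,95],axis=0).round(3))
# tray rim rectangle
for n,P in(('tray',box(.2,.52,.22,.46,.018,.031)),('carton',box(.48,.74,-.33,-.14,.05,.13)),('closed',box(.53,.75,.18,.38,.068,.08)),('parcel',box(.24,.36,.25,.41,.042,.056))):
    print(n,cv2.minAreaRect(P[:,:2].astype(np.float32)*1000),P[:,:2].min(0),P[:,:2].max(0))
P=box(.48,.74,-.33,-.14,.075,.092);print('carton rim',np.percentile(P,[2,98],axis=0).round(3),len(P))
for n,k in(('top','carton'),('side','carton')): pass
E
```

```text
tube way (array([ 0.601 , -0.1107,  0.0297]), 552) (array([ 0.6024, -0.1114,  0.03  ]), 552) 0.20957921539289542
top 250 [ 0.5926785  -0.10950299] [ 0.56847591 -0.14422058  0.19431303] [ 0.63578316 -0.07693027  0.20957922]
tube other (array([0.6356, 0.1577, 0.0247]), 479)
knob (array([0.5547, 0.0563, 0.022 ]), 209) (array([0.5556, 0.0556, 0.03  ]), 209)
head (array([0.6204, 0.0507, 0.0326]), 559) (array([0.6233, 0.0477, 0.03  ]), 559)
edge [0.08519208 0.54002317] 0.0005097688147151348
frame [ 0.575 -0.446  0.192] [[ 0.517 -0.49   0.106]
 [ 0.781 -0.391  0.339]]
frame [0.724 0.5   0.229] [[0.598 0.413 0.116]
 [0.792 0.517 0.345]]
tray ((362.8420715332031, 336.1441650390625), (262.23468017578125, 184.9845733642578), 0.19098222255706787) [0.23142812 0.24389888] [0.494244  0.4289743]
carton ((620.0155029296875, -230.6338653564453), (170.3310089111328, 256.2646484375), 81.9533920288086) [ 0.49105039 -0.32945897] [ 0.73997695 -0.14113686]
closed ((647.9547119140625, 277.7665710449219), (203.9729766845703, 195.30091857910156), 0.21478956937789917) [0.5461514 0.1800485] [0.74967387 0.37579874]
parcel ((301.8475646972656, 326.8501281738281), (122.23448181152344, 82.20449829101562), 83.66626739501953) [0.2553106  0.26272471] [0.34868126 0.39019265]
carton rim [[ 0.515 -0.315  0.076]
 [ 0.73  -0.161  0.091]] 430
```

```bash
python3 - <<'E'
import cv2
a=cv2.imread('pics/side0.png')[130:330,220:420];b=cv2.imread('pics/top0.png')[110:260,240:440]
a=cv2.resize(a,None,fx=2.9,fy=2.9);cv2.imwrite('pics/crop1.png',a)
E
```

```text
(no output)
```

View pics/crop1.png

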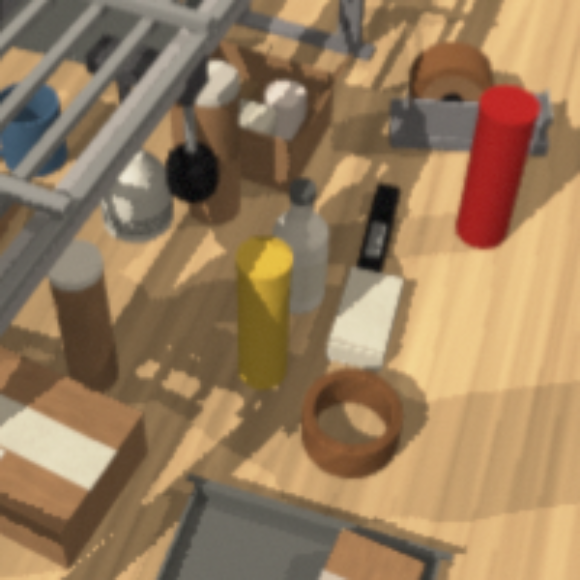

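The crop shows the knob, lamp head, thick tube and open carton as expected, and the spray bottle clear in front. First I'll raise the arm and swing to the front of the shelf.

Call:
{"method": "apply_moves", "body": {
  "increments": [
    {"translation": [0,0,-4.5],"twist": [0,0,0],"jaw": 0},
    {"translation": [0,0,-4.5],"twist": [0,0,0],"jaw": 0},
    {"translation": [0,0,-4.5],"twist": [0,0,0],"jaw": 0},
    {"translation": [0,0,-4.5],"twist": [0,0,0],"jaw": 0},
    {"translation": [2.71,-2.99,0],"twist": [0,0,0],"jaw": 0},
    {"translation": [2.71,-2.99,0],"twist": [0,0,0],"jaw": 0},
    {"translation": [2.71,-2.99,0],"twist": [0,0,0],"jaw": 0},
    {"translation": [2.71,-2.99,0],"twist": [0,0,0],"jaw": 0},
    {"translation": [2.71,-2.99,0],"twist": [0,0,0],"jaw": 0},
    {"translation": [2.71,-2.99,0],"twist": [0,0,0],"jaw": 0},
    {"translation": [2.71,-2.99,0],"twist": [0,0,0],"jaw": 0},
    {"translation": [2.71,-2.99,0],"twist": [0,0,0],"jaw": 0},
    {"translation": [2.71,-2.99,0],"twist": [0,0,0],"jaw": 0},
    {"translation": [2.71,-2.99,0],"twist": [0,0,0],"jaw": 0},
    {"translation": [2.71,-2.99,0],"twist": [0,0,0],"jaw": 0},
    {"translation": [2.71,-2.99,0],"twist": [0,0,0],"jaw": 0},
    {"translation": [2.71,-2.99,0],"twist": [0,0,0],"jaw": 0},
    {"translation": [2.71,-2.99,0],"twist": [0,0,0],"jaw": 0}
  ]
}}

```text
time_s: 3.1
tcp_pos: [0.4299, -0.1122, 0.419]
eef_rot: [0.99, 0.144, 0.0, 0.0]
force: [0.8, -0.2, 0.4]
grip_width: 1.004
gripper_force: 0.0
```

```bash
cat > st.py <<'E'
from h import *
from scipy.spatial.transform import Rotation as Ro
s=sense();R=Ro.from_quat(s['eef_rot']).as_matrix()
print(s['time_s'],s['joint_pos'].round(3),'tcp',s['tcp_pos'].round(4),'F',s['force'].round(1),'T',s['torque'].round(2),'g',round(s['grip_width'],3),s['gripper_force'])
print(R.round(3).tolist(),'grasp',(s['tcp_pos']-.019*R[:,2]).round(4))
def togo(p,zt,yt):
    zt=np.array(zt)/np.linalg.norm(zt);yt=np.array(yt)-zt*np.dot(yt,zt);yt/=np.linalg.norm(yt)
    D=np.c_[np.cross(yt,zt),yt,zt]
    print('d_cm',(R.T@(np.array(p)-s['tcp_pos'])*100).round(2),'rotvec',Ro.from_matrix(R.T@D).as_rotvec().round(3))
E
python3 st.py
```

```text
3.1 [ 0.589  0.04  -0.446  1.772  0.018  1.332 -1.143] tcp [ 0.4299 -0.1122  0.419 ] F [ 0.8 -0.2  0.4] T [-0.02 -0.06 -0.05] g 1.004 0.0
[[0.959, 0.285, 0.001], [0.285, -0.959, -0.001], [0.0, 0.001, -1.0]] grasp [ 0.4299 -0.1122  0.438 ]
```

Call:
{"method": "apply_moves", "body": {
  "increments": [
    {"translation": [0,0,0],"twist": [0,0,0.14],"jaw": 0},
    {"translation": [0,0,0],"twist": [0,0,0.14],"jaw": 0},
    {"translation": [0,0,0],"twist": [0,0,0.14],"jaw": 0},
    {"translation": [0,0,0],"twist": [0,0.13,0],"jaw": 0},
    {"translation": [0,0,0],"twist": [0,0.13,0],"jaw": 0},
    {"translation": [0,0,0],"twist": [0,0.13,0],"jaw": 0},
    {"translation": [0,0,0],"twist": [0,0.13,0],"jaw": 0},
    {"translation": [0,0,0],"twist": [0,0.13,0],"jaw": 0},
    {"translation": [0,0,0],"twist": [0,0.13,0],"jaw": 0},
    {"translation": [0,0,0],"twist": [0,0,0],"jaw": 0}
  ]
}}

```text
time_s: 4.1
tcp_pos: [0.4351, -0.1171, 0.4099]
eef_rot: [0.925, -0.061, 0.375, 0.023]
force: [-0.1, -0.3, -0.7]
grip_width: 1.001
gripper_force: 0.0
```

```bash
cat >> st.py <<'E'
def grasp(g,phi,tilt,back=0):
    z=np.array([np.sin(tilt)*np.cos(phi),np.sin(tilt)*np.sin(phi),-np.cos(tilt)]);y=[np.sin(phi),-np.cos(phi),0]
    togo(np.array(g)+(.019-back)*z,z,y)
E
python3 - <<'E'
from st import *
grasp((.602,-.111,.155),-.13,.785,.16)
E
```

```text
4.1 [ 0.527 -0.373 -0.23   2.338 -0.459  0.437 -1.08 ] tcp [ 0.4351 -0.1171  0.4099] F [-0.1 -0.3 -0.7] T [0.16 0.63 0.03] g 1.001 0.0
[[0.711, -0.131, 0.691], [-0.096, -0.991, -0.088], [0.696, -0.004, -0.718]] grasp [ 0.422  -0.1154  0.4236]
d_cm [-6.15 -2.71 15.67] rotvec [-0.002  0.015 -0.003]
```

Call:
{"method": "apply_moves", "body": {
  "increments": [
    {"translation": [-1.23,-0.54,3.13],"twist": [0,0,0],"jaw": 0},
    {"translation": [-1.23,-0.54,3.13],"twist": [0,0,0],"jaw": 0},
    {"translation": [-1.23,-0.54,3.13],"twist": [0,0,0],"jaw": 0},
    {"translation": [-1.23,-0.54,3.13],"twist": [0,0,0],"jaw": 0},
    {"translation": [-1.23,-0.54,3.13],"twist": [0,0.01,0],"jaw": 0},
    {"translation": [0,0,0],"twist": [0,0,0],"jaw": 0}
  ]
}}

```text
time_s: 4.7
tcp_pos: [0.4781, -0.1021, 0.3271]
eef_rot: [0.926, -0.053, 0.374, 0.025]
force: [-0.9, -1.4, -0.8]
grip_width: 0.999
gripper_force: 0.0
```

```bash
python3 - <<'E'
from st import *
grasp((.602,-.111,.155),-.13,.785)
c=capture('side');cv2.imwrite('pics/s1.png',cv2.resize(c['img'][100:300,200:460],None,fx=3,fy=3))
E
```

```text
4.7 [ 1.056 -0.177 -0.815  2.391 -1.081  0.204 -0.489] tcp [ 0.4781 -0.1021  0.3271] F [-0.9 -1.4 -0.8] T [ 0.07  0.61 -0.06] g 0.999 0.0
[[0.715, -0.117, 0.689], [-0.08, -0.993, -0.085], [0.695, 0.006, -0.719]] grasp [ 0.465  -0.1005  0.3408]
d_cm [-2.99 -0.65 22.9 ] rotvec [-0.005  0.017  0.013]
```

View pics/s1.png

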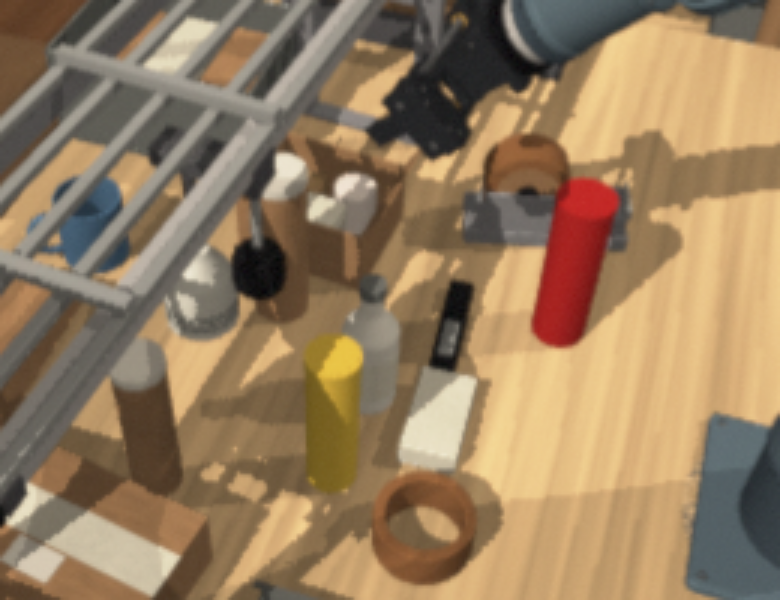

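The picture shows the gripper tilted above the bench, right of the carton and not yet at the tube. The arm is stuck on its j4 and j6 limits, so I'll fit a kinematic model to choose a better arm posture.

```bash
cat > kin.py <<'E'
import numpy as np, itertools
from scipy.optimize import least_squares
from scipy.spatial.transform import Rotation as Ro
D=[([1.216,.536,-.004,1.538,.003,1.067,-.071],[.1851,-.6231,.2388],[.98959,.14389,0,0]),
([.589,.04,-.446,1.772,.018,1.332,-1.143],[.4299,-.1122,.419],[.99,.144,0,0]),
([.527,-.373,-.23,2.338,-.459,.437,-1.08],[.4351,-.1171,.4099],[.925,-.061,.375,.023]),
([1.056,-.177,-.815,2.391,-1.081,.204,-.489],[.4781,-.1021,.3271],[.926,-.053,.374,.025])]
rz=lambda a:Ro.from_euler('z',a).as_matrix(); ry=lambda a:Ro.from_euler('y',a).as_matrix()
def fk(q,p,s):
    h,L1,L2,L3,e1,e2,e3,c1,c7=p
    R=rz(s[0]*q[0]+c1);x=np.array([0,0,h])
    R=R@ry(q[1]);R=R@rz(s[1]*q[2]);x=x+R@[e1,0,L1]
    R=R@ry(q[3]);x=x+R@[e2,0,L2]
    R=R@rz(s[2]*q[4])@ry(q[5]);x=x+R@[e3,0,L3]
    return x,R@rz(s[3]*q[6]+c7)
def fit():
    best=None
    for s in itertools.product((1,-1),repeat=4):
      for c1 in(0,1.57,3.14,-1.57):
       for c7 in(0,1.57,3.14,-1.57):
        def f(p):
            o=[]
            for q,x,Q in D:
                X,R=fk(q,p,s);o+=list(X-x)+list((R-Ro.from_quat(Q).as_matrix()).ravel()*.3)
            return np.array(o)
        r=least_squares(f,[.35,.42,.42,.3,0,0,0,c1,c7],max_nfev=60)
        if best is None or r.cost<best[0]: best=(r.cost,s,r.x,f(r.x))
    return best
if __name__=='__main__':
    b=fit();print(b[0],b[1],b[2].round(4).tolist(),abs(b[3]).max())
E
time python3 kin.py
```

```text
0.0005915390258306588 (-1, -1, -1, -1) [0.3537, 0.5173, 0.4467, 0.3327, -0.014, 0.0176, -0.0129, -0.0634, -4.7671] 0.013527535861163661
real	1m40.304s
user	1m39.158s
sys	0m0.251s
```

```bash
cat > kin2.py <<'E'
from kin import D,rz,ry,np,least_squares,Ro
def fk(q,p):
    h,L1,L2,L3,e1,e2,e3,d1,d2,d3=p
    R=rz(-q[0]);x=np.array([0,0,h])
    R=R@ry(q[1])@rz(-q[2]);x=x+R@[e1,d1,L1]
    R=R@ry(q[3]);x=x+R@[e2,d2,L2]
    R=R@rz(-q[4])@ry(q[5]);x=x+R@[e3,d3,L3]
    return x,R@rz(-q[6]+np.pi/2)
def res(p):
    o=[]
    for q,x,Q in D:
        X,R=fk(q,p);o+=list(X-x)
    return np.array(o)
P=least_squares(lambda p:np.r_[res(p),1e-3*(p-[.36,.42,.42,.3,0,0,0,0,0,0])],[.36,.42,.42,.3,0,0,0,0,0,0]).x
lo=np.array([-2.7,-.37,-1.27,.24,-1.31,.19,-2.76]);hi=np.array([2.7,2.16,1.26,2.4,4.45,1.91,2.76])
def rot(phi,tilt,flip=0):
    z=np.array([np.sin(tilt)*np.cos(phi),np.sin(tilt)*np.sin(phi),-np.cos(tilt)]);y=np.array([np.sin(phi),-np.cos(phi),0])*(-1 if flip else 1)
    return np.c_[np.cross(y,z),y,z]
def ik(g,phi,tilt,flip=0,q0=None,n=30,back=0,seed=0,m=.05):
    Rd=rot(phi,tilt,flip);xd=np.array(g)+(.019-back)*Rd[:,2];rng=np.random.default_rng(seed);out=[]
    mid=(lo+hi)/2
    def f(q):
        X,R=fk(q,P);return np.r_[(X-xd)*10,Ro.from_matrix(R.T@Rd).as_rotvec()*3,.003*(q-(mid if q0 is None else q0))]
    for i in range(n):
        r=least_squares(f,q0 if (q0 is not None and i==0) else rng.uniform(lo+m,hi-m),bounds=(lo+m,hi-m),max_nfev=60)
        if np.abs(f(r.x)[:6]).max()<.03: out.append(r.x)
    return out
if __name__=='__main__':
    print(P.round(4).tolist(),np.abs(res(P)).max())
    for q,x,Q in D: print((fk(q,P)[1].T@Ro.from_quat(Q).as_matrix()).round(3).diagonal())
    for nm,g,phi,t in(('tube',(.602,-.111,.155),-.13,.785),('tube',(.602,-.111,.155),-.13,1.0),('knob0',(.555,.056,.235),.35,.75),('knob1',(.555,.056,.235),-.55,.75),('end1',(.53,-.23,.235),-.55,.75),('end0',(.53,-.23,.235),.35,.75)):
      for fl in(0,1):
        o=ik(g,phi,t,fl);k=set(tuple(np.round(v,1)) for v in o);print(nm,t,fl,len(o));[print('   ',v) for v in sorted(k,key=lambda v:v[4])[:10]]
E
time python3 kin2.py
```

```text
[0.3768, 0.5318, 0.4448, 0.3621, -0.0111, 0.0255, -0.0082, -0.011, -0.011, -0.0228] 0.0028852756166861115
[1. 1. 1.]
[1. 1. 1.]
[1. 1. 1.]
[1. 1. 1.]
tube 0.785 0 15
    (np.float64(0.5), np.float64(0.6), np.float64(-0.3), np.float64(2.3), np.float64(3.0), np.float64(0.5), np.float64(1.8))
    (np.float64(0.1), np.float64(0.6), np.float64(0.2), np.float64(2.3), np.float64(3.4), np.float64(0.5), np.float64(1.3))
    (np.float64(-0.4), np.float64(0.7), np.float64(0.8), np.float64(2.3), np.float64(3.8), np.float64(0.7), np.float64(0.7))
    (np.float64(-0.4), np.float64(0.7), np.float64(0.8), np.float64(2.3), np.float64(3.8), np.float64(0.6), np.float64(0.7))
    (np.float64(-0.5), np.float64(0.8), np.float64(0.9), np.float64(2.3), np.float64(3.9), np.float64(0.7), np.float64(0.6))
tube 0.785 1 19
    (np.float64(1.0), np.float64(0.9), np.float64(-1.1), np.float64(2.3), np.float64(2.4), np.float64(0.8), np.float64(-0.4))
    (np.float64(0.9), np.float64(0.8), np.float64(-0.9), np.float64(2.3), np.float64(2.5), np.float64(0.7), np.float64(-0.6))
    (np.float64(0.9), np.float64(0.7), np.
[... 6746 characters left out ...]
loat64(-0.5))
    (np.float64(1.6), np.float64(0.7), np.float64(-1.2), np.float64(2.1), np.float64(0.2), np.float64(0.2), np.float64(-0.7))
end0 0.75 1 21
    (np.float64(0.7), np.float64(0.4), np.float64(-0.0), np.float64(2.1), np.float64(-1.3), np.float64(0.7), np.float64(-2.6))
    (np.float64(0.8), np.float64(0.4), np.float64(-0.1), np.float64(2.1), np.float64(-1.3), np.float64(0.6), np.float64(-2.6))
    (np.float64(1.6), np.float64(0.7), np.float64(-1.2), np.float64(2.1), np.float64(-0.1), np.float64(0.2), np.float64(2.6))
    (np.float64(1.6), np.float64(0.7), np.float64(-1.2), np.float64(2.1), np.float64(0.2), np.float64(0.2), np.float64(2.4))
real	1m0.445s
user	1m0.074s
sys	0m0.304s
```

```bash
cat > t.py <<'E'
from kin2 import *
import sys
q0=np.array([.6,.2,-.3,2.1,0,.6,-.9])
for nm,g,phis in(('tube',(.602,-.111,.13),(-.4,-.13,.15)),('tray',(.43,.335,.14),(-.13,.3,.6)),('knobA',(.555,.056,.235),(.35,.1,-.1,-.55)),('end',(.53,-.23,.235),(-.55,-.1,.35))):
  for t in(.5,.6,.7):
    for phi in phis:
      o=ik(g,phi,t,0,q0=q0,n=8)
      o=[v for v in o if -1.3<v[4]<1.5]; o.sort(key=lambda v:np.abs(v-q0).sum())
      w=max(o,key=lambda v:np.minimum(v-lo,hi-v).min()) if o else None
      print(nm,t,phi,len(o),'' if w is None else (w.round(2).tolist(), np.minimum(w-lo,hi-w).min().round(2)))
E
python3 t.py
```

```text
tube 0.5 -0.4 0 
tube 0.5 -0.13 0 
tube 0.5 0.15 4 ([0.14, 0.55, 0.11, 2.05, -1.26, 0.24, -0.01], np.float64(0.05))
tube 0.6 -0.4 0 
tube 0.6 -0.13 0 
tube 0.6 0.15 0 
tube 0.7 -0.4 0 
tube 0.7 -0.13 0 
tube 0.7 0.15 0 
tray 0.5 -0.13 7 ([-0.45, 0.59, -0.66, 2.18, 1.37, 0.81, 2.42], np.float64(0.22))
tray 0.5 0.3 0 
tray 0.5 0.6 0 
tray 0.6 -0.13 7 ([-0.63, 0.57, -0.5, 2.22, 1.47, 0.81, 2.25], np.float64(0.18))
tray 0.6 0.3 0 
tray 0.6 0.6 0 
tray 0.7 -0.13 6 ([-1.91, 1.05, 1.11, 2.16, -1.07, 0.24, -1.88], np.float64(0.05))
tray 0.7 0.3 0 
tray 0.7 0.6 0 
knobA 0.5 0.35 5 ([0.79, 0.41, -1.06, 2.22, 0.93, 0.32, -2.2], np.float64(0.13))
knobA 0.5 0.1 6 ([0.25, 0.28, -0.51, 2.24, 0.86, 0.24, -2.47], np.float64(0.05))
knobA 0.5 -0.1 6 ([-0.96, 0.39, 0.81, 2.17, -0.49, 0.24, -1.48], np.float64(0.05))
knobA 0.5 -0.55 7 ([-1.2, 0.57, 1.02, 2.09, -0.26, 0.4, -2.24], np.float64(0.21))
knobA 0.6 0.35 5 ([-0.29, 0.27, 0.25, 2.2, -1.21, 0.24, -0.16], np.float64(0.05))
knobA 0.6 0.1 0 
knobA 0.6 -0.1 3 ([-1.14, 0.5, 1.06, 2.21, -1.26, 0.24, -0.76], np.float64(0.05))
knobA 0.6 -0.55 7 ([-1.31, 0.67, 1.13, 2.14, -0.4, 0.3, -2.17], np.float64(0.11))
knobA 0.7 0.35 0 
knobA 0.7 0.1 0 
knobA 0.7 -0.1 0 
knobA 0.7 -0.55 7 ([-0.03, 0.38, -0.54, 2.24, 1.43, 0.8, 2.46], np.float64(0.16))
end 0.5 -0.55 6 ([-0.31, 0.38, 0.68, 2.13, -0.46, 0.24, -1.43], np.float64(0.05))
end 0.5 -0.1 6 ([0.19, 0.31, 0.28, 2.1, -0.77, 0.35, -0.56], np.float64(0.16))
end 0.5 0.35 5 ([0.58, 0.36, -0.03, 1.99, -0.73, 0.59, -0.09], np.float64(0.4))
end 0.6 -0.55 3 ([-0.52, 0.48, 0.96, 2.17, -1.26, 0.24, -0.67], np.float64(0.05))
end 0.6 -0.1 6 ([0.43, 0.29, 0.03, 2.16, -1.06, 0.24, -0.23], np.float64(0.05))
end 0.6 0.35 5 ([0.88, 0.38, -0.33, 2.04, -0.8, 0.51, 0.04], np.float64(0.32))
end 0.7 -0.55 0 
end 0.7 -0.1 0 
end 0.7 0.35 5 ([1.0, 0.4, -0.4, 2.07, -1.0, 0.5, 0.29], np.float64(0.31))
```

```bash
cat > sim.py <<'E'
from kin2 import *
def step(q,X,R):
    def f(v):
        x,r=fk(v,P);return np.r_[(x-X)*100,Ro.from_matrix(r.T@R).as_rotvec()*30,.03*(v-q)]
    r=least_squares(f,q,bounds=(lo,hi),max_nfev=30);e=f(r.x);return r.x,np.abs(e[:3]).max()*10,np.abs(e[3:6]).max()/30
def run(q,rows,show=1):
    q=np.clip(q,lo+1e-4,hi-1e-4);X,R=fk(q,P)
    for n,(t,w) in rows:
        em=ea=0;mj=9;k=None
        for i in range(n):
            X=X+R@np.array(t)/100;R=R@Ro.from_rotvec(w).as_matrix();qn,a,b=step(q,X,R);em=max(em,a);ea=max(ea,b);mj=max(np.abs(qn-q)) if mj==9 else max(mj,np.abs(qn-q).max());q=qn
        if show: print(n,t,w,'q',q.round(2).tolist(),'x',X.round(3),'err mm %.1f rad %.2f'%(em,ea),'maxdq %.2f'%mj,'z',R[:,2].round(2))
    return q,X,R
if __name__=='__main__':
    q=run(D[0][0],[(4,([0,0,-4.5],[0,0,0])),(14,([2.71,-2.99,0],[0,0,0]))])[0]
    run(D[1][0],[(3,([0,0,0],[0,0,.14])),(6,([0,0,0],[0,.13,0]))])
    print('--- from now')
    q=D[3][0]
    # untilt, yaw to heading -0.9, retilt, yaw back
    c=np.sqrt(.5)
    def yaw(R,a): return None
    run(q,[(4,([0,0,-1.5],[0,-.13,0])),(6,([0,0,0],[0,0,.14])),(5,([0,0,0],[0,.13,0])),(6,([0,0,0],[.14*.75,0,-.14*.66]))])
E
python3 sim.py
```

```text
4 [0, 0, -4.5] [0, 0, 0] q [1.22, 0.41, -0.0, 1.3, 0.0, 1.43, -0.07] x [ 0.185 -0.623  0.421] err mm 0.0 rad 0.00 maxdq 0.09 z [-0. -0. -1.]
14 [2.71, -2.99, 0] [0, 0, 0] q [0.59, 0.03, -0.45, 1.77, 0.02, 1.34, -1.14] x [ 0.429 -0.113  0.42 ] err mm 0.0 rad 0.00 maxdq 0.10 z [-0. -0. -1.]
3 [0, 0, 0] [0, 0, 0.14] q [0.58, 0.04, -0.44, 1.77, 0.02, 1.33, -1.56] x [ 0.431 -0.115  0.417] err mm 0.0 rad 0.00 maxdq 0.14 z [ 0. -0. -1.]
6 [0, 0, 0] [0, 0.13, 0] q [0.41, -0.37, -0.14, 2.34, -0.36, 0.42, -1.17] x [ 0.431 -0.115  0.417] err mm 5.2 rad 0.01 maxdq 0.18 z [ 0.7  -0.09 -0.71]
--- from now
4 [0, 0, -1.5] [0, -0.13, 0] q [1.39, -0.16, -1.14, 1.99, -0.2, 0.97, -1.37] x [ 0.446 -0.098  0.377] err mm 0.0 rad 0.00 maxdq 0.37 z [ 0.24 -0.03 -0.97]
6 [0, 0, 0] [0, 0, 0.14] q [1.59, -0.23, -1.27, 1.99, -0.31, 0.99, -2.09] x [ 0.446 -0.098  0.377] err mm 0.0 rad 0.00 maxdq 0.13 z [ 0.24 -0.03 -0.97]
5 [0, 0, 0] [0, 0.13, 0] q [1.08, -0.37, -1.05, 2.3, 0.27, 0.47, -2.76] x [ 0.446 -0.098  0.377] err mm 17.8 rad 0.14 maxdq 0.31 z [ 0.53 -0.52 -0.67]
6 [0, 0, 0] [0.10500000000000001, 0, -0.09240000000000001] q [0.86, -0.28, -0.34, 2.4, -1.31, 0.52, -0.19] x [ 0.446 -0.098  0.377] err mm 19.1 rad 0.10 maxdq 0.96 z [ 0.83  0.   -0.56]
```

```bash
cat > pl.py <<'E'
from sim import *
def pose(g,phi,tilt,fl,back=0):
    R=rot(phi,tilt,fl);return np.array(g)+(.019-back)*R[:,2],R
def best(g,phi,tilt,fl,j5=(1.4,4.45),back=0,n=24,m=.02):
    o=[v for v in ik(g,phi,tilt,fl,n=n,back=back,m=m) if j5[0]<v[4]<j5[1]]
    return max(o,key=lambda v:np.minimum(v-lo,hi-v)[[1,2,3,4,5,6]].min()) if o else None
def cart(q,A,B,n=8,lab=''):
    """A,B=(g,phi,tilt,back); lerp"""
    em=ea=mj=0
    for k in range(1,n+1):
        u=k/n;g=np.array(A[0])*(1-u)+np.array(B[0])*u;ph,ti,ba=[A[i]*(1-u)+B[i]*u for i in(1,2,3)]
        X,R=pose(g,ph,ti,B[4],ba);qn,a,b=step(q,X,R);em=max(em,a);ea=max(ea,b);mj=max(mj,np.abs(qn-q).max());q=qn
    print(lab,q.round(2).tolist(),'err %.1f %.3f dq %.2f'%(em,ea,mj));return q
E
cat > t.py <<'E'
from pl import *
K0=(.555,.056,.235);K1=(.53,-.23,.235)
for t in(.7,.785,.85):
  for fl in(0,1):
    print('tilt',t,fl)
    for ph in(.3,.2,.1):
        b=best(K0,ph,t,fl)
        if b is None: print('no',ph);continue
        print(ph,b.round(2).tolist())
        q=cart(b,(K0,ph,t,.0,fl),(K0,ph,t,.12,fl),lab='back')
        q=cart(b,(K0,ph,t,.0,fl),(K0,-.55,t,.0,fl),lab='turn')
        q=cart(q,(K0,-.55,t,.0,fl),(K1,-.55,t,.0,fl),lab='slide')
        q=cart(q,(K1,-.55,t,.0,fl),(K1,0,t,.0,fl),lab='turnback')
        break
    b=best(K1,-.3,t,fl); print('end -.3',None if b is None else b.round(2).tolist())
E
time python3 t.py
```

```text
tilt 0.7 0
0.3 [0.83, 0.43, -0.98, 2.34, 2.34, 0.21, 2.74]
back [1.1, 0.26, -1.27, 2.4, 2.21, 0.19, 2.76] err 52.8 0.073 dq 0.07
turn [0.24, 0.46, -0.9, 2.24, 1.49, 0.96, 2.45] err 0.0 0.000 dq 0.13
slide [0.89, 0.36, -0.7, 2.32, 2.0, 0.42, 2.58] err 0.0 0.000 dq 0.08
turnback [1.43, 0.57, -1.04, 2.31, 2.6, 0.19, 2.76] err 8.5 0.052 dq 0.14
end -.3 [0.05, 0.32, 0.44, 2.24, 4.3, 0.23, 0.46]
tilt 0.7 1
0.3 [0.91, 0.49, -1.11, 2.35, 2.15, 0.28, -0.2]
back [0.84, -0.09, -0.82, 2.34, -0.97, 0.31, 2.72] err 27.7 0.097 dq 2.57
turn [0.34, 0.52, -1.04, 2.24, 1.51, 1.06, -0.7] err 0.0 0.000 dq 0.10
slide [1.04, 0.41, -0.89, 2.33, 1.94, 0.5, -0.47] err 0.0 0.000 dq 0.09
turnback [1.52, 0.61, -1.18, 2.28, 1.76, 0.19, 0.47] err 0.0 0.000 dq 0.30
end -.3 [1.23, 0.43, -0.93, 2.32, 2.2, 0.28, -0.38]
tilt 0.785 0
0.3 [-0.46, 0.34, 0.54, 2.33, 4.11, 0.45, 0.78]
back [1.28, 0.03, -1.27, 2.4, 4.45, 0.19, 0.51] err 20.4 0.024 dq 1.46
turn [-1.2, 0.55, 0.86, 2.28, 1.35, 0.27, 2.36] err 0.0 0.000 dq 0.58
slide [0.04, 0.33, 0.32, 2.34, 2.89, 0.29, 1.59] err 0.0 0.000 dq 0.26
turnback [1.1, 0.38, -0.58, 2.2
[... 644 characters left out ...]
5, 1.26, 2.24, 4.45, 0.19, -0.89] err 20.9 0.059 dq 0.55
slide [-0.67, 0.74, 1.25, 2.34, 3.92, 0.56, 0.28] err 13.4 0.053 dq 0.52
turnback [-0.22, 0.71, 1.16, 2.27, 4.33, 1.12, 0.64] err 0.0 0.000 dq 0.08
end -.3 [-0.35, 0.55, 1.01, 2.34, 4.01, 0.69, 0.64]
tilt 0.85 1
0.3 [-0.65, 0.44, 0.81, 2.37, 4.05, 0.67, -2.33]
back [1.32, 0.04, -1.27, 2.4, 4.45, 0.24, -2.6] err 27.0 0.029 dq 1.07
turn [-1.32, 0.66, 1.01, 2.3, 1.57, 0.19, -1.06] err 0.0 0.000 dq 0.73
slide [-0.21, 0.4, 0.61, 2.37, 3.16, 0.39, -1.88] err 0.0 0.000 dq 0.29
turnback [0.39, 0.38, 0.3, 2.27, 4.32, 0.62, -2.28] err 0.0 0.000 dq 0.16
end -.3 [-0.27, 0.49, 0.9, 2.34, 3.96, 0.62, -2.42]
real	0m59.494s
user	0m59.334s
sys	0m0.223s
```

```bash
cat > t.py <<'E'
from pl import *
TB=(.602,-.111,.15);TO=(.46,-.10,.22)
TR=(.425,.335,.155)
for t in(.7,.785):
    fl=1;seed=np.array([1.0,.8,-1.0,2.3,2.2,.6,-.5])
    for ph in(-.3,-.13,.1):
        X,R=pose(TB,ph,t,fl);q,a,b=step(seed,X,R);print('tube',t,ph,q.round(2).tolist(),round(a,1),round(b,3))
        if a>1: continue
        q1=cart(q,(TB,ph,t,0,fl),(TB,ph,t,.1,fl),lab=' back.1')
        q1=cart(q,(TB,ph,t,0,fl),((.602,-.111,.18),ph,t,0,fl),4,lab=' up')
        for o in((.5,-.1,.18),(.5,-.15,.18),(.5,-.05,.23)):
            q2=cart(q1,((.602,-.111,.18),ph,t,0,fl),(o,ph,t,0,fl),lab=' out%s'%(o,))
        q2=cart(q1,((.602,-.111,.18),ph,t,0,fl),((.52,-.1,.18),ph,t,0,fl),lab=' out')
        for p2 in(-.3,0,.3,.6):
            q3=cart(q2,((.52,-.1,.18),ph,t,0,fl),((.5,.15,.26),p2,t,0,fl),12,lab='  mid p%.1f'%p2)
            q4=cart(q3,((.5,.15,.26),p2,t,0,fl),(TR,p2,t,0,fl),lab='  tray')
E
time python3 t.py
```

```text
tube 0.7 -0.3 [0.85, 0.77, -0.98, 2.29, 2.18, 0.78, -0.51] 0.0 0.0
 back.1 [0.96, 0.47, -1.1, 2.4, 1.96, 0.62, -0.48] err 0.0 0.000 dq 0.04
 up [0.87, 0.68, -1.0, 2.28, 2.08, 0.71, -0.46] err 0.0 0.000 dq 0.02
 out(0.5, -0.1, 0.18) [-0.75, 0.61, 1.05, 2.4, 3.98, 0.47, -2.76] err 4.1 0.016 dq 0.76
 out(0.5, -0.15, 0.18) [-0.53, 0.58, 0.97, 2.4, 3.97, 0.54, -2.6] err 0.1 0.000 dq 0.85
 out(0.5, -0.05, 0.23) [-1.0, 0.42, 1.1, 2.39, 3.92, 0.19, -2.76] err 1.5 0.008 dq 0.71
 out [-0.31, 0.42, 0.49, 2.4, 3.31, 0.33, -1.97] err 0.0 0.000 dq 0.57
  mid p-0.3 [-1.54, 0.61, 1.22, 2.4, 3.46, 0.19, -2.76] err 23.2 0.125 dq 0.43
  tray [-1.56, 0.66, 0.53, 2.16, 0.95, 0.47, -0.74] err 23.1 0.134 dq 2.26
  mid p0.0 [-1.47, 0.45, 1.19, 2.38, 3.83, 0.19, -2.76] err 10.5 0.060 dq 0.25
  tray [-1.62, 0.66, 0.73, 2.3, 1.79, 0.19, -1.27] err 9.6 0.054 dq 1.49
  mid p0.3 [-1.13, 0.24, 0.89, 2.35, 4.25, 0.19, -2.76] err 2.1 0.013 dq 0.21
  tray [-1.65, 0.71, 0.94, 2.32, 3.6, 0.26, -2.76] err 0.1 0.000 dq 0.11
  mid p0.6 [0.24, 0.19, -0.44, 2.33, 4.45, 0.19, -2.52] err 5.1 0.029 dq 0.93
  tray [-0.98, 0.48,
[... 5161 characters left out ...]
4, 0.15, 2.4, 3.92, 0.57, -1.95] err 0.1 0.000 dq 0.85
  mid p-0.3 [-1.61, 0.68, 1.26, 2.4, 3.4, 0.19, -2.76] err 17.3 0.100 dq 0.65
  tray [-1.65, 0.73, 0.6, 2.18, 1.02, 0.47, -0.87] err 0.0 0.000 dq 2.04
  mid p0.0 [-1.56, 0.5, 1.26, 2.38, 3.77, 0.19, -2.76] err 10.9 0.044 dq 0.59
  tray [-1.73, 0.76, 0.84, 2.31, 2.12, 0.19, -1.68] err 2.8 0.017 dq 0.90
  mid p0.3 [-1.38, 0.44, 1.26, 2.4, 4.16, 0.46, -2.74] err 8.4 0.033 dq 0.51
  tray [-1.73, 0.83, 1.02, 2.37, 3.49, 0.4, -2.76] err 4.8 0.022 dq 0.09
  mid p0.6 [-0.21, 0.19, 0.11, 2.36, 4.37, 0.38, -2.43] err 3.0 0.010 dq 0.43
  tray [-1.6, 0.89, 1.12, 2.4, 3.86, 0.78, -2.76] err 7.2 0.031 dq 0.62
real	0m52.934s
user	0m53.165s
sys	0m0.160s
```

```bash
cat > t.py <<'E'
from pl import *
fl=1
for t in(.6,.7):
  for ph in(-.35,-.5):
    TB=(.602,-.111,.14);seed=np.array([.6,.7,-.9,2.2,1.8,.8,-.6])
    X,R=pose(TB,ph,t,fl);q,a,b=step(seed,X,R);print('tube',t,ph,q.round(2).tolist(),round(a,1),round(b,3))
    q1=cart(q,(TB,ph,t,0,fl),(TB,ph,t,.1,fl),lab=' back.1')
    pts=[TB,(.602,-.111,.16),(.485,-.13,.16),(.455,-.12,.36),(.455,.1,.37)]
    for a,b in zip(pts,pts[1:]): q=cart(q,(a,ph,t,0,fl),(b,ph,t,0,fl),lab=str(b))
    for p2 in(-.5,-.3,-.1,.1):
        q2=cart(q,(pts[-1],ph,t,0,fl),((.43,.335,.24),p2,t,0,fl),lab='  abovetray %.1f'%p2)
        q2=cart(q2,((.43,.335,.24),p2,t,0,fl),((.43,.335,.145),p2,t,0,fl),lab='  tray')
        q2=cart(q2,((.43,.335,.145),p2,t,0,fl),((.43,.335,.145),p2,t,.1,fl),lab='  away')
E
time python3 t.py
```

```text
tube 0.6 -0.35 [0.75, 0.7, -0.86, 2.22, 1.97, 0.65, -0.43] 0.0 0.0
 back.1 [0.81, 0.41, -0.94, 2.31, 1.66, 0.51, -0.27] err 0.0 0.000 dq 0.05
(0.602, -0.111, 0.16) [0.75, 0.64, -0.86, 2.22, 1.89, 0.61, -0.38] err 0.0 0.000 dq 0.01
(0.485, -0.13, 0.16) [-0.1, 0.4, 0.36, 2.4, 3.34, 0.24, -1.94] err 0.0 0.000 dq 0.66
(0.455, -0.12, 0.36) [-0.91, 0.1, 1.26, 2.4, 4.27, 0.19, -2.76] err 61.0 0.182 dq 0.63
(0.455, 0.1, 0.37) [-1.4, 0.33, 1.26, 2.4, 3.74, 0.19, -2.76] err 88.9 0.253 dq 0.07
  abovetray -0.5 [-1.69, 0.58, 0.79, 1.99, 0.32, 0.7, -0.17] err 80.5 0.312 dq 2.83
  tray [-1.63, 0.76, 0.72, 2.03, 0.27, 0.5, -0.24] err 0.0 0.000 dq 0.03
  away [-1.79, 0.6, 0.78, 1.99, 0.29, 0.74, -0.26] err 0.0 0.000 dq 0.03
  abovetray -0.3 [-1.61, 0.47, 0.66, 2.09, 0.55, 0.59, -0.21] err 79.7 0.277 dq 2.70
  tray [-1.59, 0.69, 0.66, 2.13, 0.56, 0.35, -0.33] err 0.0 0.000 dq 0.03
  away [-1.74, 0.48, 0.67, 2.12, 0.54, 0.62, -0.31] err 0.0 0.000 dq 0.04
  abovetray -0.1 [-1.55, 0.4, 0.61, 2.17, 0.74, 0.47, -0.19] err 78.9 0.241 dq 2.65
  tray [-1.56, 0.66, 0.67, 2.22, 0.95, 0.19, -0.5] err 0.0 0.000 
[... 3885 characters left out ...]
 0.75, 2.12, 0.65, 0.56, -0.36] err 0.0 0.000 dq 0.11
  tray [-1.7, 0.78, 0.74, 2.15, 0.66, 0.33, -0.5] err 0.0 0.000 dq 0.03
  away [-1.86, 0.56, 0.73, 2.15, 0.61, 0.6, -0.46] err 0.0 0.000 dq 0.04
  abovetray -0.1 [-1.73, 0.49, 0.78, 2.22, 0.87, 0.4, -0.38] err 0.0 0.000 dq 0.11
  tray [-1.65, 0.72, 0.74, 2.26, 1.39, 0.19, -1.0] err 0.0 0.000 dq 0.16
  away [-1.74, 0.43, 0.58, 2.28, 1.01, 0.53, -0.65] err 0.0 0.000 dq 0.10
  abovetray 0.1 [-1.66, 0.41, 0.76, 2.3, 1.29, 0.26, -0.56] err 0.0 0.000 dq 0.17
  tray [-1.35, 0.58, 0.44, 2.33, 2.06, 0.35, -1.37] err 0.0 0.000 dq 0.14
  away [-1.67, 0.36, 0.57, 2.39, 1.41, 0.41, -0.8] err 0.0 0.000 dq 0.10
real	0m41.648s
user	0m41.728s
sys	0m0.216s
```

```bash
cat > t.py <<'E'
from pl import *
fl=1
def seq(q,pts,n=8):
    for a,b in zip(pts,pts[1:]):
        q=cart(q,(*a,0,fl),(*b,0,fl),n,lab=str(b))
    return q
for t,ph in((.6,-.4),(.65,-.45)):
    TB=(.602,-.111,.14);seed=np.array([.6,.7,-.9,2.2,1.8,.8,-.6])
    X,R=pose(TB,ph,t,fl);q,a,b=step(seed,X,R);print('tube',t,ph,q.round(2).tolist(),round(a,1))
    q=seq(q,[(TB,ph,t),((.602,-.111,.16),ph,t),((.54,-.12,.17),ph-.1,t-.1),((.49,-.13,.18),ph-.2,t-.3),((.45,-.15,.36),ph-.2,.1),((.45,.1,.37),ph-.2,.1)])
    for p2 in(-.6,-.3):
        q2=seq(q,[((.45,.1,.37),ph-.2,.1),((.43,.335,.3),p2,.3),((.43,.335,.24),p2,t),((.43,.335,.145),p2,t)])
E
time python3 t.py
```

```text
tube 0.6 -0.4 [0.72, 0.7, -0.86, 2.22, 1.93, 0.69, -0.46] 0.0
((0.602, -0.111, 0.16), -0.4, 0.6) [0.73, 0.65, -0.87, 2.22, 1.86, 0.65, -0.41] err 0.0 0.000 dq 0.01
((0.54, -0.12, 0.17), -0.5, 0.5) [0.78, 0.53, -0.89, 2.27, 1.59, 0.61, -0.3] err 0.0 0.000 dq 0.04
((0.49, -0.13, 0.18), -0.6000000000000001, 0.3) [0.93, 0.5, -1.03, 2.22, 1.08, 0.67, 0.11] err 0.0 0.000 dq 0.07
((0.45, -0.15, 0.36), -0.6000000000000001, 0.1) [1.33, 0.19, -1.27, 1.92, 0.27, 1.09, 0.92] err 0.0 0.000 dq 0.13
((0.45, 0.1, 0.37), -0.6000000000000001, 0.1) [0.77, 0.16, -1.27, 1.91, 0.27, 1.15, 0.37] err 0.0 0.000 dq 0.09
((0.43, 0.335, 0.3), -0.6, 0.3) [-0.1, 0.47, -1.09, 1.85, 0.76, 1.23, -0.51] err 0.0 0.000 dq 0.12
((0.43, 0.335, 0.24), -0.6, 0.6) [-0.4, 0.59, -0.92, 1.96, 1.08, 1.32, -0.89] err 0.0 0.000 dq 0.05
((0.43, 0.335, 0.145), -0.6, 0.6) [-0.47, 0.75, -0.83, 2.01, 1.23, 1.25, -1.06] err 0.0 0.000 dq 0.02
((0.43, 0.335, 0.3), -0.3, 0.3) [-0.01, 0.43, -1.15, 1.92, 0.78, 1.12, -0.23] err 0.0 0.000 dq 0.10
((0.43, 0.335, 0.24), -0.3, 0.6) [-0.32, 0.51, -0.97, 2.1, 1.2, 1.15, -0.72] err 0.0 0.000 dq 0.0
[... 628 characters left out ...]
 -1.27, 1.91, 0.28, 1.16, 0.31] err 0.0 0.000 dq 0.09
((0.43, 0.335, 0.3), -0.6, 0.3) [-0.1, 0.47, -1.09, 1.85, 0.76, 1.24, -0.51] err 0.0 0.000 dq 0.12
((0.43, 0.335, 0.24), -0.6, 0.65) [-0.44, 0.6, -0.91, 1.97, 1.11, 1.36, -0.93] err 0.0 0.000 dq 0.05
((0.43, 0.335, 0.145), -0.6, 0.65) [-0.5, 0.77, -0.82, 2.01, 1.26, 1.3, -1.1] err 0.0 0.000 dq 0.02
((0.43, 0.335, 0.3), -0.3, 0.3) [-0.01, 0.44, -1.16, 1.92, 0.79, 1.13, -0.23] err 0.0 0.000 dq 0.10
((0.43, 0.335, 0.24), -0.3, 0.65) [-0.35, 0.53, -0.96, 2.11, 1.25, 1.19, -0.78] err 0.0 0.000 dq 0.07
((0.43, 0.335, 0.145), -0.3, 0.65) [-0.44, 0.72, -0.85, 2.15, 1.45, 1.18, -1.0] err 0.0 0.000 dq 0.03
real	0m13.699s
user	0m13.492s
sys	0m0.337s
```

```bash
cat > gen.py <<'E'
from pl import *
import json
def solve_pose(seed,g,phi,t,fl=1,back=0):
    X,R=pose(g,phi,t,fl,back);q,a,b=step(np.clip(seed,lo+.01,hi-.01),X,R);return q,a,b
def emit(q,X,R,targets,jaw,verbose=1):
    """targets: list of (X,R) per row; returns q,X,R and rows"""
    rows=[];em=ea=md=mt=mr=0;zs=[]
    for Xt,Rt in targets:
        t=(R.T@(Xt-X)*100).round(1);w=Ro.from_matrix(R.T@Rt).as_rotvec().round(2)
        X=X+R@t/100;R=R@Ro.from_rotvec(w).as_matrix();qn,a,b=step(q,X,R);em=max(em,a);ea=max(ea,b);md=max(md,np.abs(qn-q).max());q=qn
        mt=max(mt,np.linalg.norm(t));mr=max(mr,np.linalg.norm(w))
        rows.append({"translation":(t+0).tolist(),"twist":(w+0).tolist(),"jaw":jaw})
    print('q',q.round(2).tolist(),'err %.1f %.3f dq %.2f  t %.1f w %.2f'%(em,ea,md,mt,mr),'X',X.round(3));return q,X,R,rows
def lerp(A,B,n):
    out=[]
    for k in range(1,n+1):
        u=k/n;g=np.array(A[0])*(1-u)+np.array(B[0])*u;ph=A[1]*(1-u)+B[1]*u;ti=A[2]*(1-u)+B[2]*u
        out.append(pose(g,ph,ti,1))
    return out
def cartT(pts,ns): return sum([lerp(a,b,n) for a,b,n in zip(pts,pts[1:],ns)],[])
def jointT(qa,qb,n): 
    qa=np.array(qa);return [fk(qa+(qb-qa)*k/n,P) for k in range(1,n+1)]
def dump(rows): 
    for i in range(0,len(rows),20): print(json.dumps(rows[i:i+20]))
def now():
    from station import sense
    s=sense();return s['joint_pos'],s['tcp_pos'],Ro.from_quat(s['eef_rot']).as_matrix()
E
cat > t.py <<'E'
from gen import *
TB=((.602,-.111,.13),-.4,.65)
W=[((.45,-.07,.34),-.45,.15),((.49,-.064,.21),-.4,.5),((.547,-.088,.16),-.4,.65),TB]
qt,a,_=solve_pose(np.array([.7,.7,-.9,2.2,1.9,.7,-.5]),*TB);print(qt.round(2),a)
q=qt
for a,b in zip(W[::-1],W[::-1][1:]): q=cart(q,(*a,0,1),(*b,0,1),8)
q0,X,R=now();print('now',q0.round(2))
dq=q-q0;print('dq',dq.round(2))
T=jointT(q0,q,24)
print([t[0].round(2).tolist() for t in T[::4]])
q,X,R,rows=emit(q0,X,R,T,0)
q,X,R,r2=emit(q,X,R,cartT(W[:3],[6,4]),0)
dump(rows+r2)
E
python3 t.py
```

```text
[ 0.73  0.76 -0.88  2.25  2.08  0.77 -0.57] 8.608579490920754e-05
 [0.75, 0.64, -0.94, 2.37, 2.02, 0.78, -0.64] err 0.0 0.000 dq 0.02
 [0.83, 0.36, -1.05, 2.38, 1.43, 0.56, -0.21] err 0.0 0.000 dq 0.09
 [1.2, 0.11, -1.27, 2.02, 0.22, 0.97, 0.94] err 0.0 0.000 dq 0.22
now [ 1.05 -0.18 -0.81  2.39 -1.08  0.2  -0.49]
dq [ 0.15  0.29 -0.46 -0.37  1.3   0.77  1.44]
[[0.48, -0.09, 0.33], [0.49, -0.04, 0.32], [0.48, -0.01, 0.31], [0.47, -0.0, 0.3], [0.46, -0.01, 0.3], [0.45, -0.04, 0.31]]
q [0.91, 0.07, -0.95, 2.02, 0.16, 0.95, 1.01] err 0.0 0.000 dq 0.09  t 1.4 w 0.13 X [ 0.452 -0.071  0.321]
q [0.62, 0.56, -0.76, 2.37, 2.07, 0.66, -0.73] err 0.0 0.000 dq 0.40  t 2.3 w 0.06 X [ 0.557 -0.092  0.145]
[{"translation": [0.1, -1.3, 0.3], "twist": [0.04, -0.02, -0.12], "jaw": 0}, {"translation": [0.1, -1.3, 0.4], "twist": [0.03, -0.02, -0.12], "jaw": 0}, {"translation": [0.2, -1.2, 0.3], "twist": [0.04, -0.01, -0.12], "jaw": 0}, {"translation": [0.2, -1.1, 0.3], "twist": [0.04, -0.01, -0.12], "jaw": 0}, {"translation": [0.2, -1.0, 0.2], "twist": [0.04, -0.02, -0.11], "jaw": 0}, {"translation": [
[... 1476 characters left out ...]
": [0.0, -0.06, -0.01], "jaw": 0}, {"translation": [-0.2, 0.4, 2.3], "twist": [0.0, -0.05, -0.01], "jaw": 0}, {"translation": [-0.1, 0.4, 2.2], "twist": [-0.01, -0.06, -0.01], "jaw": 0}, {"translation": [0.0, 0.3, 2.2], "twist": [0.0, -0.06, 0.0], "jaw": 0}, {"translation": [0.2, 0.4, 2.2], "twist": [0.0, -0.06, -0.01], "jaw": 0}, {"translation": [0.3, 0.4, 2.2], "twist": [-0.01, -0.06, -0.01], "jaw": 0}, {"translation": [-0.9, 0.0, 1.9], "twist": [0.0, -0.04, 0.0], "jaw": 0}, {"translation": [-0.7, 0.0, 1.8], "twist": [0.0, -0.03, 0.0], "jaw": 0}, {"translation": [-0.7, 0.0, 1.9], "twist": [0.0, -0.04, 0.0], "jaw": 0}, {"translation": [-0.6, 0.0, 1.9], "twist": [0.0, -0.04, 0.0], "jaw": 0}]
```

```bash
cat > t2.py <<'E'
exec(open('t.py').read().split("T=jointT")[0])
for b in((-.05,0,.02),(-.06,-.05,.03)):
    T=jointT(q0,q,22);n=len(T)
    T=[(x+np.array(b)*np.sin(np.pi*min(1,(k+1)/n*1.0)),r) for k,(x,r) in enumerate(T)]
    # body corner clearance: max x of body box corners (s .045-.2)
    mx=[]
    for x,r in T:
        g=x-.019*r[:,2];c=[g-s*r[:,2]+i*.037*r[:,0]+j*.094*r[:,1] for s in(.045,.1,.15,.2) for i in(-1,1) for j in(-1,1)];c=[v for v in c if v[2]>.34];mx.append(max([v[0]-.54-.085*v[1] for v in c]) if c else -9)
    print('edge clearance',max(mx),[t[0].round(2).tolist() for t in T[::4]])
    q0,X,R=now()
    qq,X,R,rows=emit(q0,X,R,T,0)
    qq,X,R,r2=emit(qq,X,R,cartT(W[:3],[6,4]),0)
dump(rows+r2)
E
python3 t2.py
```

```text
[ 0.73  0.76 -0.88  2.25  2.08  0.77 -0.57] 8.608579490920754e-05
 [0.75, 0.64, -0.94, 2.37, 2.02, 0.78, -0.64] err 0.0 0.000 dq 0.02
 [0.83, 0.36, -1.05, 2.38, 1.43, 0.56, -0.21] err 0.0 0.000 dq 0.09
 [1.2, 0.11, -1.27, 2.02, 0.22, 0.97, 0.94] err 0.0 0.000 dq 0.22
now [ 1.05 -0.18 -0.81  2.39 -1.08  0.2  -0.49]
dq [ 0.15  0.29 -0.46 -0.37  1.3   0.77  1.44]
edge clearance -0.022366599205139635 [[0.48, -0.09, 0.33], [0.46, -0.04, 0.33], [0.43, -0.01, 0.32], [0.42, -0.0, 0.32], [0.42, -0.02, 0.31], [0.44, -0.06, 0.32]]
q [0.76, 0.06, -0.78, 2.01, 0.13, 0.96, 1.03] err 0.0 0.000 dq 0.10  t 1.5 w 0.14 X [ 0.453 -0.071  0.321]
q [0.52, 0.52, -0.63, 2.36, 2.09, 0.59, -0.78] err 0.0 0.000 dq 0.39  t 2.3 w 0.06 X [ 0.558 -0.092  0.145]
edge clearance -0.022366599205139635 [[0.47, -0.1, 0.33], [0.45, -0.07, 0.33], [0.42, -0.06, 0.33], [0.41, -0.05, 0.33], [0.41, -0.06, 0.32], [0.44, -0.07, 0.32]]
q [0.73, 0.06, -0.75, 2.01, 0.13, 0.96, 1.04] err 0.0 0.000 dq 0.12  t 1.1 w 0.14 X [ 0.452 -0.071  0.322]
q [0.5, 0.52, -0.61, 2.36, 2.1, 0.58, -0.79] err 0.0 0.000 dq 0.39  t 2.4 w 0.06 X [ 0.55
[... 1741 characters left out ...]
st": [0.0, -0.06, -0.01], "jaw": 0}, {"translation": [-0.2, 0.4, 2.2], "twist": [0.0, -0.06, -0.01], "jaw": 0}, {"translation": [-0.1, 0.4, 2.2], "twist": [0.0, -0.06, -0.01], "jaw": 0}, {"translation": [0.0, 0.4, 2.3], "twist": [-0.01, -0.06, 0.0], "jaw": 0}, {"translation": [0.2, 0.3, 2.2], "twist": [0.0, -0.06, -0.01], "jaw": 0}, {"translation": [0.3, 0.4, 2.2], "twist": [0.0, -0.05, -0.01], "jaw": 0}, {"translation": [-0.8, 0.0, 1.8], "twist": [0.0, -0.04, 0.0], "jaw": 0}, {"translation": [-0.8, 0.0, 1.9], "twist": [0.0, -0.04, 0.0], "jaw": 0}, {"translation": [-0.7, 0.0, 1.9], "twist": [0.0, -0.04, 0.0], "jaw": 0}, {"translation": [-0.6, 0.0, 1.9], "twist": [0.0, -0.03, 0.0], "jaw": 0}]
```

Call:
{"method": "apply_moves", "body": {
  "increments": [
    {"translation": [-0.2,-0.6,-0.5],"twist": [0.04,-0.02,-0.13],"jaw": 0},
    {"translation": [-0.2,-0.7,-0.5],"twist": [0.04,-0.02,-0.13],"jaw": 0},
    {"translation": [-0.3,-0.7,-0.5],"twist": [0.04,-0.01,-0.13],"jaw": 0},
    {"translation": [-0.2,-0.6,-0.5],"twist": [0.04,-0.02,-0.13],"jaw": 0},
    {"translation": [-0.3,-0.7,-0.4],"twist": [0.04,-0.01,-0.13],"jaw": 0},
    {"translation": [-0.2,-0.7,-0.4],"twist": [0.04,-0.01,-0.13],"jaw": 0},
    {"translation": [-0.2,-0.7,-0.4],"twist": [0.04,-0.01,-0.12],"jaw": 0},
    {"translation": [-0.1,-0.7,-0.3],"twist": [0.04,-0.01,-0.13],"jaw": 0},
    {"translation": [-0.1,-0.7,-0.2],"twist": [0.04,-0.01,-0.13],"jaw": 0},
    {"translation": [0.0,-0.6,-0.1],"twist": [0.03,-0.01,-0.13],"jaw": 0},
    {"translation": [0.0,-0.4,-0.1],"twist": [0.04,-0.01,-0.12],"jaw": 0},
    {"translation": [0.0,-0.4,0.1],"twist": [0.03,0.0,-0.13],"jaw": 0},
    {"translation": [0.1,-0.2,0.1],"twist": [0.04,-0.01,-0.12],"jaw": 0},
    {"translation": [0.0,-0.2,0.1],"twist": [0.03,-0.01,-0.12],"jaw": 0},
    {"translation": [-0.1,0.1,0.2],"twist": [0.04,0.0,-0.13],"jaw": 0},
    {"translation": [-0.2,0.1,0.2],"twist": [0.03,-0.01,-0.12],"jaw": 0},
    {"translation": [-0.3,0.3,0.2],"twist": [0.04,-0.01,-0.11],"jaw": 0},
    {"translation": [-0.4,0.3,0.2],"twist": [0.03,0.0,-0.12],"jaw": 0},
    {"translation": [-0.6,0.3,0.2],"twist": [0.04,-0.01,-0.12],"jaw": 0},
    {"translation": [-0.8,0.3,0.1],"twist": [0.04,-0.01,-0.11],"jaw": 0}
  ]
}}

```text
time_s: 6.75
tcp_pos: [0.4329, -0.0643, 0.3195]
eef_rot: [0.324, 0.943, 0.024, 0.076]
force: [0.2, 0.5, 0.5]
grip_width: 1.005
gripper_force: 0.0
```

```bash
cat > t3.py <<'E'
from gen import *
TB=((.602,-.111,.13),-.4,.65)
W=[((.45,-.07,.34),-.45,.15),((.49,-.064,.21),-.4,.5),((.547,-.088,.16),-.4,.65),TB]
q,X,R=now();print(q.round(2),X.round(3))
g=X-.019*R[:,2];
q,X,R,r=emit(q,X,R,cartT(W[:1]+W[:3],[3,6,4])[0:13],0)
dump(r)
E
python3 t3.py
```

```text
[ 0.74  0.01 -0.69  2.05  0.01  0.92  0.96] [ 0.433 -0.064  0.319]
q [0.5, 0.51, -0.6, 2.36, 2.11, 0.58, -0.81] err 0.0 0.000 dq 0.44  t 2.3 w 0.23 X [ 0.558 -0.093  0.145]
[{"translation": [-2.0, 0.7, 0.1], "twist": [0.06, -0.01, -0.22], "jaw": 0}, {"translation": [0.0, 0.0, 0.0], "twist": [0.0, 0.0, 0.0], "jaw": 0}, {"translation": [0.0, 0.0, 0.0], "twist": [0.0, 0.0, 0.0], "jaw": 0}, {"translation": [-0.3, 0.3, 2.3], "twist": [0.0, -0.06, -0.01], "jaw": 0}, {"translation": [-0.2, 0.4, 2.2], "twist": [0.0, -0.06, 0.0], "jaw": 0}, {"translation": [-0.1, 0.4, 2.2], "twist": [0.0, -0.06, -0.01], "jaw": 0}, {"translation": [0.1, 0.4, 2.3], "twist": [0.0, -0.05, -0.01], "jaw": 0}, {"translation": [0.1, 0.3, 2.2], "twist": [-0.01, -0.06, -0.01], "jaw": 0}, {"translation": [0.3, 0.4, 2.2], "twist": [0.0, -0.06, 0.0], "jaw": 0}, {"translation": [-0.8, 0.0, 1.8], "twist": [0.0, -0.04, 0.0], "jaw": 0}, {"translation": [-0.8, 0.0, 1.9], "twist": [0.0, -0.04, 0.0], "jaw": 0}, {"translation": [-0.6, 0.0, 1.9], "twist": [0.0, -0.03, 0.0], "jaw": 0}, {"translation": [-0.7, 0.0, 1.9], "twist": [0.0, -0.04, 0.0], "jaw": 0}]
```

```bash
sed -i 's/cartT(W\[:1\]+W\[:3\],\[3,6,4\])\[0:13\]/[(X+(cartT(W[:1]+W[:2],[1,1])[0][0]-X)*.5,R@Ro.from_rotvec([.03,-.005,-.11]).as_matrix())]+cartT(W[:1]+W[:3],[1,13,4])/' t3.py; python3 t3.py
```

```text
[ 0.74  0.01 -0.69  2.05  0.01  0.92  0.96] [ 0.433 -0.064  0.319]
q [0.48, 0.51, -0.58, 2.37, 2.12, 0.57, -0.82] err 0.0 0.000 dq 0.28  t 2.0 w 0.11 X [ 0.558 -0.093  0.145]
[{"translation": [-1.0, 0.3, 0.1], "twist": [0.03, 0.0, -0.11], "jaw": 0}, {"translation": [-1.0, 0.3, 0.0], "twist": [0.03, -0.01, -0.11], "jaw": 0}, {"translation": [-0.2, 0.1, 1.1], "twist": [0.0, -0.03, 0.0], "jaw": 0}, {"translation": [-0.1, 0.2, 1.0], "twist": [0.0, -0.02, 0.0], "jaw": 0}, {"translation": [-0.1, 0.2, 1.0], "twist": [0.0, -0.03, -0.01], "jaw": 0}, {"translation": [-0.1, 0.1, 1.1], "twist": [0.0, -0.03, 0.0], "jaw": 0}, {"translation": [0.0, 0.2, 1.0], "twist": [0.0, -0.02, -0.01], "jaw": 0}, {"translation": [0.0, 0.2, 1.0], "twist": [0.0, -0.03, 0.0], "jaw": 0}, {"translation": [0.0, 0.2, 1.1], "twist": [0.0, -0.03, 0.0], "jaw": 0}, {"translation": [0.0, 0.1, 1.0], "twist": [0.0, -0.03, -0.01], "jaw": 0}, {"translation": [0.1, 0.2, 1.0], "twist": [0.0, -0.02, 0.0], "jaw": 0}, {"translation": [0.0, 0.2, 1.0], "twist": [-0.01, -0.03, 0.0], "jaw": 0}, {"translation": [0.2, 0.1, 1.1], "twist": [0.0, -0.03, -0.01], "jaw": 0}, {"translation": [0.1, 0.2, 1.0], "twist": [0.0, -0.02, 0.0], "jaw": 0}, {"translation": [0.2, 0.2, 1.0], "twist": [0.0, -0.03, 0.0], "jaw": 0}, {"translation": [-0.9, 0.0, 1.8], "twist": [0.0, -0.04, 0.0], "jaw": 0}, {"translation": [-0.7, 0.0, 1.9], "twist": [0.0, -0.04, 0.0], "jaw": 0}, {"translation": [-0.7, 0.0, 1.9], "twist": [0.0, -0.03, 0.0], "jaw": 0}, {"translation": [-0.6, 0.0, 1.9], "twist": [0.0, -0.04, 0.0], "jaw": 0}]
```

Apply the rows down to the second waypoint, hold, and check the state.

Call:
{"method": "apply_moves", "body": {
  "increments": [
    {"translation": [-1.0,0.3,0.1],"twist": [0.03,0.0,-0.11],"jaw": 0},
    {"translation": [-1.0,0.3,0.0],"twist": [0.03,-0.01,-0.11],"jaw": 0},
    {"translation": [-0.2,0.1,1.1],"twist": [0.0,-0.03,0.0],"jaw": 0},
    {"translation": [-0.1,0.2,1.0],"twist": [0.0,-0.02,0.0],"jaw": 0},
    {"translation": [-0.1,0.2,1.0],"twist": [0.0,-0.03,-0.01],"jaw": 0},
    {"translation": [-0.1,0.1,1.1],"twist": [0.0,-0.03,0.0],"jaw": 0},
    {"translation": [0.0,0.2,1.0],"twist": [0.0,-0.02,-0.01],"jaw": 0},
    {"translation": [0.0,0.2,1.0],"twist": [0.0,-0.03,0.0],"jaw": 0},
    {"translation": [0.0,0.2,1.1],"twist": [0.0,-0.03,0.0],"jaw": 0},
    {"translation": [0.0,0.1,1.0],"twist": [0.0,-0.03,-0.01],"jaw": 0},
    {"translation": [0.1,0.2,1.0],"twist": [0.0,-0.02,0.0],"jaw": 0},
    {"translation": [0.0,0.2,1.0],"twist": [-0.01,-0.03,0.0],"jaw": 0},
    {"translation": [0.2,0.1,1.1],"twist": [0.0,-0.03,-0.01],"jaw": 0},
    {"translation": [0.1,0.2,1.0],"twist": [0.0,-0.02,0.0],"jaw": 0},
    {"translation": [0.2,0.2,1.0],"twist": [0.0,-0.03,0.0],"jaw": 0},
    {"translation": [0,0,0],"twist": [0,0,0],"jaw": 0}
  ]
}}

```text
time_s: 8.35
tcp_pos: [0.4986, -0.0644, 0.1918]
eef_rot: [0.195, 0.949, -0.047, 0.243]
force: [-0.4, 0.6, -0.2]
grip_width: 1.002
gripper_force: 0.0
```

```bash
cat > t4.py <<'E'
from gen import *
TB=((.602,-.111,.13),-.4,.65)
W=[((.49,-.064,.21),-.4,.5),((.547,-.088,.16),-.4,.65),TB]
q,X,R=now();print(q.round(2),X.round(3),R[:,2].round(3),'want',pose(*W[0],1)[0].round(3))
q,X,R,r=emit(q,X,R,cartT(W,[6,5]),0)
dump(r)
E
python3 t4.py
```

```text
[ 0.35  0.22 -0.51  2.32  1.12  0.39  0.03] [ 0.499 -0.064  0.192] [ 0.442 -0.184 -0.878] want [ 0.498 -0.068  0.193]
q [0.5, 0.63, -0.54, 2.25, 2.18, 0.57, -0.78] err 0.0 0.000 dq 0.43  t 1.4 w 0.03 X [ 0.612 -0.115  0.115]
[{"translation": [-0.7, -0.3, 1.1], "twist": [0.0, -0.03, -0.01], "jaw": 0}, {"translation": [-0.5, 0.0, 1.3], "twist": [0.0, -0.02, 0.0], "jaw": 0}, {"translation": [-0.5, 0.0, 1.2], "twist": [0.0, -0.03, 0.0], "jaw": 0}, {"translation": [-0.5, 0.0, 1.3], "twist": [0.0, -0.02, 0.0], "jaw": 0}, {"translation": [-0.4, 0.0, 1.3], "twist": [0.0, -0.03, 0.0], "jaw": 0}, {"translation": [-0.4, 0.0, 1.2], "twist": [0.0, -0.02, 0.0], "jaw": 0}, {"translation": [-0.6, 0.0, 1.2], "twist": [0.0, 0.0, 0.0], "jaw": 0}, {"translation": [-0.6, 0.0, 1.2], "twist": [0.0, 0.0, 0.0], "jaw": 0}, {"translation": [-0.6, 0.0, 1.2], "twist": [0.0, 0.0, 0.0], "jaw": 0}, {"translation": [-0.5, 0.0, 1.2], "twist": [0.0, 0.0, 0.0], "jaw": 0}, {"translation": [-0.6, 0.0, 1.2], "twist": [0.0, 0.0, 0.0], "jaw": 0}]
```

Call:
{"method": "apply_moves", "body": {
  "increments": [
    {"translation": [-0.3,-0.1,0.5],"twist": [0.0,-0.01,0],"jaw": 0},
    {"translation": [-0.3,-0.1,0.5],"twist": [0.0,-0.01,0],"jaw": 0},
    {"translation": [-0.3,0.0,0.6],"twist": [0.0,-0.02,0.0],"jaw": 0},
    {"translation": [-0.3,0.0,0.6],"twist": [0.0,-0.01,0.0],"jaw": 0},
    {"translation": [-0.3,0.0,0.7],"twist": [0.0,-0.02,0.0],"jaw": 0},
    {"translation": [-0.3,0.0,0.7],"twist": [0.0,-0.01,0.0],"jaw": 0},
    {"translation": [-0.4,0.0,1.3],"twist": [0.0,-0.03,0.0],"jaw": 0},
    {"translation": [-0.4,0.0,1.3],"twist": [0.0,-0.03,0.0],"jaw": 0},
    {"translation": [-0.4,0.0,1.2],"twist": [0.0,-0.02,0.0],"jaw": 0},
    {"translation": [0,0,0],"twist": [0,0,0],"jaw": 0}
  ]
}}

```text
time_s: 9.35
tcp_pos: [0.5587, -0.0929, 0.1459]
eef_rot: [0.192, 0.926, -0.062, 0.318]
force: [0.0, -1.1, -0.2]
grip_width: 0.994
gripper_force: 0.0
```

```bash
sed -i 's/^W=.*/W=[((.547,-.088,.16),-.4,.65),TB]/;s/\[6,5\]/[6]/' t4.py; cat >>t4.py <<'E'
from h import *
Xc=[];
for n in('top','side'):
    c=capture(n);A=cloud(c).reshape(-1,3);m=np.hypot(A[:,0]-.602,A[:,1]+.111)<.045
    Q=A[m&(A[:,2]>.198)&(A[:,2]<.212)];print(n,len(Q),Q.min(0).round(3) if len(Q) else '',Q.max(0).round(3) if len(Q) else '')
    if n=='side':cv2.imwrite('pics/s2.png',cv2.resize(c['img'][120:270,220:420],None,fx=4,fy=4))
E
python3 t4.py
```

```text
[ 0.31  0.43 -0.45  2.32  1.97  0.49 -0.76] [ 0.559 -0.093  0.146] [ 0.565 -0.238 -0.79 ] want [ 0.558 -0.092  0.145]
q [0.43, 0.61, -0.46, 2.24, 2.21, 0.52, -0.83] err 0.0 0.000 dq 0.20  t 1.1 w 0.01 X [ 0.613 -0.116  0.115]
[{"translation": [-0.3, 0.0, 1.0], "twist": [0.0, 0.01, -0.01], "jaw": 0}, {"translation": [-0.5, 0.0, 1.0], "twist": [0.0, 0.0, 0.0], "jaw": 0}, {"translation": [-0.5, 0.0, 1.0], "twist": [0.0, 0.0, 0.0], "jaw": 0}, {"translation": [-0.5, 0.0, 1.0], "twist": [0.0, 0.0, 0.0], "jaw": 0}, {"translation": [-0.5, 0.0, 1.0], "twist": [0.0, 0.0, 0.0], "jaw": 0}, {"translation": [-0.5, 0.0, 1.0], "twist": [0.0, 0.0, 0.0], "jaw": 0}]
top 83 [ 0.569 -0.133  0.198] [ 0.635 -0.089  0.211]
side 137 [ 0.569 -0.142  0.198] [ 0.611 -0.08   0.205]
```

View pics/s2.png

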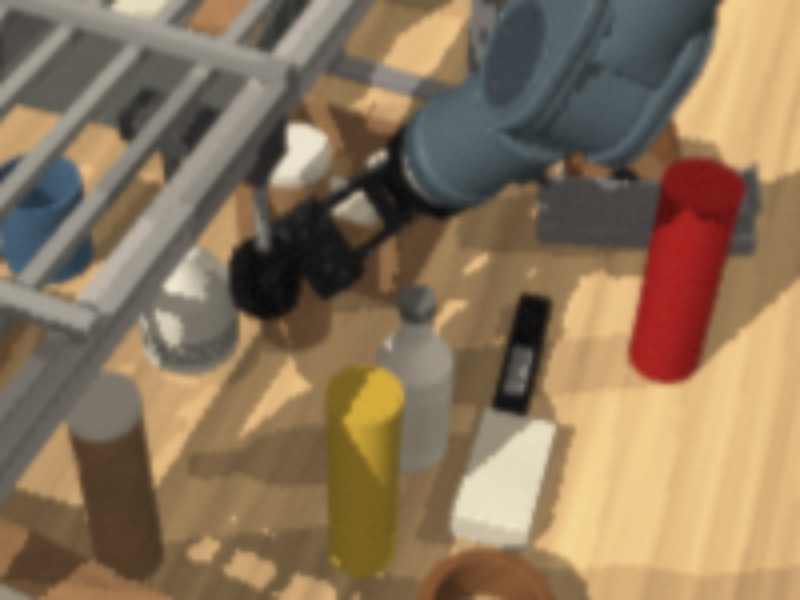

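Gripper is in front of the tube, aligned, clear of the knob and carton. Move in and close.

Call:
{"method": "apply_moves", "body": {
  "increments": [
    {"translation": [-0.3,0.0,1.0],"twist": [0.0,0.01,-0.01],"jaw": 0},
    {"translation": [-0.5,0.0,1.0],"twist": [0,0,0],"jaw": 0},
    {"translation": [-0.5,0.0,1.0],"twist": [0,0,0],"jaw": 0},
    {"translation": [-0.5,0.0,1.0],"twist": [0,0,0],"jaw": 0},
    {"translation": [-0.5,0.0,1.0],"twist": [0,0,0],"jaw": 0},
    {"translation": [-0.5,0.0,1.0],"twist": [0,0,0],"jaw": 0},
    {"translation": [0,0,0],"twist": [0,0,0],"jaw": 0},
    {"translation": [0,0,0],"twist": [0,0,0],"jaw": 1},
    {"translation": [0,0,0],"twist": [0,0,0],"jaw": 1},
    {"translation": [0,0,0],"twist": [0,0,0],"jaw": 1},
    {"translation": [0,0,0],"twist": [0,0,0],"jaw": 1},
    {"translation": [0,0,0],"twist": [0,0,0],"jaw": 1},
    {"translation": [0,0,0],"twist": [0,0,0],"jaw": 1}
  ],
  "grip_force": 30
}}

```text
time_s: 10.75
tcp_pos: [0.6109, -0.1147, 0.1147]
eef_rot: [0.188, 0.929, -0.062, 0.312]
force: [-1.2, 0.2, 0.8]
grip_width: 0.697
gripper_force: 30.0
```

```bash
cat > t5.py <<'E'
from gen import *
from station import sense
s=sense();print(s['force'].round(1),s['grip_width'],s['gripper_force'])
q,X,R=now();g=X-.019*R[:,2];print(q.round(2),g.round(3),R[:,2].round(3))
ph=-.4;W=[(g,ph,.65),(g+[0,0,.012],ph,.65),((.54,-.12,.15),-.45,.55),((.49,-.13,.18),-.6,.35),((.45,-.15,.36),-.6,.1)]
q,X,R,r=emit(q,X,R,cartT(W,[2,6,10,12]),1)
np.savez('carry.npz',q=q,X=X,R=R)
dump(r)
E
python3 t5.py
```

```text
[-1.2  0.2  0.8] 0.6966688883360068 29.996046039741486
[ 0.33  0.56 -0.41  2.19  2.02  0.47 -0.71] [ 0.6  -0.11  0.13] [ 0.557 -0.232 -0.798]
q [0.92, 0.11, -0.78, 1.91, 0.14, 1.07, 1.04] err 0.0 0.000 dq 0.17  t 1.6 w 0.03 X [ 0.451 -0.151  0.341]
[{"translation": [-0.4, 0.0, -0.5], "twist": [0.0, 0.0, 0.0], "jaw": 1}, {"translation": [-0.3, 0.0, -0.5], "twist": [0.0, 0.0, 0.0], "jaw": 1}, {"translation": [0.6, -0.6, -0.6], "twist": [0.01, 0.01, 0.01], "jaw": 1}, {"translation": [0.6, -0.5, -0.6], "twist": [0.0, 0.02, 0.0], "jaw": 1}, {"translation": [0.7, -0.6, -0.6], "twist": [0.01, 0.02, 0.01], "jaw": 1}, {"translation": [0.7, -0.5, -0.6], "twist": [0.0, 0.01, 0.01], "jaw": 1}, {"translation": [0.6, -0.6, -0.6], "twist": [0.01, 0.02, 0.0], "jaw": 1}, {"translation": [0.7, -0.6, -0.5], "twist": [0.0, 0.02, 0.01], "jaw": 1}, {"translation": [0.2, -0.3, -0.5], "twist": [0.01, 0.02, 0.01], "jaw": 1}, {"translation": [0.3, -0.4, -0.5], "twist": [0.01, 0.02, 0.02], "jaw": 1}, {"translation": [0.2, -0.3, -0.4], "twist": [0.0, 0.02, 0.01], "jaw": 1}, {"translation": [0.2, -0.3, -0.5], "t
[... 671 characters left out ...]
"twist": [0.0, 0.02, 0.0], "jaw": 1}, {"translation": [-0.2, -0.3, -1.5], "twist": [0.0, 0.02, 0.0], "jaw": 1}, {"translation": [-0.2, -0.3, -1.5], "twist": [0.0, 0.02, 0.0], "jaw": 1}, {"translation": [-0.2, -0.3, -1.5], "twist": [0.0, 0.02, 0.0], "jaw": 1}, {"translation": [-0.1, -0.4, -1.5], "twist": [0.0, 0.02, 0.0], "jaw": 1}, {"translation": [-0.1, -0.3, -1.5], "twist": [0.0, 0.02, 0.0], "jaw": 1}, {"translation": [-0.1, -0.3, -1.5], "twist": [0.0, 0.03, 0.0], "jaw": 1}, {"translation": [0.0, -0.4, -1.5], "twist": [0.0, 0.02, 0.0], "jaw": 1}, {"translation": [0.0, -0.3, -1.5], "twist": [0.0, 0.02, 0.0], "jaw": 1}, {"translation": [0.1, -0.3, -1.5], "twist": [0.0, 0.02, 0.0], "jaw": 1}]
```

```bash
sed -i 's/((.49,-.13,.18),-.6,.35),((.45,-.15,.36),-.6,.1)/((.48,-.13,.17),-.6,.35),((.44,-.15,.26),-.6,.2),((.43,-.14,.36),-.6,.1)/;s/\[2,6,10,12\]/[2,6,10,5,5]/' t5.py; python3 t5.py
```

```text
[-1.2  0.2  0.8] 0.6966688883360068 29.996046039741486
[ 0.33  0.56 -0.41  2.19  2.02  0.47 -0.71] [ 0.6  -0.11  0.13] [ 0.557 -0.232 -0.798]
q [0.94, 0.07, -0.79, 1.95, 0.1, 1.06, 1.07] err 0.0 0.000 dq 0.18  t 2.1 w 0.03 X [ 0.431 -0.141  0.341]
[{"translation": [-0.4, 0.0, -0.5], "twist": [0.0, 0.0, 0.0], "jaw": 1}, {"translation": [-0.3, 0.0, -0.5], "twist": [0.0, 0.0, 0.0], "jaw": 1}, {"translation": [0.6, -0.6, -0.6], "twist": [0.01, 0.01, 0.01], "jaw": 1}, {"translation": [0.6, -0.5, -0.6], "twist": [0.0, 0.02, 0.0], "jaw": 1}, {"translation": [0.7, -0.6, -0.6], "twist": [0.01, 0.02, 0.01], "jaw": 1}, {"translation": [0.7, -0.5, -0.6], "twist": [0.0, 0.01, 0.01], "jaw": 1}, {"translation": [0.6, -0.6, -0.6], "twist": [0.01, 0.02, 0.0], "jaw": 1}, {"translation": [0.7, -0.6, -0.5], "twist": [0.0, 0.02, 0.01], "jaw": 1}, {"translation": [0.3, -0.4, -0.5], "twist": [0.01, 0.02, 0.01], "jaw": 1}, {"translation": [0.4, -0.3, -0.4], "twist": [0.01, 0.02, 0.02], "jaw": 1}, {"translation": [0.4, -0.4, -0.4], "twist": [0.0, 0.02, 0.01], "jaw": 1}, {"translation": [0.3, -0.4, -0.4], "tw
[... 514 characters left out ...]
-1.9], "twist": [0.0, 0.03, 0.0], "jaw": 1}, {"translation": [-0.1, -0.8, -1.8], "twist": [0.0, 0.03, 0.0], "jaw": 1}]
[{"translation": [-0.1, -0.8, -1.9], "twist": [0.0, 0.03, 0.0], "jaw": 1}, {"translation": [0.0, -0.8, -1.8], "twist": [0.0, 0.03, 0.0], "jaw": 1}, {"translation": [0.1, -0.8, -1.9], "twist": [0.0, 0.03, 0.0], "jaw": 1}, {"translation": [-0.1, 0.0, -2.0], "twist": [0.0, 0.02, 0.0], "jaw": 1}, {"translation": [0.0, 0.1, -2.0], "twist": [0.0, 0.02, 0.0], "jaw": 1}, {"translation": [0.0, 0.0, -2.0], "twist": [0.0, 0.02, 0.0], "jaw": 1}, {"translation": [0.0, 0.1, -2.0], "twist": [0.0, 0.02, 0.0], "jaw": 1}, {"translation": [0.1, 0.0, -2.0], "twist": [0.0, 0.02, 0.0], "jaw": 1}]
```

Call:
{"method": "apply_moves", "body": {
  "increments": [
    {"translation": [-0.4,0.0,-0.5],"twist": [0.0,0.0,0.0],"jaw": 1},
    {"translation": [-0.3,0.0,-0.5],"twist": [0.0,0.0,0.0],"jaw": 1},
    {"translation": [0.6,-0.6,-0.6],"twist": [0.01,0.01,0.01],"jaw": 1},
    {"translation": [0.6,-0.5,-0.6],"twist": [0.0,0.02,0.0],"jaw": 1},
    {"translation": [0.7,-0.6,-0.6],"twist": [0.01,0.02,0.01],"jaw": 1},
    {"translation": [0.7,-0.5,-0.6],"twist": [0.0,0.01,0.01],"jaw": 1},
    {"translation": [0.6,-0.6,-0.6],"twist": [0.01,0.02,0.0],"jaw": 1},
    {"translation": [0.7,-0.6,-0.5],"twist": [0.0,0.02,0.01],"jaw": 1},
    {"translation": [0.3,-0.4,-0.5],"twist": [0.01,0.02,0.01],"jaw": 1},
    {"translation": [0.4,-0.3,-0.4],"twist": [0.01,0.02,0.02],"jaw": 1},
    {"translation": [0.4,-0.4,-0.4],"twist": [0.0,0.02,0.01],"jaw": 1},
    {"translation": [0.3,-0.4,-0.4],"twist": [0.01,0.02,0.01],"jaw": 1},
    {"translation": [0.4,-0.4,-0.4],"twist": [0.01,0.02,0.02],"jaw": 1},
    {"translation": [0.4,-0.4,-0.4],"twist": [0.0,0.02,0.01],"jaw": 1},
    {"translation": [0.4,-0.4,-0.4],"twist": [0.01,0.02,0.01],"jaw": 1},
    {"translation": [0.3,-0.4,-0.3],"twist": [0.0,0.02,0.02],"jaw": 1},
    {"translation": [0.4,-0.4,-0.4],"twist": [0.01,0.02,0.01],"jaw": 1},
    {"translation": [0.4,-0.5,-0.3],"twist": [0.01,0.02,0.02],"jaw": 1},
    {"translation": [-0.1,-0.7,-1.9],"twist": [0.0,0.03,0.0],"jaw": 1},
    {"translation": [-0.1,-0.8,-1.8],"twist": [0.0,0.03,0.0],"jaw": 1}
  ]
}}

```text
time_s: 12.75
tcp_pos: [0.4667, -0.1401, 0.1874]
eef_rot: [0.294, 0.945, -0.044, 0.135]
force: [0.0, -0.4, -2.7]
grip_width: 0.697
gripper_force: 30.0
```

Call:
{"method": "apply_moves", "body": {
  "increments": [
    {"translation": [-0.1,-0.8,-1.9],"twist": [0.0,0.03,0.0],"jaw": 1},
    {"translation": [0.0,-0.8,-1.8],"twist": [0.0,0.03,0.0],"jaw": 1},
    {"translation": [0.1,-0.8,-1.9],"twist": [0.0,0.03,0.0],"jaw": 1},
    {"translation": [-0.1,0.0,-2.0],"twist": [0.0,0.02,0.0],"jaw": 1},
    {"translation": [0.0,0.1,-2.0],"twist": [0.0,0.02,0.0],"jaw": 1},
    {"translation": [0.0,0.0,-2.0],"twist": [0.0,0.02,0.0],"jaw": 1},
    {"translation": [0.0,0.1,-2.0],"twist": [0.0,0.02,0.0],"jaw": 1},
    {"translation": [0.1,0.0,-2.0],"twist": [0.0,0.02,0.0],"jaw": 1}
  ]
}}

```text
time_s: 13.55
tcp_pos: [0.4302, -0.1411, 0.341]
eef_rot: [0.298, 0.953, -0.016, 0.045]
force: [-0.7, 0.0, -3.0]
grip_width: 0.694
gripper_force: 30.0
```

```bash
cat > t6.py <<'E'
from gen import *
from station import sense
s=sense();print(s['force'].round(1),s['grip_width'],s['gripper_force'])
q,X,R=now();g=X-.019*R[:,2];print(q.round(2),g.round(3),R[:,2].round(3))
W=[(g,-.6,.1),((.44,.1,.37),-.6,.1),((.43,.335,.34),-.45,.25),((.43,.335,.2),-.4,.64)]
q,X,R,r=emit(q,X,R,cartT(W,[9,10,12]),1)
dump(r)
E
python3 t6.py
```

```text
[-0.7  0.  -3. ] 0.6938806925700672 29.98552929071593
[ 0.87  0.07 -0.7   1.94  0.11  1.06  1.08] [ 0.429 -0.14   0.36 ] [ 0.076 -0.058 -0.995]
q [-0.49, 0.58, -0.79, 2.08, 1.23, 1.15, -0.88] err 0.0 0.000 dq 0.08  t 2.7 w 0.04 X [0.441 0.33  0.185]
[{"translation": [1.4, 2.3, -0.3], "twist": [0.0, 0.0, -0.01], "jaw": 1}, {"translation": [1.4, 2.2, -0.2], "twist": [0.0, 0.0, 0.0], "jaw": 1}, {"translation": [1.3, 2.3, -0.3], "twist": [0.0, 0.0, 0.0], "jaw": 1}, {"translation": [1.4, 2.3, -0.2], "twist": [0.0, 0.0, 0.0], "jaw": 1}, {"translation": [1.4, 2.3, -0.3], "twist": [0.0, 0.0, 0.0], "jaw": 1}, {"translation": [1.4, 2.3, -0.2], "twist": [0.0, 0.0, 0.0], "jaw": 1}, {"translation": [1.3, 2.2, -0.3], "twist": [0.0, 0.0, 0.0], "jaw": 1}, {"translation": [1.4, 2.3, -0.3], "twist": [0.0, 0.0, 0.0], "jaw": 1}, {"translation": [1.4, 2.3, -0.2], "twist": [0.0, 0.0, 0.0], "jaw": 1}, {"translation": [1.4, 1.9, 0.1], "twist": [-0.01, -0.02, -0.01], "jaw": 1}, {"translation": [1.4, 1.9, 0.2], "twist": [0.0, -0.01, -0.02], "jaw": 1}, {"translation": [1.3, 1.9, 0.1], "twist": [0.0, -0.02, -0.
[... 716 characters left out ...]
, "twist": [0.0, -0.03, 0.0], "jaw": 1}, {"translation": [0.3, 0.0, 1.1], "twist": [-0.01, -0.03, -0.01], "jaw": 1}, {"translation": [0.4, 0.0, 1.1], "twist": [0.0, -0.04, 0.0], "jaw": 1}, {"translation": [0.4, 0.0, 1.1], "twist": [0.0, -0.03, -0.01], "jaw": 1}, {"translation": [0.4, 0.0, 1.0], "twist": [0.0, -0.03, 0.0], "jaw": 1}, {"translation": [0.5, 0.0, 1.0], "twist": [0.0, -0.03, 0.0], "jaw": 1}, {"translation": [0.5, 0.0, 1.1], "twist": [-0.01, -0.04, -0.01], "jaw": 1}, {"translation": [0.6, 0.0, 1.0], "twist": [0.0, -0.03, 0.0], "jaw": 1}, {"translation": [0.5, 0.0, 0.9], "twist": [0.0, -0.03, 0.0], "jaw": 1}, {"translation": [0.6, 0.0, 1.0], "twist": [0.0, -0.03, -0.01], "jaw": 1}]
```

Call:
{"method": "apply_moves", "body": {
  "increments": [
    {"translation": [1.4,2.3,-0.3],"twist": [0.0,0.0,-0.01],"jaw": 1},
    {"translation": [1.4,2.2,-0.2],"twist": [0.0,0.0,0.0],"jaw": 1},
    {"translation": [1.3,2.3,-0.3],"twist": [0.0,0.0,0.0],"jaw": 1},
    {"translation": [1.4,2.3,-0.2],"twist": [0.0,0.0,0.0],"jaw": 1},
    {"translation": [1.4,2.3,-0.3],"twist": [0.0,0.0,0.0],"jaw": 1},
    {"translation": [1.4,2.3,-0.2],"twist": [0.0,0.0,0.0],"jaw": 1},
    {"translation": [1.3,2.2,-0.3],"twist": [0.0,0.0,0.0],"jaw": 1},
    {"translation": [1.4,2.3,-0.3],"twist": [0.0,0.0,0.0],"jaw": 1},
    {"translation": [1.4,2.3,-0.2],"twist": [0.0,0.0,0.0],"jaw": 1},
    {"translation": [1.4,1.9,0.1],"twist": [-0.01,-0.02,-0.01],"jaw": 1},
    {"translation": [1.4,1.9,0.2],"twist": [0.0,-0.01,-0.02],"jaw": 1},
    {"translation": [1.3,1.9,0.1],"twist": [0.0,-0.02,-0.01],"jaw": 1},
    {"translation": [1.3,2.0,0.1],"twist": [0.0,-0.01,-0.02],"jaw": 1},
    {"translation": [1.3,1.9,0.1],"twist": [0.0,-0.02,-0.01],"jaw": 1},
    {"translation": [1.3,2.0,0.1],"twist": [-0.01,-0.01,-0.01],"jaw": 1},
    {"translation": [1.2,2.0,0.0],"twist": [0.0,-0.02,-0.02],"jaw": 1},
    {"translation": [1.3,2.1,0.1],"twist": [0.0,-0.01,-0.01],"jaw": 1},
    {"translation": [1.1,2.0,0.0],"twist": [-0.01,-0.02,-0.02],"jaw": 1},
    {"translation": [1.2,2.1,0.1],"twist": [0.0,-0.01,-0.01],"jaw": 1},
    {"translation": [0.2,0.0,1.1],"twist": [0.0,-0.04,-0.01],"jaw": 1}
  ]
}}

```text
time_s: 15.55
tcp_pos: [0.4357, 0.3355, 0.3101]
eef_rot: [0.216, 0.966, -0.031, 0.14]
force: [-0.3, -0.2, -3.1]
grip_width: 0.69
gripper_force: 30.0
```

Call:
{"method": "apply_moves", "body": {
  "increments": [
    {"translation": [0.3,0.0,1.1],"twist": [0.0,-0.03,0.0],"jaw": 1},
    {"translation": [0.3,0.0,1.1],"twist": [0.0,-0.03,0.0],"jaw": 1},
    {"translation": [0.3,0.0,1.1],"twist": [-0.01,-0.03,-0.01],"jaw": 1},
    {"translation": [0.4,0.0,1.1],"twist": [0.0,-0.04,0.0],"jaw": 1},
    {"translation": [0.4,0.0,1.1],"twist": [0.0,-0.03,-0.01],"jaw": 1},
    {"translation": [0.4,0.0,1.0],"twist": [0.0,-0.03,0.0],"jaw": 1},
    {"translation": [0.5,0.0,1.0],"twist": [0.0,-0.03,0.0],"jaw": 1},
    {"translation": [0.5,0.0,1.1],"twist": [-0.01,-0.04,-0.01],"jaw": 1},
    {"translation": [0.6,0.0,1.0],"twist": [0.0,-0.03,0.0],"jaw": 1},
    {"translation": [0.5,0.0,0.9],"twist": [0.0,-0.03,0.0],"jaw": 1},
    {"translation": [0.6,0.0,1.0],"twist": [0.0,-0.03,-0.01],"jaw": 1},
    {"translation": [0,0,0],"twist": [0,0,0],"jaw": 1}
  ]
}}

```text
time_s: 16.75
tcp_pos: [0.4406, 0.3294, 0.1829]
eef_rot: [0.187, 0.931, -0.064, 0.306]
force: [0.3, -0.1, -2.7]
grip_width: 0.696
gripper_force: 30.0
```

```bash
cat > t7.py <<'E'
from gen import *
from h import *
s=sense();print(s['force'].round(1),s['grip_width'])
q,X,R=now();g=X-.019*R[:,2];print(q.round(2),g.round(3),R[:,2].round(3),'tilt',np.arccos(-R[2,2]).round(3))
for n in('side','top'):
    c=capture(n);A=cloud(c)
    cv2.imwrite(f'pics/{n}3.png',c['img'])
    for d in trace(n,'tube_a')[:4]:
        Q=A[d['mask']];Q=Q[~np.isnan(Q[:,0])]
        if len(Q)and np.hypot(*(np.median(Q,0)[:2]-[.43,.335]))<.1:
            # side centreline by height
            print(n,round(d['conf'],2),np.percentile(Q,[2,98],axis=0).round(3).tolist())
            for z0 in np.arange(.05,.28,.03):
                B=Q[(Q[:,2]>z0)&(Q[:,2]<z0+.03)]
                if len(B)>10: print('  z%.2f'%z0,len(B),np.percentile(B[:,:2],[5,95],axis=0).round(3).tolist())
i=cv2.imread('pics/side3.png');cv2.imwrite('pics/s3c.png',cv2.resize(i[180:400,180:440],None,fx=2.7,fy=2.7))
E
python3 t7.py
```

```text
[ 0.3 -0.1 -2.7] 0.6964142092735157
[-0.49  0.56 -0.76  2.03  1.2   1.15 -0.79] [0.43  0.334 0.198] [ 0.546 -0.234 -0.804] tilt 0.637
side 0.61 [[0.402, 0.301, 0.084], [0.474, 0.359, 0.275]]
  z0.08 51 [[0.4, 0.327], [0.41, 0.355]]
  z0.14 14 [[0.407, 0.335], [0.414, 0.349]]
  z0.17 50 [[0.41, 0.338], [0.42, 0.353]]
  z0.20 23 [[0.414, 0.344], [0.464, 0.357]]
  z0.23 87 [[0.41, 0.338], [0.462, 0.379]]
  z0.26 643 [[0.419, 0.304], [0.471, 0.357]]
top 0.65 [[0.418, 0.3, 0.173], [0.478, 0.356, 0.281]]
  z0.20 30 [[0.421, 0.3], [0.45, 0.313]]
  z0.23 53 [[0.417, 0.3], [0.447, 0.329]]
  z0.26 384 [[0.423, 0.303], [0.476, 0.353]]
```

View pics/s3c.png

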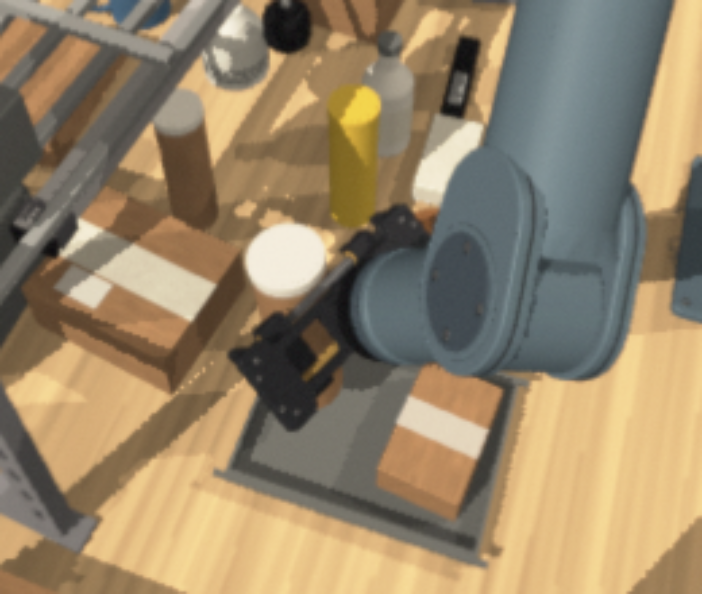

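```bash
cat > cap.py <<'E'
from h import *
def cap(cx,cy,z0,z1,r=.05):
    for n in('side','top'):
        A=cloud(capture(n)).reshape(-1,3);m=(np.hypot(A[:,0]-cx,A[:,1]-cy)<r)&(A[:,2]>z0)&(A[:,2]<z1)
        Q=A[m]
        for _ in range(6):
            c=np.median(Q,0);p=np.linalg.lstsq(np.c_[Q[:,:2]-c[:2],np.ones(len(Q))],Q[:,2],rcond=None)[0]
            e=Q[:,2]-np.c_[Q[:,:2]-c[:2],np.ones(len(Q))]@p;Q=Q[abs(e)<max(.003,1.5*np.std(e))]
        print(n,len(Q),'axis lean xy',(-p[:2]).round(3),'ctr',((Q.min(0)+Q.max(0))/2).round(3))
if __name__=='__main__': cap(.447,.33,.245,.29)
E
python3 cap.py
```

```text
side 506 axis lean xy [ 0.06  -0.006] ctr [0.448 0.329 0.273]
top 234 axis lean xy [0.009 0.004] ctr [0.444 0.339 0.274]
```

```bash
cat > t8.py <<'E'
from gen import *
q,X,R=now();g=X-.019*R[:,2]
W=[(g,-.4,.637),(g-[0,0,.03],-.4,.717),(g-[0,0,.062],-.4,.717),(g-[0,0,.070],-.4,.717)]
q,X,R,r=emit(q,X,R,cartT(W,[3,4,4]),1);dump(r)
E
python3 t8.py
```

```text
q [-0.62, 0.74, -0.67, 2.11, 1.41, 1.18, -1.11] err 0.0 0.000 dq 0.14  t 1.0 w 0.03 X [0.444 0.33  0.116]
[{"translation": [0.5, 0.0, 0.8], "twist": [0.0, -0.03, 0.0], "jaw": 1}, {"translation": [0.6, 0.0, 0.8], "twist": [0.0, -0.02, 0.0], "jaw": 1}, {"translation": [0.6, 0.0, 0.8], "twist": [0.0, -0.03, 0.0], "jaw": 1}, {"translation": [0.5, 0.0, 0.6], "twist": [0.0, 0.0, 0.0], "jaw": 1}, {"translation": [0.5, 0.0, 0.6], "twist": [0.0, 0.0, 0.0], "jaw": 1}, {"translation": [0.6, 0.0, 0.6], "twist": [0.0, 0.0, 0.0], "jaw": 1}, {"translation": [0.5, 0.0, 0.6], "twist": [0.0, 0.0, 0.0], "jaw": 1}, {"translation": [0.1, 0.0, 0.1], "twist": [0.0, 0.0, 0.0], "jaw": 1}, {"translation": [0.2, 0.0, 0.2], "twist": [0.0, 0.0, 0.0], "jaw": 1}, {"translation": [0.1, 0.0, 0.1], "twist": [0.0, 0.0, 0.0], "jaw": 1}, {"translation": [0.1, 0.0, 0.2], "twist": [0.0, 0.0, 0.0], "jaw": 1}]
```

Call:
{"method": "apply_moves", "body": {
  "increments": [
    {"translation": [0.5,0.0,0.8],"twist": [0.0,-0.03,0.0],"jaw": 1},
    {"translation": [0.6,0.0,0.8],"twist": [0.0,-0.02,0.0],"jaw": 1},
    {"translation": [0.6,0.0,0.8],"twist": [0.0,-0.03,0.0],"jaw": 1},
    {"translation": [0.5,0.0,0.6],"twist": [0.0,0.0,0.0],"jaw": 1},
    {"translation": [0.5,0.0,0.6],"twist": [0.0,0.0,0.0],"jaw": 1},
    {"translation": [0.6,0.0,0.6],"twist": [0.0,0.0,0.0],"jaw": 1},
    {"translation": [0.4,0.0,0.5],"twist": [0.0,0.0,0.0],"jaw": 1},
    {"translation": [0,0,0],"twist": [0,0,0],"jaw": 1}
  ]
}}

```text
time_s: 17.85
tcp_pos: [0.4433, 0.3292, 0.124]
eef_rot: [0.185, 0.918, -0.071, 0.344]
force: [-0.4, 0.2, -2.2]
grip_width: 0.694
gripper_force: 30.0
```

```bash
python3 st.py; python3 -c "
from cap import *
cap(.442,.332,.185,.225)"
```

```text
17.85 [-0.589  0.694 -0.682  2.061  1.36   1.183 -1.004] tcp [0.4433 0.3292 0.124 ] F [-0.4  0.2 -2.2] T [0.38 0.77 0.02] g 0.694 29.99253835034324
[[-0.695, 0.389, 0.604], [0.291, 0.921, -0.258], [-0.657, -0.003, -0.754]] grasp [0.4318 0.3341 0.1383]
side 509 axis lean xy [0.001 0.021] ctr [0.443 0.34  0.212]
top 210 axis lean xy [-0.001  0.07 ] ctr [0.439 0.34  0.214]
```

Call:
{"method": "apply_moves", "body": {
  "increments": [
    {"translation": [0.2,0.0,0.2],"twist": [0,0,0],"jaw": 1},
    {"translation": [0.2,0.0,0.2],"twist": [0,0,0],"jaw": 1},
    {"translation": [0.1,0.0,0.1],"twist": [0,0,0],"jaw": 1},
    {"translation": [0.1,0,0.1],"twist": [0,0,0],"jaw": 1},
    {"translation": [0,0,0],"twist": [0,0,0],"jaw": 1}
  ]
}}

```text
time_s: 18.45
tcp_pos: [0.4431, 0.3298, 0.1171]
eef_rot: [0.185, 0.917, -0.071, 0.345]
force: [-2.0, -1.4, 4.7]
grip_width: 0.693
gripper_force: 30.0
```

```bash
python3 st.py
```

```text
18.45 [-0.596  0.709 -0.676  2.061  1.374  1.184 -1.023] tcp [0.4431 0.3298 0.1171] F [-2.  -1.4  4.7] T [-0.22  0.22 -0.29] g 0.693 30.010191770197707
[[-0.693, 0.389, 0.607], [0.291, 0.921, -0.258], [-0.659, -0.002, -0.752]] grasp [0.4316 0.3347 0.1314]
```

Contact is felt, so release and back away along the tool axis.

Call:
{"method": "apply_moves", "body": {
  "increments": [
    {"translation": [0,0,0],"twist": [0,0,0],"jaw": 0.4},
    {"translation": [0,0,0],"twist": [0,0,0],"jaw": 0.2},
    {"translation": [0,0,0],"twist": [0,0,0],"jaw": 0},
    {"translation": [0,0,0],"twist": [0,0,0],"jaw": 0},
    {"translation": [0,0,0],"twist": [0,0,0],"jaw": 0},
    {"translation": [0,0,-1.0],"twist": [0,0,0],"jaw": 0},
    {"translation": [0,0,-1.5],"twist": [0,0,0],"jaw": 0},
    {"translation": [0,0,-2],"twist": [0,0,0],"jaw": 0},
    {"translation": [0,0,-2],"twist": [0,0,0],"jaw": 0},
    {"translation": [0,0,-2],"twist": [0,0,0],"jaw": 0},
    {"translation": [0,0,-2],"twist": [0,0,0],"jaw": 0}
  ]
}}

```text
time_s: 19.55
tcp_pos: [0.3778, 0.3576, 0.1969]
eef_rot: [0.185, 0.918, -0.07, 0.344]
force: [0.5, -0.2, 0.5]
grip_width: 1.001
gripper_force: 0.0
```

```bash
cat > t9.py <<'E'
from gen import *
from cap import *
cap(.44,.336,.185,.225)
T=[];S=[]
for n in('side','top'):
    A=cloud(capture(n));S.append(A.reshape(-1,3))
A=np.vstack(S);A=A[~np.isnan(A[:,0])]
# carton: edges in shelf-aligned frame
c,s_=np.cos(-.085),np.sin(-.085);o=np.array([.55,.0])
U=(A[:,:2]-o)@np.array([[c,-s_],[s_,c]])  # cols: along shelf x, y
m=(A[:,2]>.03)&(A[:,2]<.08)&(U[:,0]>-.03)&(U[:,0]<.16)&(U[:,1]<-.14)&(U[:,1]>-.36)
h,e=np.histogram(U[m][:,1],bins=np.arange(-.36,-.13,.005));print([(round(a,3),int(b)) for a,b in zip(e,h) if b])
for z0,z1 in((.1,.13),):
    m=(A[:,2]>z0)&(A[:,2]<z1)&(U[:,0]>-.06)&(U[:,0]<.2)&(U[:,1]<-.12)&(U[:,1]>-.36);Q=U[m];print('flap',len(Q),np.percentile(Q,[2,50,98],axis=0).round(3).tolist())
q,X,R=now();print(q.round(2),X.round(3))
# knob plan
K0=np.array([.555,.056,.235])
for t in(.65,.7):
  for ph0 in(.25,.35):
    for sd in([.9,.5,-1.1,2.35,2.15,.28,-.2],[.5,.4,-.7,2.3,1.9,.3,-.4]):
        k,a,_=solve_pose(np.array(sd),K0,ph0,t);print(t,ph0,k.round(2).tolist(),round(a,1))
        if a>1: continue
        for d in((-.07,0,0),(-.06,0,-.03)): cart(k,(K0,ph0,t,0,1),(K0+d,ph0,t,0,1),lab=' retreat')
        k=cart(k,(K0,ph0,t,0,1),(K0,-.55,t,0,1),10,lab=' turn');K1=K0+[-.0242,-.285,0]
        k=cart(k,(K0,-.55,t,0,1),(K1,-.55,t,0,1),10,lab=' slide');k=cart(k,(K1,-.55,t,0,1),(K1,.35,t,0,1),16,lab=' back')
        cart(k,(K1,.35,t,0,1),(K1+[-.07,0,0],.35,t,0,1),lab=' retreat')
E
python3 t9.py
```

```text
side 551 axis lean xy [-0.001  0.013] ctr [0.44  0.33  0.205]
top 219 axis lean xy [-0.012  0.025] ctr [0.442 0.329 0.206]
[(np.float64(-0.31), 1), (np.float64(-0.305), 95), (np.float64(-0.3), 273), (np.float64(-0.295), 31), (np.float64(-0.29), 32), (np.float64(-0.285), 56), (np.float64(-0.28), 70), (np.float64(-0.275), 73), (np.float64(-0.27), 72), (np.float64(-0.265), 76), (np.float64(-0.26), 78), (np.float64(-0.255), 61), (np.float64(-0.25), 60), (np.float64(-0.245), 68), (np.float64(-0.24), 47), (np.float64(-0.235), 59), (np.float64(-0.23), 67), (np.float64(-0.225), 73), (np.float64(-0.22), 58), (np.float64(-0.215), 69), (np.float64(-0.21), 62), (np.float64(-0.205), 63), (np.float64(-0.2), 63), (np.float64(-0.195), 54), (np.float64(-0.19), 39), (np.float64(-0.185), 40), (np.float64(-0.18), 45), (np.float64(-0.175), 13), (np.float64(-0.17), 65), (np.float64(-0.165), 355), (np.float64(-0.16), 13)]
flap 477 [[-0.035, -0.351], [0.16, -0.255], [0.193, -0.167]]
[-0.65  0.57 -0.78  2.05  1.17  1.29 -0.95] [0.379 0.357 0.196]
0.65 0.25 [0.79, 0.41, -0.99, 2.33, 1.95, 0.24, -0.11] 0.0
 re
[... 3217 characters left out ...]
0.41, -0.89, 2.33, 1.94, 0.51, -0.48] err 0.0 0.000 dq 0.07
 back [1.6, 0.71, -1.27, 2.14, 0.45, 0.29, 2.11] err 0.0 0.000 dq 0.31
 retreat [1.75, 0.6, -1.27, 2.23, -0.02, 0.29, 2.6] err 0.0 0.000 dq 0.06
0.7 0.35 [0.89, 0.46, -1.03, 2.34, 2.29, 0.19, -0.28] 0.0
 retreat [1.07, 0.43, -1.25, 2.4, 1.72, 0.19, 0.25] err 22.2 0.064 dq 0.19
 retreat [-0.39, 0.31, 0.47, 2.4, 4.2, 0.42, -2.36] err 1.8 0.007 dq 0.93
 turn [0.29, 0.49, -0.96, 2.24, 1.5, 1.0, -0.7] err 0.0 0.000 dq 0.09
 slide [0.95, 0.38, -0.77, 2.33, 1.97, 0.45, -0.52] err 0.0 0.000 dq 0.07
 back [1.6, 0.71, -1.27, 2.14, 0.45, 0.29, 2.11] err 0.0 0.000 dq 0.31
 retreat [1.75, 0.6, -1.27, 2.23, -0.02, 0.29, 2.6] err 0.0 0.000 dq 0.06
```

```bash
cat > t10.py <<'E'
from gen import *
from h import *
q,X,R=now()
A=np.vstack([cloud(capture(n)).reshape(-1,3) for n in('side','top')]);A=A[~np.isnan(A[:,0])]
L=(A-X)@R
for s0 in np.arange(-.36,.0,.02):
    m=(L[:,2]>s0)&(L[:,2]<s0+.02)&(abs(L[:,0])<.1)&(abs(L[:,1])<.13)&(A[:,2]>.06);Q=L[m]
    if len(Q)>5: print('behind grasp %.3f'%(-s0-.019-.01),len(Q),'x',np.percentile(Q[:,0],[1,99]).round(3),'y',np.percentile(Q[:,1],[1,99]).round(3))
E
python3 t10.py
```

```text
behind grasp 0.331 1293 x [-0.098  0.051] y [-0.019  0.059]
behind grasp 0.311 964 x [-0.096  0.028] y [-0.024  0.062]
behind grasp 0.291 691 x [-0.082  0.01 ] y [-0.006  0.059]
behind grasp 0.271 235 x [-0.06   0.001] y [0.009 0.054]
behind grasp 0.251 231 x [-0.038  0.011] y [-0.001  0.038]
behind grasp 0.231 383 x [-0.039  0.018] y [-0.016  0.038]
behind grasp 0.211 377 x [-0.041  0.018] y [-0.022  0.038]
behind grasp 0.191 447 x [-0.041  0.026] y [-0.021  0.039]
behind grasp 0.171 324 x [-0.042  0.019] y [-0.017  0.04 ]
behind grasp 0.151 297 x [-0.037  0.018] y [-0.021  0.037]
behind grasp 0.131 214 x [-0.038  0.014] y [-0.039  0.038]
behind grasp 0.111 39 x [-0.024 -0.013] y [-0.013  0.017]
behind grasp 0.091 1781 x [-0.034  0.033] y [-0.092  0.094]
behind grasp 0.071 754 x [-0.036  0.019] y [-0.083  0.094]
behind grasp 0.051 238 x [-0.036  0.026] y [-0.082  0.086]
behind grasp 0.031 31 x [-0.014  0.008] y [-0.052  0.061]
behind grasp 0.011 71 x [-0.012  0.01 ] y [-0.059  0.061]
behind grasp -0.009 95 x [-0.012  0.007] y [-0.055  0.059]
```

```bash
cat > kn.py <<'E'
from gen import *
def kp(K,phi,t,off):  # knob-centred waypoint -> grasp point offset back along heading
    return (np.array(K)-off*np.array([np.cos(phi),np.sin(phi),0]),phi,t)
def kT(K,p0,p1,t,o0,o1,n,K2=None):
    K=np.array(K,float);K2=K if K2 is None else np.array(K2)
    return [pose(*kp(K+(K2-K)*k/n,p0+(p1-p0)*k/n,t,o0+(o1-o0)*k/n),1) for k in range(1,n+1)]
K0=np.array([.555,.056,.235]);K1=K0+[-.0247,-.289,0]
E
cat > t11.py <<'E'
from kn import *
q0,X,R=now();g=X-.019*R[:,2];t=.7
W=[(g,-.4,.72),((.37,.35,.33),-.45,.4),((.43,.14,.34),-.5,.35),kp(K0,-.55,t,.09)]
q,X,R,r=emit(q0,X,R,cartT(W,[7,9,14]),0)
rr=r
for a in(kT(K0,-.55,-.55,t,.09,.01,8),kT(K0,-.55,.3,t,.01,.01,16),kT(K0,.3,-.6,t,.01,.01,18),kT(K0,-.6,-.6,t,.01,.01,20,K1),kT(K1,-.6,.35,t,.01,.01,30),kT(K1,.35,.35,t,.01,.09,8)):
    q,X,R,r=emit(q,X,R,a,0)
dump(rr)
E
python3 t11.py
```

```text
q [-0.12, 0.34, -0.69, 2.33, 1.33, 0.92, -0.81] err 0.0 0.000 dq 0.10  t 2.5 w 0.05 X [0.489 0.097 0.22 ]
q [0.0, 0.38, -0.61, 2.25, 1.43, 0.83, -0.69] err 0.0 0.000 dq 0.02  t 1.1 w 0.00 X [0.557 0.055 0.22 ]
q [0.85, 0.41, -0.98, 2.36, 2.42, 0.19, -0.47] err 0.0 0.000 dq 0.22  t 0.1 w 0.06 X [0.557 0.056 0.22 ]
q [0.17, 0.45, -0.86, 2.23, 1.43, 0.99, -0.72] err 0.0 0.000 dq 0.08  t 0.1 w 0.06 X [0.557 0.055 0.22 ]
q [0.81, 0.34, -0.63, 2.34, 1.95, 0.43, -0.59] err 0.0 0.000 dq 0.04  t 1.5 w 0.00 X [ 0.532 -0.234  0.22 ]
q [1.63, 0.7, -1.27, 2.14, 0.39, 0.3, 2.19] err 0.0 0.000 dq 0.18  t 0.1 w 0.04 X [ 0.532 -0.232  0.22 ]
q [1.82, 0.64, -1.27, 2.19, -0.0, 0.37, 2.66] err 0.0 0.000 dq 0.07  t 1.1 w 0.00 X [ 0.457 -0.26   0.221]
[{"translation": [-1.1, -0.1, -1.2], "twist": [0.0, 0.04, 0.01], "jaw": 0}, {"translation": [-1.1, -0.2, -1.3], "twist": [0.01, 0.05, 0.0], "jaw": 0}, {"translation": [-1.0, -0.1, -1.4], "twist": [0.0, 0.05, 0.01], "jaw": 0}, {"translation": [-0.9, -0.2, -1.4], "twist": [0.0, 0.04, 0.01], "jaw": 0}, {"translation": [-0.9, -0.1, -1.4], "twist": [0.01, 0.05, 0
[... 1155 characters left out ...]
, "twist": [0.0, -0.03, 0.01], "jaw": 0}, {"translation": [-0.1, -0.1, 0.9], "twist": [0.0, -0.02, 0.0], "jaw": 0}, {"translation": [-0.1, 0.0, 0.9], "twist": [0.0, -0.03, 0.0], "jaw": 0}, {"translation": [0.0, -0.1, 0.8], "twist": [0.01, -0.02, 0.01], "jaw": 0}, {"translation": [0.0, 0.0, 0.9], "twist": [0.0, -0.03, 0.0], "jaw": 0}, {"translation": [0.0, -0.1, 0.8], "twist": [0.0, -0.02, 0.0], "jaw": 0}, {"translation": [0.0, 0.0, 0.9], "twist": [0.0, -0.03, 0.01], "jaw": 0}, {"translation": [0.0, -0.1, 0.9], "twist": [0.0, -0.02, 0.0], "jaw": 0}, {"translation": [0.1, -0.1, 0.8], "twist": [0.01, -0.03, 0.0], "jaw": 0}, {"translation": [0.1, 0.0, 0.9], "twist": [0.0, -0.02, 0.0], "jaw": 0}]
```

Call:
{"method": "apply_moves", "body": {
  "increments": [
    {"translation": [-1.1,-0.1,-1.2],"twist": [0.0,0.04,0.01],"jaw": 0},
    {"translation": [-1.1,-0.2,-1.3],"twist": [0.01,0.05,0.0],"jaw": 0},
    {"translation": [-1.0,-0.1,-1.4],"twist": [0.0,0.05,0.01],"jaw": 0},
    {"translation": [-0.9,-0.2,-1.4],"twist": [0.0,0.04,0.01],"jaw": 0},
    {"translation": [-0.9,-0.1,-1.4],"twist": [0.01,0.05,0.0],"jaw": 0},
    {"translation": [-0.8,-0.1,-1.5],"twist": [0.0,0.04,0.01],"jaw": 0},
    {"translation": [-0.7,-0.2,-1.5],"twist": [0.0,0.05,0.0],"jaw": 0},
    {"translation": [-1.5,-1.8,0.5],"twist": [0.01,0.0,0.01],"jaw": 0},
    {"translation": [-1.6,-1.8,0.5],"twist": [0.0,0.01,0.0],"jaw": 0},
    {"translation": [-1.5,-1.8,0.6],"twist": [0.0,0.0,0.01],"jaw": 0},
    {"translation": [-1.6,-1.8,0.5],"twist": [0.0,0.01,0.01],"jaw": 0},
    {"translation": [-1.5,-1.8,0.5],"twist": [0.0,0.01,0.0],"jaw": 0},
    {"translation": [-1.6,-1.7,0.5],"twist": [0.01,0.0,0.01],"jaw": 0},
    {"translation": [-1.6,-1.8,0.5],"twist": [0.0,0.01,0.0],"jaw": 0},
    {"translation": [-1.6,-1.7,0.5],"twist": [0.0,0.0,0.01],"jaw": 0},
    {"translation": [-1.7,-1.8,0.4],"twist": [0.0,0.01,0.0],"jaw": 0},
    {"translation": [-0.1,0.0,0.9],"twist": [0.0,-0.03,0.0],"jaw": 0},
    {"translation": [-0.2,-0.1,0.8],"twist": [0.01,-0.02,0.01],"jaw": 0},
    {"translation": [-0.2,-0.1,0.9],"twist": [0.0,-0.03,0.0],"jaw": 0},
    {"translation": [-0.1,0.0,0.9],"twist": [0.0,-0.02,0.0],"jaw": 0}
  ]
}}

```text
time_s: 21.85
tcp_pos: [0.4511, 0.1251, 0.2918]
eef_rot: [0.246, 0.943, -0.058, 0.214]
force: [-0.1, 0.7, 0.2]
grip_width: 1.001
gripper_force: 0.0
```

Call:
{"method": "apply_moves", "body": {
  "increments": [
    {"translation": [-0.1,-0.1,0.8],"twist": [0.0,-0.03,0.01],"jaw": 0},
    {"translation": [-0.1,-0.1,0.9],"twist": [0.0,-0.02,0.0],"jaw": 0},
    {"translation": [-0.1,0.0,0.9],"twist": [0.0,-0.03,0.0],"jaw": 0},
    {"translation": [0.0,-0.1,0.8],"twist": [0.01,-0.02,0.01],"jaw": 0},
    {"translation": [0.0,0.0,0.9],"twist": [0.0,-0.03,0.0],"jaw": 0},
    {"translation": [0.0,-0.1,0.8],"twist": [0.0,-0.02,0.0],"jaw": 0},
    {"translation": [0.0,0.0,0.9],"twist": [0.0,-0.03,0.01],"jaw": 0},
    {"translation": [0.0,-0.1,0.9],"twist": [0.0,-0.02,0.0],"jaw": 0},
    {"translation": [0.1,-0.1,0.8],"twist": [0.01,-0.03,0.0],"jaw": 0},
    {"translation": [0.1,0.0,0.9],"twist": [0.0,-0.02,0.0],"jaw": 0},
    {"translation": [0,0,0],"twist": [0,0,0],"jaw": 0}
  ]
}}

```text
time_s: 22.95
tcp_pos: [0.4878, 0.0963, 0.2185]
eef_rot: [0.253, 0.905, -0.095, 0.327]
force: [0.5, 0.1, 0.1]
grip_width: 1.004
gripper_force: 0.0
```

```bash
cat > t12.py <<'E'
from kn import *
from h import *
from scipy.optimize import least_squares
q,X,R=now();t=.7;print(q.round(2),X.round(3),'want',pose(*kp(K0,-.55,t,.09),1)[0].round(3))
A=np.vstack([cloud(capture(n)).reshape(-1,3) for n in('side','top')]);m=(abs(A[:,0]-.555)<.03)&(abs(A[:,1]-.056)<.035)&(A[:,2]>.215)&(A[:,2]<.255);Q=A[m]
f=lambda p:np.hypot(Q[:,0]-p[0],Q[:,1]-p[1])-.022
print('knob',least_squares(f,[.555,.056],loss='soft_l1',f_scale=.002).x.round(4),len(Q),Q[:,2].max())
q,X,R,r=emit(q,X,R,kT(K0,-.55,-.55,t,.09,.01,7)+kT(K0,-.55,.2,t,.01,.01,13),0);dump(r)
E
python3 t12.py
```

```text
[-0.05  0.32 -0.75  2.27  1.27  0.94 -0.7 ] [0.488 0.096 0.218] want [0.489 0.097 0.22 ]
knob [0.5551 0.0561] 335 0.25499081829286074
q [0.69, 0.36, -0.84, 2.37, 2.47, 0.24, -0.68] err 0.0 0.000 dq 0.13  t 1.3 w 0.06 X [0.557 0.057 0.22 ]
[{"translation": [-1.1, 0.1, 0.6], "twist": [0.0, 0.0, 0.01], "jaw": 0}, {"translation": [-0.8, 0.0, 0.7], "twist": [0.0, 0.0, 0.0], "jaw": 0}, {"translation": [-0.9, 0.0, 0.8], "twist": [0.0, 0.0, 0.0], "jaw": 0}, {"translation": [-0.9, 0.0, 0.7], "twist": [0.0, 0.0, 0.0], "jaw": 0}, {"translation": [-0.9, 0.0, 0.7], "twist": [0.0, 0.0, 0.0], "jaw": 0}, {"translation": [-0.8, 0.0, 0.8], "twist": [0.0, 0.0, 0.0], "jaw": 0}, {"translation": [-0.9, 0.0, 0.7], "twist": [0.0, 0.0, 0.0], "jaw": 0}, {"translation": [0.0, 0.0, 0.0], "twist": [-0.04, 0.0, -0.05], "jaw": 0}, {"translation": [0.0, 0.0, 0.0], "twist": [-0.04, 0.0, -0.04], "jaw": 0}, {"translation": [0.0, 0.0, 0.0], "twist": [-0.03, 0.0, -0.05], "jaw": 0}, {"translation": [0.0, 0.1, 0.0], "twist": [-0.04, 0.0, -0.04], "jaw": 0}, {"translation": [0.0, 0.0, 0.0], "twist": [-0.04, -0.01, -0.05], "jaw": 0}, {"translation": [0.0, 0.0, 0.0], "twist": [-0.04, 0.0, -0.04], "jaw": 0}, {"translation": [0.0, 0.0, 0.0], "twist": [-0.03, 0.01, -0.04], "jaw": 0}, {"translation": [0.0, 0.0, 0.0], "twist": [-0.04, 0.0, -0.05], "jaw": 0}, {"translation": [0.0, 0.0, 0.0], "twist": [-0.04, -0.01, -0.04], "jaw": 0}, {"translation": [0.0, 0.0, 0.0], "twist": [-0.03, 0.01, -0.05], "jaw": 0}, {"translation": [0.0, 0.0, 0.0], "twist": [-0.04, -0.01, -0.04], "jaw": 0}, {"translation": [0.0, 0.1, 0.0], "twist": [-0.04, 0.0, -0.04], "jaw": 0}, {"translation": [0.0, 0.0, 0.0], "twist": [-0.04, 0.0, -0.05], "jaw": 0}]
```

Knob position confirmed. Go in with open fingers, then swing round the knob.

Call:
{"method": "apply_moves", "body": {
  "increments": [
    {"translation": [-1.1,0.1,0.6],"twist": [0.0,0.0,0.01],"jaw": 0},
    {"translation": [-0.8,0.0,0.7],"twist": [0.0,0.0,0.0],"jaw": 0},
    {"translation": [-0.9,0.0,0.8],"twist": [0.0,0.0,0.0],"jaw": 0},
    {"translation": [-0.9,0.0,0.7],"twist": [0.0,0.0,0.0],"jaw": 0},
    {"translation": [-0.9,0.0,0.7],"twist": [0.0,0.0,0.0],"jaw": 0},
    {"translation": [-0.8,0.0,0.8],"twist": [0.0,0.0,0.0],"jaw": 0},
    {"translation": [-0.9,0.0,0.7],"twist": [0.0,0.0,0.0],"jaw": 0},
    {"translation": [0.0,0.0,0.0],"twist": [-0.04,0.0,-0.05],"jaw": 0},
    {"translation": [0.0,0.0,0.0],"twist": [-0.04,0.0,-0.04],"jaw": 0},
    {"translation": [0.0,0.0,0.0],"twist": [-0.03,0.0,-0.05],"jaw": 0},
    {"translation": [0.0,0.1,0.0],"twist": [-0.04,0.0,-0.04],"jaw": 0},
    {"translation": [0.0,0.0,0.0],"twist": [-0.04,-0.01,-0.05],"jaw": 0},
    {"translation": [0.0,0.0,0.0],"twist": [-0.04,0.0,-0.04],"jaw": 0},
    {"translation": [0.0,0.0,0.0],"twist": [-0.03,0.01,-0.04],"jaw": 0},
    {"translation": [0.0,0.0,0.0],"twist": [-0.04,0.0,-0.05],"jaw": 0},
    {"translation": [0.0,0.0,0.0],"twist": [-0.04,-0.01,-0.04],"jaw": 0},
    {"translation": [0.0,0.0,0.0],"twist": [-0.03,0.01,-0.05],"jaw": 0},
    {"translation": [0.0,0.0,0.0],"twist": [-0.04,-0.01,-0.04],"jaw": 0},
    {"translation": [0.0,0.1,0.0],"twist": [-0.04,0.0,-0.04],"jaw": 0},
    {"translation": [0.0,0.0,0.0],"twist": [-0.04,0.0,-0.05],"jaw": 0}
  ]
}}

```text
time_s: 25.05
tcp_pos: [0.5579, 0.0578, 0.2227]
eef_rot: [-0.097, 0.933, 0.036, 0.345]
force: [-4.7, 8.5, -3.0]
grip_width: 0.999
gripper_force: 0.0
```

```bash
cat > t13.py <<'E'
from kn import *
from station import sense
s=sense();print(s['force'].round(1),s['torque'].round(2),s['grip_width'])
q,X,R=now();z=R[:,2];print(q.round(2),X.round(4),'want',pose(*kp(K0,.2,.7,.01),1)[0].round(3),'phi',np.arctan2(z[1],z[0]).round(3),'tilt',np.arccos(-z[2]).round(3))
print('lateral off of knob (tool y, mm)',((K0-X)@R*1000).round(1))
E
python3 t13.py
```

```text
[-4.7  8.5 -3. ] [0.63 1.11 0.51] 0.9994557154175608
[ 0.55  0.29 -0.79  2.32  2.15  0.19 -0.46] [0.5579 0.0578 0.2227] want [0.557 0.056 0.22 ] phi 0.209 tilt 0.709
lateral off of knob (tool y, mm) [ -5.6  -1.1 -11.5]
```

Call:
{"method": "apply_moves", "body": {
  "increments": [
    {"translation": [0,0,0],"twist": [0.04,0,0.05],"jaw": 0},
    {"translation": [0,0,0],"twist": [0,0,0],"jaw": 0}
  ]
}}

```text
time_s: 25.25
tcp_pos: [0.5581, 0.0568, 0.2226]
eef_rot: [-0.064, 0.936, 0.026, 0.346]
force: [-0.4, 0.4, 0.5]
grip_width: 1.001
gripper_force: 0.0
```

```bash
python3 t13.py; python3 -c "
from h import *
a=capture('side')['img'][130:260,210:410];b=capture('top')['img'][110:230,230:430]
cv2.imwrite('pics/s4.png',np.vstack([cv2.resize(a,(560,364)),cv2.resize(b,(390,234)).copy() if 0 else cv2.resize(b,(560,236))]))"
```

```text
[-0.4  0.4  0.5] [-0.03  0.48  0.06] 1.0009242856031393
[ 0.47  0.27 -0.74  2.33  2.05  0.24 -0.46] [0.5581 0.0568 0.2226] want [0.557 0.056 0.22 ] phi 0.144 tilt 0.709
lateral off of knob (tool y, mm) [ -5.7  -0.3 -11.5]
```

View pics/s4.png

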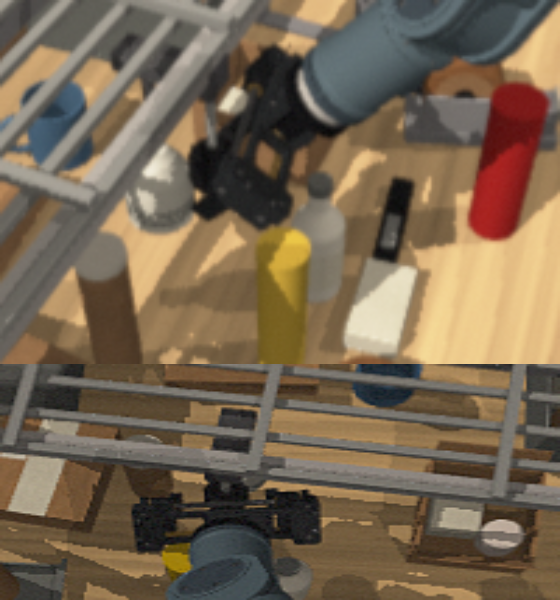

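The force vanished, so it was only the j6 stop. The fingers straddle the knob, so close on it firmly.

Call:
{"method": "apply_moves", "body": {
  "increments": [
    {"translation": [0,0,0],"twist": [0,0,0],"jaw": 1},
    {"translation": [0,0,0],"twist": [0,0,0],"jaw": 1},
    {"translation": [0,0,0],"twist": [0,0,0],"jaw": 1},
    {"translation": [0,0,0],"twist": [0,0,0],"jaw": 1},
    {"translation": [0,0,0],"twist": [0,0,0],"jaw": 1},
    {"translation": [0,0,0],"twist": [0,0,0],"jaw": 1},
    {"translation": [0,0,0],"twist": [0,0,0],"jaw": 1},
    {"translation": [0,0,0],"twist": [0,0,0],"jaw": 1}
  ],
  "grip_force": 50
}}

```text
time_s: 26.15
tcp_pos: [0.5582, 0.0553, 0.2225]
eef_rot: [-0.063, 0.936, 0.025, 0.346]
force: [0.6, -4.8, -0.7]
grip_width: 0.509
gripper_force: 50.0
```

```bash
cat > turn.py <<'E'
from kn import *
import sys
from station import sense
def turnT(X,R,K,a,n):
    out=[]
    for k in range(1,n+1):
        M=rz(a*k/n);d=X-K;out.append((K+M@d,M@R))
    return out
if __name__=='__main__':
    s=sense();print(s['time_s'],s['force'].round(1),s['torque'].round(2),s['grip_width'],s['gripper_force'])
    q,X,R=now();z=R[:,2];print(q.round(2),X.round(4),'phi',np.arctan2(z[1],z[0]).round(3))
    K=K0.copy() if len(sys.argv)<4 else np.array(eval(sys.argv[3]))
    print('knob in tool mm',((K-X)@R*1000).round(1))
    q,X,R,r=emit(q,X,R,turnT(X,R,K,float(sys.argv[1]),int(sys.argv[2])),1);dump(r)
E
python3 turn.py -.79 14
```

```text
26.15 [ 0.6 -4.8 -0.7] [-0.85  0.46 -0.74] 0.5089859620081716 49.99533256050199
[ 0.47  0.27 -0.74  2.33  2.05  0.24 -0.46] [0.5582 0.0553 0.2225] phi 0.139
knob in tool mm [ -5.8   1.2 -11.5]
q [0.09, 0.44, -0.77, 2.22, 1.39, 0.98, -0.75] err 0.0 0.000 dq 0.19  t 0.1 w 0.06 X [0.556 0.053 0.223]
[{"translation": [0.0, 0.0, 0.0], "twist": [0.04, 0.0, 0.04], "jaw": 1}, {"translation": [0.0, 0.0, 0.0], "twist": [0.03, 0.0, 0.05], "jaw": 1}, {"translation": [0.0, -0.1, 0.0], "twist": [0.04, 0.0, 0.04], "jaw": 1}, {"translation": [0.0, 0.0, 0.0], "twist": [0.04, 0.0, 0.04], "jaw": 1}, {"translation": [0.0, 0.0, 0.0], "twist": [0.03, 0.0, 0.04], "jaw": 1}, {"translation": [0.0, 0.0, 0.0], "twist": [0.04, 0.0, 0.05], "jaw": 1}, {"translation": [0.0, 0.0, 0.0], "twist": [0.04, 0.0, 0.04], "jaw": 1}, {"translation": [0.0, 0.0, 0.0], "twist": [0.03, 0.0, 0.04], "jaw": 1}, {"translation": [0.0, -0.1, 0.0], "twist": [0.04, 0.0, 0.05], "jaw": 1}, {"translation": [0.0, 0.0, 0.0], "twist": [0.04, 0.0, 0.04], "jaw": 1}, {"translation": [0.1, 0.0, 0.0], "twist": [0.03, 0.0, 0.04], "jaw": 1}, {"translation": [0.0, 0.0, -0.1], "twist": [0.04, 0.0, 0.04], "jaw": 1}, {"translation": [0.0, 0.0, 0.0], "twist": [0.04, 0.0, 0.05], "jaw": 1}, {"translation": [0.0, -0.1, 0.0], "twist": [0.03, 0.0, 0.04], "jaw": 1}]
```

Call:
{"method": "apply_moves", "body": {
  "increments": [
    {"translation": [0,0,0],"twist": [0.04,0.0,0.04],"jaw": 1},
    {"translation": [0,0,0],"twist": [0.03,0.0,0.05],"jaw": 1},
    {"translation": [0,0,0],"twist": [0.04,0.0,0.04],"jaw": 1},
    {"translation": [0,0,0],"twist": [0.04,0.0,0.04],"jaw": 1},
    {"translation": [0,0,0],"twist": [0.03,0.0,0.04],"jaw": 1},
    {"translation": [0,-0.1,0],"twist": [0.04,0.0,0.05],"jaw": 1},
    {"translation": [0,0,0],"twist": [0.04,0.0,0.04],"jaw": 1}
  ]
}}

```text
time_s: 26.85
tcp_pos: [0.5581, 0.0546, 0.2225]
eef_rot: [0.123, 0.93, -0.045, 0.343]
force: [10.6, -4.7, -6.9]
grip_width: 0.511
gripper_force: 50.0
```

```bash
python3 turn.py -.4 7
```

```text
26.85 [10.6 -4.7 -6.9] [-0.11 -0.33 -0.01] 0.5109763411911803 49.97645190451294
[ 0.21  0.3  -0.71  2.28  1.57  0.62 -0.48] [0.5581 0.0546 0.2225] phi -0.263
knob in tool mm [ -5.6   0.6 -11.7]
q [0.04, 0.43, -0.71, 2.21, 1.37, 0.97, -0.74] err 0.0 0.000 dq 0.16  t 0.1 w 0.06 X [0.558 0.054 0.222]
[{"translation": [0.0, 0.0, 0.0], "twist": [0.04, 0.0, 0.04], "jaw": 1}, {"translation": [0.0, 0.0, 0.0], "twist": [0.03, 0.0, 0.05], "jaw": 1}, {"translation": [0.0, -0.1, 0.0], "twist": [0.04, 0.0, 0.04], "jaw": 1}, {"translation": [0.0, 0.0, 0.0], "twist": [0.04, 0.0, 0.04], "jaw": 1}, {"translation": [0.0, 0.0, 0.0], "twist": [0.04, 0.0, 0.05], "jaw": 1}, {"translation": [0.0, 0.0, 0.0], "twist": [0.03, 0.0, 0.04], "jaw": 1}, {"translation": [0.0, 0.0, 0.0], "twist": [0.04, 0.0, 0.04], "jaw": 1}]
```

Call:
{"method": "apply_moves", "body": {
  "increments": [
    {"translation": [0,0,0],"twist": [0.04,0.0,0.04],"jaw": 1},
    {"translation": [0,0,0],"twist": [0.03,0.0,0.05],"jaw": 1},
    {"translation": [0,0,0.1],"twist": [0.04,0.0,0.04],"jaw": 1},
    {"translation": [0,0,0],"twist": [0.04,0.0,0.04],"jaw": 1},
    {"translation": [-0.1,0,0],"twist": [0.04,0.0,0.05],"jaw": 1},
    {"translation": [0,0,0],"twist": [0.03,0.0,0.04],"jaw": 1},
    {"translation": [0,0,0],"twist": [0.04,0.0,0.04],"jaw": 1},
    {"translation": [0,0,0],"twist": [0,0,0],"jaw": 1}
  ]
}}

```text
time_s: 27.65
tcp_pos: [0.5582, 0.0568, 0.2223]
eef_rot: [0.302, 0.888, -0.112, 0.327]
force: [-9.0, 0.9, 7.8]
grip_width: 0.509
gripper_force: 50.0
```

```bash
cat > t14.py <<'E'
from kn import *
from station import sense
s=sense();print(s['time_s'],s['force'].round(1),s['torque'].round(2),s['grip_width'])
q,X,R=now();z=R[:,2];print(q.round(2),X.round(4),'phi',np.arctan2(z[1],z[0]).round(3))
d=np.array([-.0247,-.289,0])
T=[(X+d*u,R) for u in [.01,.03,.06,.10]+list(np.linspace(.15,.93,14))+[.97,1]]
q,X,R,r=emit(q,X,R,T,1);dump(r)
E
python3 t14.py
```

```text
27.65 [-9.   0.9  7.8] [ 0.09  0.74 -0.8 ] 0.5093286091685508
[ 0.05  0.41 -0.71  2.14  1.31  0.98 -0.64] [0.5582 0.0568 0.2223] phi -0.658
q [0.62, 0.31, -0.45, 2.33, 1.91, 0.43, -0.65] err 0.0 0.000 dq 0.10  t 1.8 w 0.00 X [ 0.534 -0.232  0.222]
[{"translation": [-0.1, -0.2, 0.1], "twist": [0.0, 0.0, 0.0], "jaw": 1}, {"translation": [-0.3, -0.5, 0.2], "twist": [0.0, 0.0, 0.0], "jaw": 1}, {"translation": [-0.3, -0.8, 0.3], "twist": [0.0, 0.0, 0.0], "jaw": 1}, {"translation": [-0.5, -0.9, 0.4], "twist": [0.0, 0.0, 0.0], "jaw": 1}, {"translation": [-0.6, -1.3, 0.5], "twist": [0.0, 0.0, 0.0], "jaw": 1}, {"translation": [-0.7, -1.4, 0.6], "twist": [0.0, 0.0, 0.0], "jaw": 1}, {"translation": [-0.7, -1.5, 0.7], "twist": [0.0, 0.0, 0.0], "jaw": 1}, {"translation": [-0.7, -1.5, 0.6], "twist": [0.0, 0.0, 0.0], "jaw": 1}, {"translation": [-0.7, -1.4, 0.6], "twist": [0.0, 0.0, 0.0], "jaw": 1}, {"translation": [-0.8, -1.5, 0.6], "twist": [0.0, 0.0, 0.0], "jaw": 1}, {"translation": [-0.7, -1.4, 0.6], "twist": [0.0, 0.0, 0.0], "jaw": 1}, {"translation": [-0.7, -1.5, 0.6], "twist": [0.0, 0.0, 0.0], "jaw": 1}, {"translation": [-0.7, -1.5, 0.6], "twist": [0.0, 0.0, 0.0], "jaw": 1}, {"translation": [-0.7, -1.4, 0.6], "twist": [0.0, 0.0, 0.0], "jaw": 1}, {"translation": [-0.7, -1.5, 0.6], "twist": [0.0, 0.0, 0.0], "jaw": 1}, {"translation": [-0.7, -1.5, 0.7], "twist": [0.0, 0.0, 0.0], "jaw": 1}, {"translation": [-0.7, -1.4, 0.6], "twist": [0.0, 0.0, 0.0], "jaw": 1}, {"translation": [-0.8, -1.5, 0.6], "twist": [0.0, 0.0, 0.0], "jaw": 1}, {"translation": [-0.4, -1.0, 0.4], "twist": [0.0, 0.0, 0.0], "jaw": 1}, {"translation": [-0.4, -0.7, 0.3], "twist": [0.0, 0.0, 0.0], "jaw": 1}]
```

Call:
{"method": "apply_moves", "body": {
  "increments": [
    {"translation": [-0.1,-0.2,0.1],"twist": [0,0,0],"jaw": 1},
    {"translation": [-0.2,-0.4,0.2],"twist": [0,0,0],"jaw": 1},
    {"translation": [0,-0.2,0],"twist": [0,0,0],"jaw": 1},
    {"translation": [0,0,0],"twist": [0,0,0],"jaw": 1}
  ]
}}

```text
time_s: 28.05
tcp_pos: [0.5574, 0.0479, 0.2224]
eef_rot: [0.301, 0.889, -0.111, 0.328]
force: [-4.0, 2.1, 4.8]
grip_width: 0.509
gripper_force: 50.0
```

```bash
python3 st.py
```

```text
28.05 [ 0.069  0.403 -0.71   2.149  1.317  0.956 -0.632] tcp [0.5574 0.0479 0.2224] F [-4.   2.1  4.8] T [ 0.43  0.35 -0.2 ] g 0.509 50.003001568838954
[[-0.604, 0.608, 0.515], [0.462, 0.794, -0.395], [-0.649, -0.0, -0.761]] grasp [0.5476 0.0554 0.2368]
```

Call:
{"method": "apply_moves", "body": {
  "increments": [
    {"translation": [0,0,0],"twist": [0.03,0.0,0.04],"jaw": 1},
    {"translation": [0,0,0],"twist": [0.03,0.0,0.04],"jaw": 1},
    {"translation": [0,0,0],"twist": [0,0,0],"jaw": 1}
  ]
}}

```text
time_s: 28.35
tcp_pos: [0.5572, 0.0475, 0.2223]
eef_rot: [0.347, 0.872, -0.126, 0.322]
force: [-5.7, 0.7, 8.0]
grip_width: 0.51
gripper_force: 50.0
```

```bash
sed -i 's/-.0247,-.289,0/-.0239,-.280,0/' t14.py; python3 t14.py
```

```text
28.35 [-5.7  0.7  8. ] [-0.31  0.54 -0.63] 0.5095801379501633
[ 0.04  0.43 -0.7   2.11  1.26  1.03 -0.68] [0.5572 0.0475 0.2223] phi -0.75
q [0.55, 0.33, -0.45, 2.32, 1.77, 0.52, -0.65] err 0.0 0.000 dq 0.10  t 1.8 w 0.00 X [ 0.533 -0.232  0.222]
[{"translation": [-0.1, -0.2, 0.1], "twist": [0.0, 0.0, 0.0], "jaw": 1}, {"translation": [-0.3, -0.5, 0.2], "twist": [0.0, 0.0, 0.0], "jaw": 1}, {"translation": [-0.4, -0.6, 0.4], "twist": [0.0, 0.0, 0.0], "jaw": 1}, {"translation": [-0.5, -0.9, 0.4], "twist": [0.0, 0.0, 0.0], "jaw": 1}, {"translation": [-0.7, -1.1, 0.6], "twist": [0.0, 0.0, 0.0], "jaw": 1}, {"translation": [-0.8, -1.3, 0.7], "twist": [0.0, 0.0, 0.0], "jaw": 1}, {"translation": [-0.8, -1.3, 0.6], "twist": [0.0, 0.0, 0.0], "jaw": 1}, {"translation": [-0.8, -1.4, 0.7], "twist": [0.0, 0.0, 0.0], "jaw": 1}, {"translation": [-0.8, -1.3, 0.7], "twist": [0.0, 0.0, 0.0], "jaw": 1}, {"translation": [-0.8, -1.3, 0.7], "twist": [0.0, 0.0, 0.0], "jaw": 1}, {"translation": [-0.8, -1.3, 0.6], "twist": [0.0, 0.0, 0.0], "jaw": 1}, {"translation": [-0.8, -1.4, 0.7], "twist": [0.0, 0.0, 0.0], "jaw": 1}, {"translation": [-0.8, -1.3, 0.7], "twist": [0.0, 0.0, 0.0], "jaw": 1}, {"translation": [-0.8, -1.3, 0.7], "twist": [0.0, 0.0, 0.0], "jaw": 1}, {"translation": [-0.8, -1.3, 0.6], "twist": [0.0, 0.0, 0.0], "jaw": 1}, {"translation": [-0.8, -1.3, 0.7], "twist": [0.0, 0.0, 0.0], "jaw": 1}, {"translation": [-0.8, -1.4, 0.7], "twist": [0.0, 0.0, 0.0], "jaw": 1}, {"translation": [-0.8, -1.3, 0.7], "twist": [0.0, 0.0, 0.0], "jaw": 1}, {"translation": [-0.5, -0.9, 0.4], "twist": [0.0, 0.0, 0.0], "jaw": 1}, {"translation": [-0.4, -0.6, 0.4], "twist": [0.0, 0.0, 0.0], "jaw": 1}]
```

Call:
{"method": "apply_moves", "body": {
  "increments": [
    {"translation": [-0.1,-0.2,0.1],"twist": [0,0,0],"jaw": 1},
    {"translation": [-0.3,-0.5,0.2],"twist": [0,0,0],"jaw": 1},
    {"translation": [-0.4,-0.6,0.4],"twist": [0,0,0],"jaw": 1},
    {"translation": [-0.5,-0.9,0.4],"twist": [0,0,0],"jaw": 1},
    {"translation": [-0.7,-1.1,0.6],"twist": [0,0,0],"jaw": 1},
    {"translation": [-0.8,-1.3,0.7],"twist": [0,0,0],"jaw": 1},
    {"translation": [-0.8,-1.3,0.6],"twist": [0,0,0],"jaw": 1},
    {"translation": [-0.8,-1.4,0.7],"twist": [0,0,0],"jaw": 1}
  ]
}}

```text
time_s: 29.15
tcp_pos: [0.5493, -0.0455, 0.2224]
eef_rot: [0.346, 0.872, -0.125, 0.323]
force: [-0.7, 2.8, 4.9]
grip_width: 0.507
gripper_force: 50.0
```

Call:
{"method": "apply_moves", "body": {
  "increments": [
    {"translation": [-0.8,-1.3,0.7],"twist": [0,0,0],"jaw": 1},
    {"translation": [-0.8,-1.3,0.7],"twist": [0,0,0],"jaw": 1},
    {"translation": [-0.8,-1.3,0.6],"twist": [0,0,0],"jaw": 1},
    {"translation": [-0.8,-1.4,0.7],"twist": [0,0,0],"jaw": 1},
    {"translation": [-0.8,-1.3,0.7],"twist": [0,0,0],"jaw": 1},
    {"translation": [-0.8,-1.3,0.7],"twist": [0,0,0],"jaw": 1},
    {"translation": [-0.8,-1.3,0.6],"twist": [0,0,0],"jaw": 1},
    {"translation": [-0.8,-1.3,0.7],"twist": [0,0,0],"jaw": 1},
    {"translation": [-0.8,-1.4,0.7],"twist": [0,0,0],"jaw": 1},
    {"translation": [-0.8,-1.3,0.7],"twist": [0,0,0],"jaw": 1},
    {"translation": [-0.5,-0.9,0.4],"twist": [0,0,0],"jaw": 1},
    {"translation": [-0.4,-0.6,0.4],"twist": [0,0,0],"jaw": 1},
    {"translation": [0,0,0],"twist": [0,0,0],"jaw": 1}
  ]
}}

```text
time_s: 30.45
tcp_pos: [0.533, -0.2362, 0.2223]
eef_rot: [0.348, 0.871, -0.128, 0.323]
force: [-6.3, -1.7, 10.2]
grip_width: 0.508
gripper_force: 50.0
```

```bash
cat > head.py <<'E'
from h import *
from scipy.optimize import least_squares
c0,s0=np.cos(-.085),np.sin(-.085);o=np.array([.55,.0]);M=np.array([[c0,-s0],[s0,c0]])
S={n:capture(n) for n in('side','top')}
A=np.vstack([cloud(c).reshape(-1,3) for c in S.values()]);A=A[~np.isnan(A[:,0])];U=np.c_[(A[:,:2]-o)@M,A[:,2]]
m=(abs(U[:,0]-.065)<.045)&(U[:,1]<-.13)&(U[:,1]>-.33)&(U[:,2]>.145)&(U[:,2]<.2);Q=U[m]
print(len(Q))
if len(Q)>20: print('head',least_squares(lambda p:np.hypot(Q[:,0]-p[0],Q[:,1]-p[1])-.0345,[.065,np.median(Q[:,1])-.0],loss='soft_l1',f_scale=.003).x.round(4),np.percentile(Q,[2,98],axis=0).round(3).tolist())
E
python3 head.py; python3 turn.py .85 24 '(.5303,-.233,.235)'
```

```text
230
head [ 0.0642 -0.2347] [[0.029, -0.235, 0.146], [0.089, -0.198, 0.199]]
30.55 [-6.9 -0.9 10.2] [-0.71  0.31 -0.6 ] 0.5112677878563853 50.0046174461022
[ 0.53  0.29 -0.46  2.25  1.57  0.53 -0.46] [ 0.5331 -0.2358  0.2223] phi -0.756
knob in tool mm [ -5.3   0.2 -12.2]
q [1.62, 0.67, -1.27, 2.27, 1.46, 0.2, 0.88] err 0.0 0.000 dq 0.25  t 0.1 w 0.04 X [ 0.534 -0.233  0.222]
[{"translation": [0.0, 0.0, 0.0], "twist": [-0.02, 0.0, -0.03], "jaw": 1}, {"translation": [0.0, 0.0, 0.0], "twist": [-0.03, 0.0, -0.02], "jaw": 1}, {"translation": [0.0, 0.0, 0.0], "twist": [-0.02, 0.0, -0.03], "jaw": 1}, {"translation": [0.0, 0.1, 0.0], "twist": [-0.02, 0.0, -0.03], "jaw": 1}, {"translation": [0.0, 0.0, 0.0], "twist": [-0.03, 0.0, -0.02], "jaw": 1}, {"translation": [0.0, 0.0, 0.0], "twist": [-0.02, 0.0, -0.03], "jaw": 1}, {"translation": [0.0, 0.0, 0.0], "twist": [-0.02, 0.0, -0.03], "jaw": 1}, {"translation": [0.0, 0.0, 0.0], "twist": [-0.02, 0.0, -0.02], "jaw": 1}, {"translation": [0.0, 0.0, 0.0], "twist": [-0.03, 0.0, -0.03], "jaw": 1}, {"translation": [0.0, 0.0, 0.0], "twist": [-0.02, 0.0, 
[... 355 characters left out ...]
: [-0.03, 0.0, -0.02], "jaw": 1}, {"translation": [0.0, 0.0, 0.0], "twist": [-0.02, 0.0, -0.03], "jaw": 1}, {"translation": [0.0, 0.0, 0.0], "twist": [-0.02, 0.0, -0.03], "jaw": 1}, {"translation": [0.0, 0.1, 0.0], "twist": [-0.03, 0.0, -0.02], "jaw": 1}, {"translation": [0.0, 0.0, 0.0], "twist": [-0.02, 0.0, -0.03], "jaw": 1}, {"translation": [0.0, 0.0, 0.0], "twist": [-0.02, 0.0, -0.03], "jaw": 1}]
[{"translation": [0.0, 0.0, 0.0], "twist": [-0.02, 0.0, -0.02], "jaw": 1}, {"translation": [0.0, 0.0, 0.0], "twist": [-0.03, 0.0, -0.03], "jaw": 1}, {"translation": [0.0, 0.0, 0.0], "twist": [-0.02, 0.0, -0.03], "jaw": 1}, {"translation": [0.0, 0.0, 0.0], "twist": [-0.02, 0.0, -0.02], "jaw": 1}]
```

Head sits at -0.235 along the rail against the carton's -0.2335. Now tighten with a first stroke.

Call:
{"method": "apply_moves", "body": {
  "increments": [
    {"translation": [0,0,0],"twist": [-0.03,0,-0.04],"jaw": 1},
    {"translation": [0,0,0],"twist": [-0.03,0,-0.04],"jaw": 1},
    {"translation": [0,0.1,0],"twist": [-0.03,0,-0.04],"jaw": 1},
    {"translation": [0,0,0],"twist": [-0.04,0,-0.04],"jaw": 1},
    {"translation": [0,0,0],"twist": [-0.03,0,-0.04],"jaw": 1},
    {"translation": [0,0,0],"twist": [-0.04,0,-0.04],"jaw": 1},
    {"translation": [0,0,0],"twist": [-0.03,0,-0.04],"jaw": 1},
    {"translation": [0,0.1,0],"twist": [-0.03,0,-0.04],"jaw": 1},
    {"translation": [0,0,0],"twist": [-0.04,0,-0.04],"jaw": 1},
    {"translation": [0,0,0],"twist": [-0.03,0,-0.04],"jaw": 1},
    {"translation": [0,0,0],"twist": [-0.04,0,-0.04],"jaw": 1},
    {"translation": [0,0,0],"twist": [-0.03,0,-0.04],"jaw": 1},
    {"translation": [0,0,0],"twist": [-0.03,0,-0.04],"jaw": 1},
    {"translation": [0,0,0],"twist": [-0.04,0,-0.04],"jaw": 1}
  ]
}}

```text
time_s: 31.95
tcp_pos: [0.5341, -0.2334, 0.2219]
eef_rot: [0.018, 0.938, -0.01, 0.345]
force: [-42.8, -0.6, 46.6]
grip_width: 0.514
gripper_force: 50.1
```

```bash
python3 turn.py .2 6 '(.5303,-.233,.235)'
```

```text
31.95 [-42.8  -0.6  46.6] [ 0.22  0.78 -0.47] 0.5139348371476555 50.101703493855894
[ 1.47  0.54 -1.18  2.21  1.47  0.2   0.65] [ 0.5341 -0.2334  0.2219] phi -0.047
knob in tool mm [ -5.6   0.2 -12.5]
q [1.62, 0.67, -1.27, 2.24, 1.1, 0.19, 1.3] err 0.0 0.000 dq 0.28  t 0.1 w 0.04 X [ 0.534 -0.232  0.222]
[{"translation": [0.0, 0.0, 0.0], "twist": [-0.02, 0.0, -0.03], "jaw": 1}, {"translation": [0.0, 0.0, 0.0], "twist": [-0.02, 0.0, -0.02], "jaw": 1}, {"translation": [0.0, 0.0, 0.0], "twist": [-0.02, 0.0, -0.03], "jaw": 1}, {"translation": [0.0, 0.1, 0.0], "twist": [-0.03, 0.0, -0.02], "jaw": 1}, {"translation": [0.0, 0.0, 0.0], "twist": [-0.02, 0.0, -0.03], "jaw": 1}, {"translation": [0.0, 0.0, 0.0], "twist": [-0.02, 0.0, -0.02], "jaw": 1}]
```

Call:
{"method": "apply_moves", "body": {
  "increments": [
    {"translation": [0,0,-0.1],"twist": [0,0,0],"jaw": 1},
    {"translation": [0,0,0],"twist": [0,0,0],"jaw": 0.2},
    {"translation": [0,0,0],"twist": [0,0,0],"jaw": 0},
    {"translation": [0,0,0],"twist": [0,0,0],"jaw": 0},
    {"translation": [0,0,0],"twist": [0,0,0],"jaw": 0}
  ]
}}

```text
time_s: 32.45
tcp_pos: [0.5341, -0.2307, 0.2208]
eef_rot: [0.018, 0.939, -0.007, 0.344]
force: [0.2, -0.1, -0.5]
grip_width: 0.853
gripper_force: 0.0
```

```bash
python3 head.py; python3 turn.py -.6 10 '(.5303,-.234,.235)'
```

```text
323
head [ 0.065 -0.234] [[0.03, -0.24, 0.146], [0.088, -0.197, 0.199]]
32.55 [-0.3  0.1 -0.2] [ 0.04  0.5  -0.02] 0.938104131219549 0.0
[ 1.47  0.55 -1.18  2.22  1.47  0.2   0.65] [ 0.5342 -0.2306  0.2209] phi -0.04
knob in tool mm [ -6.2  -3.6 -13.2]
q [1.2, 0.58, -1.24, 2.33, 1.81, 0.83, -0.41] err 0.0 0.000 dq 0.45  t 0.1 w 0.06 X [ 0.536 -0.233  0.221]
[{"translation": [0.0, 0.0, 0.0], "twist": [0.04, 0.0, 0.05], "jaw": 1}, {"translation": [0.0, 0.0, 0.0], "twist": [0.04, 0.0, 0.04], "jaw": 1}, {"translation": [-0.1, -0.1, 0.0], "twist": [0.04, 0.0, 0.05], "jaw": 1}, {"translation": [0.0, 0.0, 0.1], "twist": [0.04, 0.0, 0.04], "jaw": 1}, {"translation": [0.0, 0.0, 0.0], "twist": [0.03, 0.0, 0.05], "jaw": 1}, {"translation": [0.0, 0.0, 0.0], "twist": [0.04, 0.0, 0.04], "jaw": 1}, {"translation": [0.0, -0.1, 0.0], "twist": [0.04, 0.0, 0.05], "jaw": 1}, {"translation": [0.0, 0.0, 0.0], "twist": [0.04, 0.0, 0.05], "jaw": 1}, {"translation": [0.0, 0.0, 0.0], "twist": [0.04, 0.0, 0.04], "jaw": 1}, {"translation": [-0.1, 0.0, 0.0], "twist": [0.04, 0.0, 0.05], "jaw": 1}]
```

Call:
{"method": "apply_moves", "body": {
  "increments": [
    {"translation": [0,-0.3,0],"twist": [0.01,0,0.02],"jaw": 0},
    {"translation": [0,0,0],"twist": [0.02,0,0.02],"jaw": 0},
    {"translation": [0,0,0],"twist": [0.02,0,0.02],"jaw": 0},
    {"translation": [0,0,0],"twist": [0.02,0,0.02],"jaw": 0},
    {"translation": [0,0,0],"twist": [0.02,0,0.03],"jaw": 0},
    {"translation": [0,0,0],"twist": [0.03,0,0.03],"jaw": 0},
    {"translation": [0,0,0],"twist": [0.03,0,0.04],"jaw": 0},
    {"translation": [0,0,0],"twist": [0.04,0,0.05],"jaw": 0},
    {"translation": [0,0,0],"twist": [0.04,0,0.04],"jaw": 0},
    {"translation": [0,0,0],"twist": [0.04,0,0.05],"jaw": 0},
    {"translation": [0,0,0],"twist": [0.04,0,0.04],"jaw": 0},
    {"translation": [0,0,0],"twist": [0.04,0,0.05],"jaw": 0},
    {"translation": [0,0,0],"twist": [0.04,0,0.05],"jaw": 0},
    {"translation": [0,0,0],"twist": [0,0,0],"jaw": 0}
  ]
}}

```text
time_s: 33.95
tcp_pos: [0.5352, -0.2322, 0.2214]
eef_rot: [0.295, 0.891, -0.109, 0.327]
force: [-0.4, 0.8, 0.8]
grip_width: 0.998
gripper_force: 0.0
```

```bash
python3 turn.py .4 10 '(.5301,-.2337,.235)'
```

```text
33.95 [-0.4  0.8  0.8] [ 0.39  0.33 -0.03] 0.9979788262045661 0.0
[ 1.16  0.52 -1.19  2.24  1.7   0.76 -0.3 ] [ 0.5352 -0.2322  0.2214] phi -0.64
knob in tool mm [ -6.4  -4.3 -12.4]
q [1.45, 0.57, -1.21, 2.34, 2.02, 0.4, -0.08] err 0.0 0.000 dq 0.15  t 0.1 w 0.04 X [ 0.534 -0.231  0.221]
[{"translation": [0.0, 0.0, 0.0], "twist": [-0.03, 0.0, -0.03], "jaw": 1}, {"translation": [0.0, 0.0, 0.0], "twist": [-0.02, 0.0, -0.03], "jaw": 1}, {"translation": [0.0, 0.0, 0.0], "twist": [-0.03, 0.0, -0.03], "jaw": 1}, {"translation": [0.1, 0.1, 0.0], "twist": [-0.02, 0.0, -0.03], "jaw": 1}, {"translation": [0.0, 0.0, -0.1], "twist": [-0.03, 0.0, -0.03], "jaw": 1}, {"translation": [0.0, 0.0, 0.0], "twist": [-0.03, 0.0, -0.03], "jaw": 1}, {"translation": [0.0, 0.0, 0.0], "twist": [-0.02, 0.0, -0.03], "jaw": 1}, {"translation": [0.0, 0.0, 0.0], "twist": [-0.03, 0.0, -0.03], "jaw": 1}, {"translation": [0.0, 0.0, 0.0], "twist": [-0.02, 0.0, -0.03], "jaw": 1}, {"translation": [0.0, 0.0, 0.0], "twist": [-0.03, 0.0, -0.03], "jaw": 1}]
```

Call:
{"method": "apply_moves", "body": {
  "increments": [
    {"translation": [0,-0.4,0],"twist": [0,0,0],"jaw": 0},
    {"translation": [0,0,0],"twist": [0,0,0],"jaw": 1},
    {"translation": [0,0,0],"twist": [0,0,0],"jaw": 1},
    {"translation": [0,0,0],"twist": [0,0,0],"jaw": 1},
    {"translation": [0,0,0],"twist": [0,0,0],"jaw": 1},
    {"translation": [0,0,0],"twist": [0,0,0],"jaw": 1},
    {"translation": [0,0,0],"twist": [0,0,0],"jaw": 1},
    {"translation": [0,0,0],"twist": [0,0,0],"jaw": 1},
    {"translation": [0,0,0],"twist": [0,0,0],"jaw": 1}
  ],
  "grip_force": 50
}}

```text
time_s: 34.85
tcp_pos: [0.5331, -0.235, 0.2214]
eef_rot: [0.294, 0.891, -0.107, 0.328]
force: [6.4, 2.1, -4.4]
grip_width: 0.511
gripper_force: 50.0
```

Call:
{"method": "apply_moves", "body": {
  "increments": [
    {"translation": [0,0,0],"twist": [-0.03,0,-0.03],"jaw": 1},
    {"translation": [0,0,0],"twist": [-0.02,0,-0.03],"jaw": 1},
    {"translation": [0,0,0],"twist": [-0.03,0,-0.03],"jaw": 1},
    {"translation": [0,0,0],"twist": [-0.02,0,-0.03],"jaw": 1},
    {"translation": [0,0,0],"twist": [-0.03,0,-0.03],"jaw": 1}
  ]
}}

```text
time_s: 35.35
tcp_pos: [0.5333, -0.2346, 0.2215]
eef_rot: [0.204, 0.916, -0.073, 0.337]
force: [14.2, 1.8, -12.5]
grip_width: 0.509
gripper_force: 50.0
```

```bash
python3 turn.py .2 5 '(.5301,-.2337,.235)'|head -4
```

```text
35.35 [ 14.2   1.8 -12.5] [ 0.99 -0.1   0.89] 0.5087864290754267 49.989808425307274
[ 1.3   0.51 -1.2   2.26  1.78  0.54 -0.13] [ 0.5333 -0.2346  0.2215] phi -0.432
knob in tool mm [ -6.2  -0.5 -12.4]
q [1.46, 0.56, -1.2, 2.34, 2.03, 0.37, -0.08] err 0.0 0.000 dq 0.20  t 0.1 w 0.04 X [ 0.534 -0.234  0.221]
```

Call:
{"method": "apply_moves", "body": {
  "increments": [
    {"translation": [0,0,0],"twist": [-0.03,0,-0.03],"jaw": 1},
    {"translation": [0,0,0.1],"twist": [-0.02,0,-0.03],"jaw": 1},
    {"translation": [0,0,0],"twist": [-0.03,0,-0.03],"jaw": 1},
    {"translation": [0,0,0],"twist": [-0.02,0,-0.03],"jaw": 1},
    {"translation": [0,0,0],"twist": [-0.03,0,-0.03],"jaw": 1},
    {"translation": [0,0,0],"twist": [-0.03,0,-0.03],"jaw": 1},
    {"translation": [0,0,0],"twist": [0,0,0],"jaw": 1}
  ]
}}

```text
time_s: 36.05
tcp_pos: [0.534, -0.2347, 0.2215]
eef_rot: [0.094, 0.934, -0.03, 0.345]
force: [6.9, 6.8, -1.2]
grip_width: 0.508
gripper_force: 50.0
```

```bash
python3 turn.py .2 5 '(.5301,-.2337,.235)'|head -4
```

```text
36.05 [ 6.9  6.8 -1.2] [ 0.65 -0.25  0.13] 0.5080092262314759 50.00620468519628
[ 1.4   0.5  -1.16  2.25  1.76  0.28  0.17] [ 0.534  -0.2347  0.2215] phi -0.186
knob in tool mm [ -5.7   0.3 -12.9]
q [1.57, 0.63, -1.22, 2.29, 1.74, 0.19, 0.51] err 0.0 0.000 dq 0.25  t 0.1 w 0.04 X [ 0.534 -0.234  0.221]
```

One more ratchet stroke to be sure it is at the stop.

Call:
{"method": "apply_moves", "body": {
  "increments": [
    {"translation": [0,0,0],"twist": [0,0,0],"jaw": 0.2},
    {"translation": [0,0,0],"twist": [0,0,0],"jaw": 0},
    {"translation": [0,0,0],"twist": [0,0,0],"jaw": 0},
    {"translation": [0,0,0],"twist": [0,0,0],"jaw": 0},
    {"translation": [0,0,0],"twist": [0.02,0,0.03],"jaw": 0},
    {"translation": [0,0,0],"twist": [0.03,0,0.03],"jaw": 0},
    {"translation": [0,0,0],"twist": [0.04,0,0.04],"jaw": 0},
    {"translation": [0,0,0],"twist": [0.04,0,0.05],"jaw": 0},
    {"translation": [0,0,0],"twist": [0.04,0,0.05],"jaw": 0},
    {"translation": [0,0,0],"twist": [0.04,0,0.05],"jaw": 0},
    {"translation": [0,0,0],"twist": [0.04,0,0.05],"jaw": 0},
    {"translation": [0,0,0],"twist": [0,0,0],"jaw": 0}
  ]
}}

```text
time_s: 37.25
tcp_pos: [0.5331, -0.236, 0.2206]
eef_rot: [0.275, 0.898, -0.096, 0.33]
force: [-0.1, 0.4, -0.4]
grip_width: 0.996
gripper_force: 0.0
```

```bash
python3 head.py; python3 turn.py .2 5 '(.5301,-.2337,.235)'|head -4
```

```text
280
head [ 0.0654 -0.2342] [[0.03, -0.228, 0.147], [0.088, -0.198, 0.198]]
37.35 [-0.8  0.1 -0.6] [0.33 0.36 0.07] 0.9998265705108178 0.0
[ 1.2   0.51 -1.18  2.25  1.73  0.68 -0.27] [ 0.5325 -0.237   0.2203] phi -0.58
knob in tool mm [ -6.6   1.6 -13.7]
q [1.38, 0.55, -1.21, 2.35, 1.99, 0.53, -0.24] err 0.0 0.000 dq 0.17  t 0.1 w 0.04 X [ 0.533 -0.236  0.22 ]
```

Call:
{"method": "apply_moves", "body": {
  "increments": [
    {"translation": [0,0.1,0.1],"twist": [0,0,0],"jaw": 1},
    {"translation": [0,0,0],"twist": [0,0,0],"jaw": 1},
    {"translation": [0,0,0],"twist": [0,0,0],"jaw": 1},
    {"translation": [0,0,0],"twist": [0,0,0],"jaw": 1},
    {"translation": [0,0,0],"twist": [0,0,0],"jaw": 1},
    {"translation": [0,0,0],"twist": [0,0,0],"jaw": 1},
    {"translation": [0,0,0],"twist": [0,0,0],"jaw": 1},
    {"translation": [0,0,0],"twist": [0,0,0],"jaw": 1},
    {"translation": [0,0,0],"twist": [-0.03,0,-0.03],"jaw": 1},
    {"translation": [0,0,0],"twist": [-0.02,0,-0.03],"jaw": 1},
    {"translation": [0,0,0],"twist": [-0.03,0,-0.03],"jaw": 1},
    {"translation": [0,0,0],"twist": [-0.02,0,-0.03],"jaw": 1}
  ],
  "grip_force": 60
}}

```text
time_s: 38.55
tcp_pos: [0.5342, -0.2354, 0.2199]
eef_rot: [0.204, 0.916, -0.069, 0.338]
force: [4.9, 7.3, -1.2]
grip_width: 0.51
gripper_force: 60.0
```

```bash
python3 turn.py .2 5 '(.5301,-.2337,.235)'|head -4
```

```text
38.55 [ 4.9  7.3 -1.2] [ 0.77  0.09 -0.85] 0.5103099380997916 60.00664503313601
[ 1.29  0.5  -1.18  2.26  1.79  0.53 -0.14] [ 0.5342 -0.2354  0.2199] phi -0.421
knob in tool mm [ -6.4  -0.  -14.4]
q [1.46, 0.57, -1.19, 2.33, 2.04, 0.36, -0.09] err 0.0 0.000 dq 0.20  t 0.1 w 0.04 X [ 0.535 -0.234  0.22 ]
```

Call:
{"method": "apply_moves", "body": {
  "increments": [
    {"translation": [0,0,0],"twist": [-0.03,0,-0.03],"jaw": 1},
    {"translation": [0,0,0],"twist": [-0.02,0,-0.03],"jaw": 1},
    {"translation": [0,0,0],"twist": [-0.03,0,-0.03],"jaw": 1},
    {"translation": [0,0,0],"twist": [-0.02,0,-0.03],"jaw": 1},
    {"translation": [0,0,0],"twist": [-0.03,0,-0.03],"jaw": 1}
  ]
}}

```text
time_s: 39.05
tcp_pos: [0.5343, -0.2348, 0.22]
eef_rot: [0.112, 0.932, -0.035, 0.344]
force: [7.7, 6.3, -5.2]
grip_width: 0.51
gripper_force: 60.0
```

```bash
python3 turn.py .2 5 '(.5301,-.2337,.235)'|head -4
```

```text
39.05 [ 7.7  6.3 -5.2] [ 0.47  0.16 -0.29] 0.5104751566199253 60.02900429069996
[ 1.38  0.5  -1.15  2.25  1.79  0.31  0.09] [ 0.5343 -0.2348  0.22  ] phi -0.22
knob in tool mm [ -6.4   0.3 -14.2]
q [1.55, 0.61, -1.19, 2.29, 1.88, 0.19, 0.33] err 0.0 0.000 dq 0.26  t 0.1 w 0.04 X [ 0.534 -0.234  0.22 ]
```

Call:
{"method": "apply_moves", "body": {
  "increments": [
    {"translation": [0,-0.2,0],"twist": [0,0,0],"jaw": 1},
    {"translation": [0,-0.2,0],"twist": [0,0,0],"jaw": 1},
    {"translation": [0,-0.2,0],"twist": [0,0,0],"jaw": 1},
    {"translation": [0,0,0],"twist": [0,0,0],"jaw": 1}
  ]
}}

```text
time_s: 39.45
tcp_pos: [0.5341, -0.2368, 0.2201]
eef_rot: [0.11, 0.932, -0.032, 0.345]
force: [16.6, 12.2, -12.1]
grip_width: 0.511
gripper_force: 60.0
```

```bash
python3 turn.py .2 5 '(.5301,-.2337,.235)'|head -3; python3 head.py
```

```text
39.45 [ 16.6  12.2 -12.1] [ 1.34 -0.29  0.66] 0.5106738608695028 60.045718671754
[ 1.39  0.5  -1.15  2.25  1.79  0.3   0.11] [ 0.5341 -0.2368  0.2201] phi -0.209
knob in tool mm [ -6.2   2.4 -14.2]
320
head [ 0.0652 -0.2364] [[0.03, -0.244, 0.146], [0.088, -0.2, 0.199]]
```

The clamp holds: 6 mm commanded gave 2 mm at 12 N. Release and plan the retreat.

Call:
{"method": "apply_moves", "body": {
  "increments": [
    {"translation": [0,0.2,0],"twist": [0,0,0],"jaw": 1},
    {"translation": [0,0,0],"twist": [0,0,0],"jaw": 0.2},
    {"translation": [0,0,0],"twist": [0,0,0],"jaw": 0},
    {"translation": [0,0,0],"twist": [0,0,0],"jaw": 0},
    {"translation": [0,0,0],"twist": [0,0,0],"jaw": 0}
  ]
}}

```text
time_s: 40.05
tcp_pos: [0.5323, -0.2412, 0.2195]
eef_rot: [0.113, 0.932, -0.037, 0.343]
force: [-0.3, -0.6, -0.3]
grip_width: 0.849
gripper_force: 0.0
```

```bash
cat > t15.py <<'E'
from turn import *
K=np.array([.5301,-.2345,.235])
q,X,R=now();z=R[:,2];ph=np.arctan2(z[1],z[0]);print(q.round(2),X.round(3),ph)
T=turnT(X,R,K,-.5-ph,7);X1,R1=T[-1];d=np.array([-np.cos(-.5),-np.sin(-.5),0])
T+=[(X1+d*.09*k/8,R1) for k in range(1,9)]
q,X,R,r=emit(q,X,R,T,0);dump(r)
E
python3 t15.py
```

```text
[ 1.39  0.5  -1.15  2.25  1.79  0.31  0.1 ] [ 0.532 -0.241  0.22 ] -0.2280583542907596
q [-0.6, 0.32, 1.03, 2.4, 4.08, 0.19, -2.76] err 11.4 0.023 dq 1.05  t 1.2 w 0.04 X [ 0.452 -0.198  0.219]
[{"translation": [0.0, 0.0, 0.0], "twist": [0.03, 0.0, 0.03], "jaw": 0}, {"translation": [0.0, 0.0, 0.0], "twist": [0.02, 0.0, 0.03], "jaw": 0}, {"translation": [0.1, 0.0, 0.0], "twist": [0.03, 0.0, 0.03], "jaw": 0}, {"translation": [0.0, -0.1, -0.1], "twist": [0.02, 0.0, 0.03], "jaw": 0}, {"translation": [0.0, 0.0, 0.0], "twist": [0.03, 0.0, 0.03], "jaw": 0}, {"translation": [0.0, 0.0, 0.0], "twist": [0.02, 0.0, 0.03], "jaw": 0}, {"translation": [0.0, 0.0, 0.0], "twist": [0.03, 0.0, 0.03], "jaw": 0}, {"translation": [0.9, 0.0, -0.7], "twist": [0.0, 0.0, 0.0], "jaw": 0}, {"translation": [0.8, 0.0, -0.8], "twist": [0.0, 0.0, 0.0], "jaw": 0}, {"translation": [0.9, -0.1, -0.7], "twist": [0.0, 0.0, 0.0], "jaw": 0}, {"translation": [0.9, 0.0, -0.7], "twist": [0.0, 0.0, 0.0], "jaw": 0}, {"translation": [0.8, 0.0, -0.7], "twist": [0.0, 0.0, 0.0], "jaw": 0}, {"translation": [0.9, 0.0, -0.8], "twist": [0.0, 0.0, 0.0], "jaw": 0}, {"translation": [0.8, 0.0, -0.7], "twist": [0.0, 0.0, 0.0], "jaw": 0}, {"translation": [0.9, 0.0, -0.7], "twist": [0.0, 0.0, 0.0], "jaw": 0}]
```

```bash
cat > t16.py <<'E'
from turn import *
q0,X0,R0=now();z=R0[:,2];ph=np.arctan2(z[1],z[0]);ti=np.arccos(-z[2]);g=X0-.019*z
for p2,t2 in((-.23,.45),(-.5,.45),(-.7,.5),(-.23,.35)):
    h=np.array([np.cos(p2),np.sin(p2),0])
    mid=(g-.03*h,(ph+p2)/2,ti-.05);end=(g-.09*h,p2,t2)
    print(p2,t2,end='');q,X,R,r=emit(q0,X0,R0,cartT([(g,ph,ti),mid,end],[5,9]),0)
    if p2==-.5: rr=r
dump(rr)
E
python3 t16.py
```

```text
-0.23 0.45q [1.56, 0.34, -1.27, 2.33, 0.83, 0.35, 0.98] err 0.0 0.000 dq 0.23  t 0.8 w 0.03 X [ 0.44  -0.22   0.217]
-0.5 0.45q [1.39, 0.32, -1.27, 2.36, 1.15, 0.49, 0.28] err 0.0 0.000 dq 0.23  t 0.8 w 0.04 X [ 0.449 -0.199  0.217]
-0.7 0.5q [1.21, 0.34, -1.24, 2.37, 1.31, 0.65, -0.17] err 0.0 0.000 dq 0.24  t 0.7 w 0.05 X [ 0.459 -0.186  0.217]
-0.23 0.35q [1.51, 0.36, -1.27, 2.26, 0.68, 0.51, 1.1] err 0.0 0.000 dq 0.31  t 0.8 w 0.04 X [ 0.439 -0.219  0.216]
[{"translation": [0.5, 0.1, -0.4], "twist": [0.02, 0.01, 0.01], "jaw": 0}, {"translation": [0.4, 0.1, -0.3], "twist": [0.01, 0.01, 0.02], "jaw": 0}, {"translation": [0.5, 0.1, -0.4], "twist": [0.02, 0.01, 0.02], "jaw": 0}, {"translation": [0.5, 0.1, -0.4], "twist": [0.02, 0.01, 0.02], "jaw": 0}, {"translation": [0.5, 0.1, -0.4], "twist": [0.02, 0.01, 0.02], "jaw": 0}, {"translation": [0.5, 0.1, -0.4], "twist": [0.0, 0.02, 0.01], "jaw": 0}, {"translation": [0.6, 0.0, -0.3], "twist": [0.01, 0.03, 0.02], "jaw": 0}, {"translation": [0.6, 0.1, -0.4], "twist": [0.01, 0.02, 0.01], "jaw": 0}, {"translation": [0.6, 0.0, -0.4], "twist": [0.01, 0.02, 0.01], "jaw": 0}, {"translation": [0.6, 0.1, -0.3], "twist": [0.01, 0.02, 0.01], "jaw": 0}, {"translation": [0.6, 0.0, -0.4], "twist": [0.01, 0.03, 0.02], "jaw": 0}, {"translation": [0.6, 0.0, -0.3], "twist": [0.0, 0.02, 0.01], "jaw": 0}, {"translation": [0.7, 0.0, -0.3], "twist": [0.01, 0.02, 0.01], "jaw": 0}, {"translation": [0.6, 0.0, -0.3], "twist": [0.01, 0.02, 0.02], "jaw": 0}]
```

Call:
{"method": "apply_moves", "body": {
  "increments": [
    {"translation": [0.5,0.1,-0.4],"twist": [0.02,0.01,0.01],"jaw": 0},
    {"translation": [0.4,0.1,-0.3],"twist": [0.01,0.01,0.02],"jaw": 0},
    {"translation": [0.5,0.1,-0.4],"twist": [0.02,0.01,0.02],"jaw": 0},
    {"translation": [0.5,0.1,-0.4],"twist": [0.02,0.01,0.02],"jaw": 0},
    {"translation": [0.5,0.1,-0.4],"twist": [0.02,0.01,0.02],"jaw": 0},
    {"translation": [0.5,0.1,-0.4],"twist": [0.0,0.02,0.01],"jaw": 0},
    {"translation": [0.6,0.0,-0.3],"twist": [0.01,0.03,0.02],"jaw": 0},
    {"translation": [0.6,0.1,-0.4],"twist": [0.01,0.02,0.01],"jaw": 0},
    {"translation": [0.6,0.0,-0.4],"twist": [0.01,0.02,0.01],"jaw": 0},
    {"translation": [0.6,0.1,-0.3],"twist": [0.01,0.02,0.01],"jaw": 0},
    {"translation": [0.6,0.0,-0.4],"twist": [0.01,0.03,0.02],"jaw": 0},
    {"translation": [0.6,0.0,-0.3],"twist": [0.0,0.02,0.01],"jaw": 0},
    {"translation": [0.7,0.0,-0.3],"twist": [0.01,0.02,0.01],"jaw": 0},
    {"translation": [0.6,0.0,-0.3],"twist": [0.01,0.02,0.02],"jaw": 0},
    {"translation": [0,0,0],"twist": [0,0,0],"jaw": 0},
    {"translation": [0,0,0],"twist": [0,0,0],"jaw": 0}
  ]
}}

```text
time_s: 41.65
tcp_pos: [0.4489, -0.1987, 0.2166]
eef_rot: [0.242, 0.944, -0.057, 0.218]
force: [0.2, 0.2, -0.2]
grip_width: 0.997
gripper_force: 0.0
```

```bash
python3 st.py; python3 head.py; python3 -c "
from cap import *
cap(.44,.332,.185,.225); cap(.6356,.1577,.17,.2)
cv2.imwrite('pics/f.png',capture('side')['img'])"
```

```text
41.65 [ 1.355  0.314 -1.223  2.277  1.008  0.503  0.438] tcp [ 0.4489 -0.1987  0.2166] F [ 0.2  0.2 -0.2] T [0.2  0.21 0.04] g 0.997 0.0
[[-0.788, 0.482, 0.385], [0.432, 0.876, -0.213], [-0.44, -0.002, -0.898]] grasp [ 0.4416 -0.1946  0.2337]
320
head [ 0.0651 -0.2361] [[0.029, -0.243, 0.146], [0.089, -0.2, 0.199]]
side 533 axis lean xy [-0.002  0.012] ctr [0.441 0.329 0.205]
top 211 axis lean xy [0.006 0.039] ctr [0.442 0.33  0.206]
side 204 axis lean xy [-0.023  0.019] ctr [0.63  0.157 0.186]
top 27 axis lean xy [-0.229 -0.   ] ctr [0.637 0.157 0.183]
```

View pics/f.png

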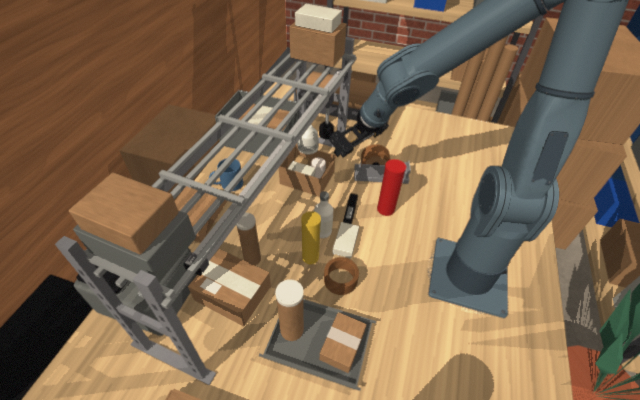

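The final view shows the tube upright in the tray at (290,310). The lamp head is over the open carton near (308,140), the other tube is in place at (248,240), and the gripper is clear.

```bash
python3 -c "
from station import close_job
print(close_job())"
```

```text
the job is handed in; nothing more can be done
None
```

The job is handed in at about 42 s of the 64 s allowed. The thick tube stands upright in the tray, the lamp head is about 3 mm along the rail from the carton's middle by my measurement, and the other tube is where it stood. The knob is tight as far as a push test shows: it held against about 12 N, but I had no reading of its angle. The hand-in returned no verdict.

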